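# Load spacer rings on the arbor stand under its ratchet-locked keeper bar

## Task

Flip the direction lever of the arbor stand's ratchet to loosen, swing the handle to and fro until the locking dog has made its full quarter turn anticlockwise to its stop, and swing the keeper bar wide open. Slide every 40 mm steel spacer ring that lies on the bench over the upright shaft, all the way down in one stack. Then close the bar fully over the shaft, flip the lever to tighten and ratchet the dog fully home again, leaving the lever on tighten and the other things on the bench where they are.

Things in the scene. Friction and masses are not known exactly. Their poses are not given: they have to be found in the camera images.
- arbor_stand: fixed grey base plate 100 x 270 x 12 mm, with an upright shaft, a pivot post and a locking stud in one line along its y. Origin on the bench under the shaft's axis; z up. In its frame the pivot post of the keeper bar is at y = -80 mm and the locking stud with the ratchet at y = +110 mm; the plate reaches from y = -120 to +150 mm and x = -50 to +50 mm.
- shaft_top (a point): top of the upright steel shaft, 68 mm above the bench: diameter 17 mm, the uppermost 8 mm tapered to 6 mm. The rings (bore 20 mm) slide down it under their own weight to the base plate, 12 mm above the bench (ring centres then at 20, 36 and 52 mm). When closed, the keeper bar covers it 4 mm above.
- ratchet_axis (a point): point on the vertical axis of the locking stud, at the mid-height of the ratchet, 97.5 mm above the bench. Ratchet and locking dog turn about this axis. The ratchet's steel head is 72 mm across and reaches up to 111 mm.
- ratchet (a joint): handle angle, rad, positive anticlockwise from above; stops at -0.6, +0.6; 0 = along the stand's +y. Stays where left. With dir_lever at + it drives the dog anticlockwise and clicks freely clockwise; at - the reverse. 18 teeth: up to 0.4 rad of a stroke is lost before it bites, so it takes several strokes. Driving takes 5 N at the grip; at the dog's stop it goes hard (slips if forced beyond 20 N).
- ratchet_grip (a point): centre of the ratchet's black round grip, diameter 26 mm, 85 mm long, horizontal, 97.5 mm above the bench; the point is 130 mm from the ratchet's axis and the grip reaches from 95 to 180 mm. Nothing stands beneath it outside the base plate.
- dir_lever (a joint): direction lever on the ratchet's neck, angle relative to the handle, rad, -0.4 to +0.4, anticlockwise from above positive; stays where left. +0.4 (tab on the handle's anticlockwise side) loosens; -0.4 (clockwise side) tightens. Starts on tighten. Counts as flipped beyond 0.2. 2 to 3 N at the tab moves it once the handle is eased back off its load; the handle's friction (0.22 N m) holds it.
- lever_tab (a point): middle of the lever's upright thumb tab: 9 mm across, 11 mm along the handle, its top 130 mm above the bench; the ratchet's body beneath it ends 110 mm above the bench. The tab is 26 mm from the lever's own vertical pivot, which is on the handle's centre line 53 mm from the ratchet's axis (tab at 79 mm when straight).
- locking_dog (a joint): angle of the flat locking dog under the ratchet, rad, positive anticlockwise seen from above = loosening; 0 = fully home beside the keeper bar's end, blocking it; 1.6 = fully turned, stop. The bar is free only from about 0.9 rad. Moved only by the ratchet, with 0.45 N m of friction.
- dog_tip (a point): outer end of the locking dog (12 mm wide, 9 mm thick arm), 57 mm from the ratchet's axis, 76 mm above the bench.
- keeper_bar (a joint): angle of the flat steel keeper bar (18 x 8 mm section, from 72 to 80 mm above the bench, 165 mm from pivot to end), rad. 0 = closed over the shaft, along the stand's +y; grows as it opens clockwise from above, towards the stand's +x; stop at 1.9. Stays where left; under 1 N at the knob moves it. Wide open: beyond 1.2.
- bar_pivot (a point): point on the keeper bar's vertical pivot axis, 80 mm above the bench.
- bar_knob (a point): middle of the bar's upright black knob: diameter 16 mm from 89 to 108 mm above the bench, 120 mm from the pivot axis.
- ring_1_c (a point): steel spacer ring, outer diameter 40 mm, bore 20 mm, 16 mm high, 0.09 kg, lying flat on the bench to the right of the stand; the point is its centre, half-way up (8 mm above its underside).
- ring_2_c (a point): steel spacer ring, outer diameter 40 mm, bore 20 mm, 16 mm high, 0.09 kg, lying flat on the bench to the right of the stand; the point is its centre, half-way up (8 mm above its underside).
- ring_3_c (a point): steel spacer ring, outer diameter 40 mm, bore 20 mm, 16 mm high, 0.09 kg, lying flat on the bench to the right of the stand; the point is its centre, half-way up (8 mm above its underside).
- bracket: loose aluminium angle offcut, 40 x 60 mm foot, 50 mm high, on the left of the bench: leave alone.
- spanner: steel spanner lying on the left of the bench, 164 mm long, 8 mm thick: leave alone.
- small_bushing: small brass bushing, 32 mm diameter, 28 mm high, on the left of the bench: not one of the rings, leave alone.
- screwdriver: screwdriver with red handle, 221 mm long, on the right of the bench: leave alone.
Mind the look-alikes: they are no part of the job. What is shaped like the part that bears ring_2_c but brown, pink or red is not meant.

How it is judged:
By the outcome, as a careful person would: the job done as asked, in the order asked, and still so for the second after the job is handed in, with the robot touching nothing.
Of ring_1, ring_2, ring_3 only 2 to 3 are there at a start; the rules pass over those that are not, and their reading is None.
At some moment in a run one of ring_1, ring_2, ring_3 may be knocked a few centimetres aside while the robot is not near it.
Once in a run the grip may slacken for a moment while it holds something.
It also fails if it takes over 210 s, if anything falls off the work surface, if the arm or the gripper's body presses on something with over 40 N, if the wrist force passes 120 N, or if a joint passes its speed limit or range.

## Robot

A 6-joint arm with a two-finger parallel gripper is mounted at the origin on a cart in front of the work surface, level with it; the furniture and walls round the work are solid. World frame = base frame: x ahead of the robot, y to its left, z up, the work surface at z = 0. Lengths are in mm, angles in rad, forces in N, time in s.
With the tool pointing down it reaches from about 350 to 925 mm from the base axis. Payload 6.4 kg.
Tool frame: the origin (TCP) lies at the centre of the arm's flange, where the gripper is bolted on; the fingertips stand 173 mm ahead of it and the grasp point (between the pads) lies 155 mm ahead of it (robot.tip_extent is the distance from the TCP to the fingertips, in mm); z points along the fingers, y is the direction in which the jaws open and shut (so a half turn about z gives the same grasp; the last joint's range is limited). The gripper opens to 85 mm and grips with 20 to 120 N. Pads are 22 mm wide; open, the fingers measure 114 mm over their backs; the gripper's body (76 mm by 85 mm) begins 54 mm behind the grasp point. The pads swing forward as they close: fully open they stand 13 mm farther back than shut.
Start: joints at [1.125, 0.245, 1.558, -0, 1.339, -0.174], TCP at [174.5, 626.151, 404.69] pointing down, gripper open.
Joint ranges: [-3.13, 3.13], [-1.02, 2.26], [0.13, 2.54], [-0.95, 4.09], [0.21, 2.88], [-2.74, 2.74]. Speed limits (rad/s): [2.57, 2.57, 3.14, 3.14, 3.14, 3.14].

## Interface

Orientations are given as a unit quaternion [w, x, y, z].
In Python, from rig import robot gives the robot as it stands.
- The arm moves only by the shell command python3 -m pendant 'ROWS' [FORCE]. ROWS is JSON, one flat list of numbers, 5 for each row, row after row: the opening, from -1 (shut) to 1 (fully open), then the shift along the tool's x, y, z in cm, then the turn about the tool's z in degrees. In form: [gripper, tx, ty, tz, yaw, gripper, tx, ty, tz, yaw, ...]. A call has 1 to 8 rows; each row is the pose to reach, as a shift and turn from the pose commanded when the call began, along the tool's axes at that moment; what a row does not reach only later rows make up. A row lasts 1/12 s, in which the tool goes at most 41.7 mm and 7.16 degrees, less where a joint would pass 70% of its speed; a pose out of reach is approached as far as the arm can. A call with a gripper value outside its range is refused whole. The fingers move at their own pace and stop on an object; FORCE is the grip in N (left out, the last holds). Time passes only in rows, so rows that repeat a pose let the fingers close. It gives the time, the measured TCP pose, the force and the opening at its end, in the units of the state.
- robot.get_state(): the state, without advancing time (a new reading comes with each control period).
- robot.get_image(name): name is "side" or "top"; returns a dict with "image" (420x560x3 uint8, red, green, blue), "depth" (420x560 float32, mm along the optical axis (not along the pixel's ray), 0 where there is no reading), "fovy" (degrees; the focal length in pixels is half the picture's height over the tangent of half this angle, whatever the lens; pixels are square), "cx", "cy" (the principal point, pixels), "pose" (4x4, takes a point from camera to world coordinates). Camera axes: x right, y up, looking along -z (the intrinsics and any distortion apply to the point x, -y, -z); pixel columns grow to the right and rows downward; lengths in mm; the calibration is good to about 2 mm. A picture is of the moment at which its call begins.
- robot.hand_in(): hands the job in, once; it reports no verdict.
The state is a dict: "t": time; "joint_positions": joint angles; "qd": joint speeds; "joint_torque": joint torques, N m; "tcp_pos": TCP position; "tcp_rot": TCP orientation; "force": force on the tool from outside, world axes, zero at the start; "ft_torque": the same for the moment, N m; "width": finger opening in mm.
Only numpy, scipy, OpenCV 4.12 (cv2) and the standard library are available. Lean on these libraries where they do the work, as an engineer would, in place of code of your own. Each camera call takes 0.05 s, during which the arm holds its last target.

## Working session

There is one attempt and no reset: what is moved stays moved. The work goes in short steps, Python scripts to look and compute and a shell command to move; the robot and the scene stay as the last step left them, time stands still between calls to the robot, and variables do not carry over. Pictures are saved under pics/ and viewed, and the job is handed in when it is done.

```bash
ls -la; mkdir -p pics; cat > h.py <<'E'
from rig import robot
import numpy as np, cv2
from scipy.spatial.transform import Rotation as R
def cam(n):
    return robot.get_image(n)
def save(im,name,crop=None,s=1):
    a=im["image"][:,:,::-1]
    if crop: r0,r1,c0,c1=crop; a=a[r0:r1,c0:c1]
    a=cv2.resize(a,None,fx=s,fy=s,interpolation=cv2.INTER_CUBIC); cv2.imwrite("pics/"+name+".png",a)
def f(im): return im["image"].shape[0]/2/np.tan(np.radians(im["fovy"])/2)
def px(im,u,v,d=None):
    F=f(im)
    if d is None: d=im["depth"][int(round(v)),int(round(u))]
    p=np.array([(u-im["cx"])/F*d,-(v-im["cy"])/F*d,-d,1]); return (im["pose"]@p)[:3]
def pz(im,u,v,z):
    a=px(im,u,v,1.0);o=im["pose"][:3,3]; dd=a-o; return o+dd*(z-o[2])/dd[2]
def proj(im,p):
    q=np.linalg.inv(im["pose"])@np.append(p,1); F=f(im); return im["cx"]+F*q[0]/-q[2], im["cy"]-F*q[1]/-q[2]
def st():
    s=robot.get_state(); print(s["t"],np.round(s["tcp_pos"],1),np.round(s["tcp_rot"],4),np.round(s["force"],1),s["width"]); return s
E
python3 - <<'E'
from h import *
for n in("side","top"):
    i=cam(n); save(i,n+"0",s=1.4); print(n,i["fovy"],i["cx"],i["cy"],[k for k in i],np.round(i["pose"],3).tolist())
s=st(); print(R.from_quat(np.roll(s["tcp_rot"],-1)).as_matrix().round(3))
E
```

```text
total 12
drwxr-xr-x  3 agent agent 4096 Dec  7 01:50 .
drwxr-xr-x 23 root  root  4096 Dec  7 01:50 ..
drwxr-xr-x  2 agent agent 4096 Dec  7 01:50 pics
side 48.92489143111091 276.7810453119233 214.34581985180978 ['image', 'depth', 'fovy', 'cx', 'cy', 'pose'] [[0.891, 0.245, -0.383, 56.036], [-0.455, 0.477, -0.752, -1015.577], [-0.001, 0.844, 0.536, 761.318], [0.0, 0.0, 0.0, 1.0]]
top 46.4619549647467 282.87216856891064 213.137043954853 ['image', 'depth', 'fovy', 'cx', 'cy', 'pose'] [[0.001, 0.994, -0.105, 370.616], [-1.0, 0.0, -0.006, -74.137], [-0.006, 0.105, 0.994, 1721.368], [0.0, 0.0, 0.0, 1.0]]
0.1 [174.4 625.9 403.7] [-3.000e-04  1.355e-01  9.908e-01 -9.000e-04] [ 0.1 -0.5 -0.2] 85.25979035641689
[[-0.963  0.268 -0.001]
 [ 0.268  0.963 -0.002]
 [ 0.    -0.002 -1.   ]]
```

View pics/side0.png

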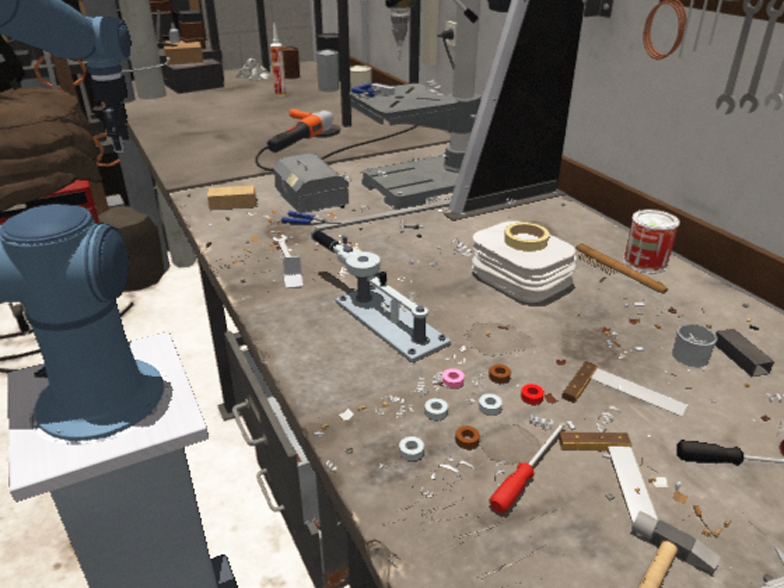

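View pics/top0.png

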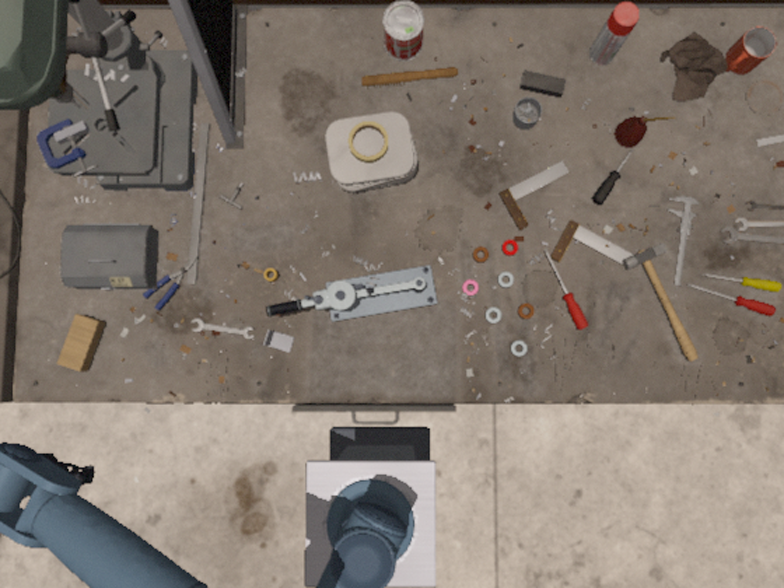

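The three steel rings are at side pixels (436,408), (490,404) and (411,448) in the 1.4x picture. Look-alikes to leave are pink (453,378), brown (500,373) and (467,437), and red (533,394). Next I'll check close crops of the rings and the stand.

```bash
python3 - <<'E'
from h import *
i=cam("side"); save(i,"s1",(255,340,270,400),6)
save(i,"s2",(155,260,210,330),6)
t=cam("top"); save(t,"t1",(165,265,180,320),5.5); save(t,"t2",(165,265,320,430),6)
import pickle; pickle.dump((i,t),open("im0.pkl","wb"))
E
```

```text
(no output)
```

View pics/s1.png

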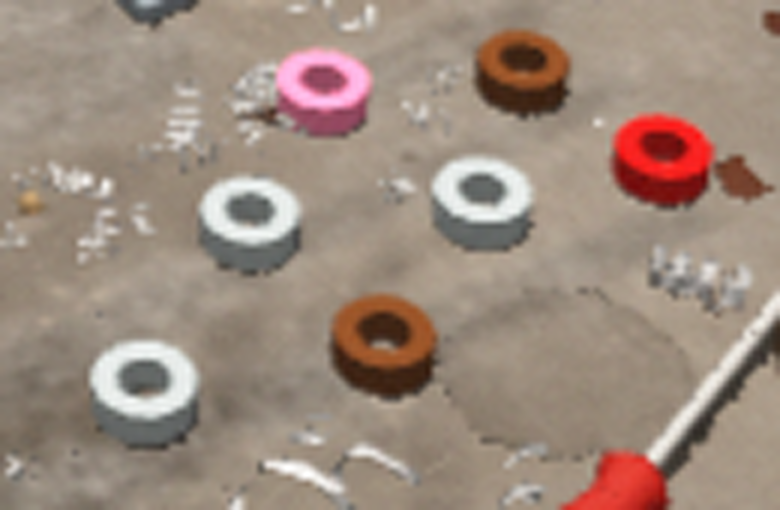

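View pics/s2.png

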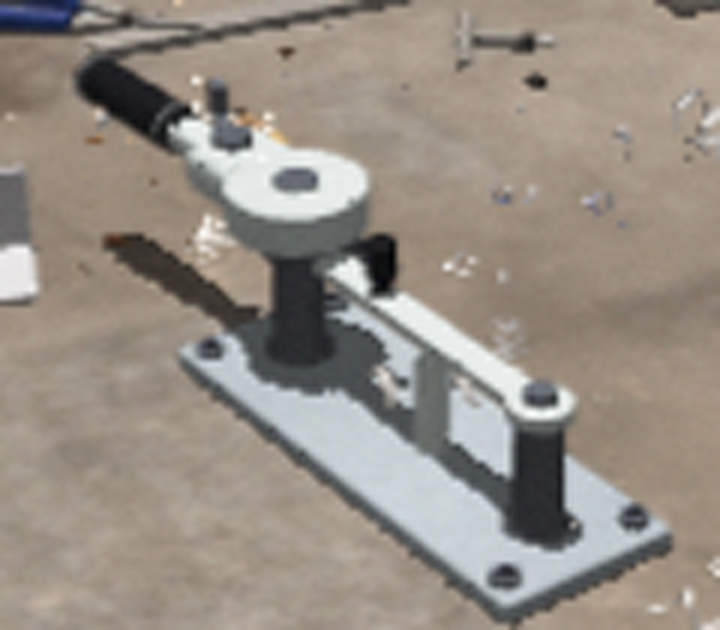

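View pics/t1.png

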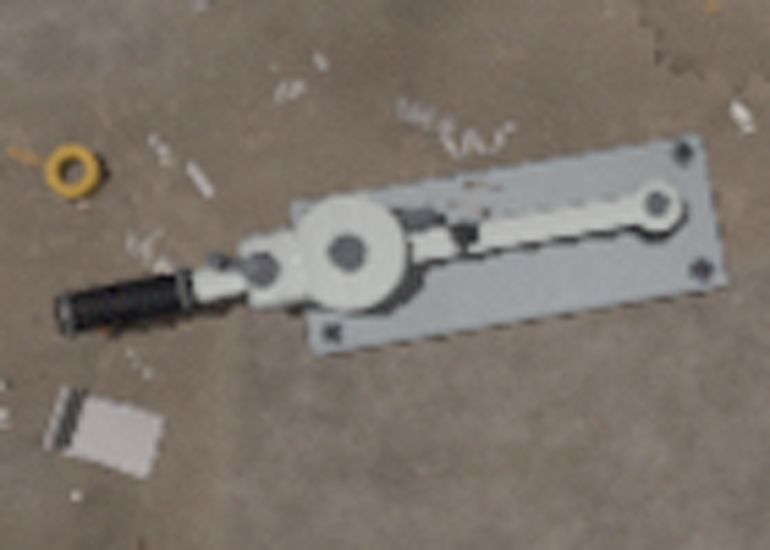

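View pics/t2.png

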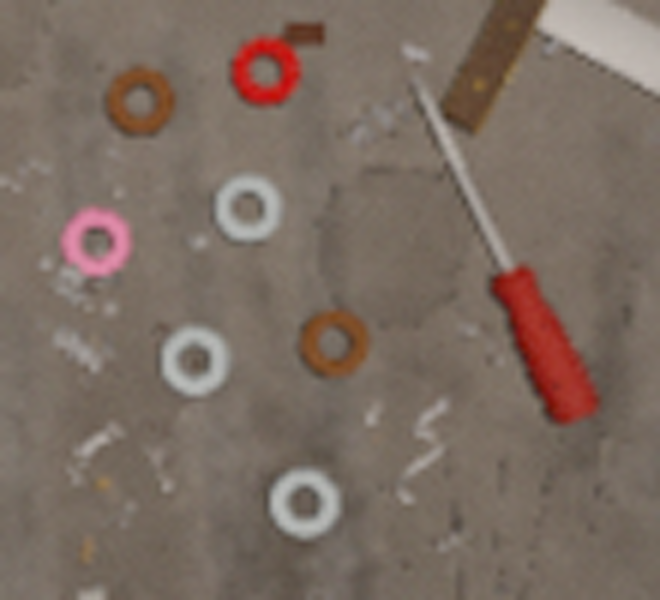

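```bash
cat >> h.py <<'E'
def un(x,y,s,c0,r0): return (x+.5)/s-.5+c0,(y+.5)/s-.5+r0
def tri(ia,pa,ib,pb):
    o1=ia["pose"][:3,3];d1=px(ia,*pa,1.0)-o1;o2=ib["pose"][:3,3];d2=px(ib,*pb,1.0)-o2
    A=np.stack([d1,-d2],1);k=np.linalg.lstsq(A,o2-o1,rcond=None)[0]
    a=o1+k[0]*d1;b=o2+k[1]*d2; return (a+b)/2,np.linalg.norm(a-b)
E
python3 - <<'E'
from h import *
import pickle; i,t=pickle.load(open("im0.pkl","rb"))
T=lambda x,y:un(x,y,5.5,180,165); S=lambda x,y:un(x,y,6,210,155)
for n,a,b in [("head",(348,253),(297,180)),("pivot",(657,204),(541,391)),("knob",(464,229),(382,243)),("tab",(218,262),(216,86)),("levpiv",(262,267),(232,133))]:
    p,e=tri(t,T(*a),i,S(*b)); print(n,p.round(1),e.round(1), t["depth"][tuple(int(round(q)) for q in T(*a)[::-1])])
    print(px(t,*T(*a)).round(1), px(i,*S(*b)).round(1))
print("head z113",pz(t,*T(348,253),113),pz(i,*S(297,180),113)); print("piv",pz(t,*T(657,204),85),pz(i,*S(541,393),85))
print("tab",pz(t,*T(218,262),130),pz(i,*S(216,86),130))
print("grip",pz(t,*T(65,312),110),pz(t,*T(188,292),110))
for u,v in [(332,332),(683,152),(702,268)]: print("screw",pz(t,*T(u,v),14))
for u,v in [(210,348),(505,577),(634,518)]: print("screw s",pz(i,*S(u,v),14))
T=lambda x,y:un(x,y,6,320,165); S=lambda x,y:un(x,y,6,270,255)
for a,b in [((248,208),(482,189)),((195,360),(250,209)),((305,503),(145,379))]:
    print("ring",pz(t,*T(*a),16).round(1),pz(i,*S(*b),16).round(1),tri(t,T(*a),i,S(*b))[0].round(1))
E
```

```text
head [549.5  68.1 110.2] 1.1 1624.8042
[549.3  68.6 107.2] [549.4  66.6 111. ]
pivot [ 582.  -118.6   85.7] 0.2 1649.1613
[ 582.  -118.6   85.1] [ 582.1 -118.7   85.8]
knob [563.   -0.9 106.8] 2.1 1631.318
[564.6  -1.1 101.9] [563.    1.3 105.5]
tab [541.3 144.1 129.3] 0.3 1595.798
[540.7 143.2 136. ] [540.8 143.3 129.7]
levpiv [539.4 119.9 114.4] 1.4 1616.4327
[540.  119.5 115. ] [539.1 121.2 113.8]
head z113 [548.66290318  68.09874852 113.        ] [547.86838071  63.30990585 113.        ]
piv [ 582.02974417 -118.62357499   85.        ] [ 581.86935436 -119.1520264    85.        ]
tab [541.36966923 143.97097707 130.        ] [540.58601971 142.79462095 130.        ]
grip [513.22630279 238.4191831  110.        ] [525.34372946 164.52454944 110.        ]
screw [509.00827994  86.56550592  14.        ]
screw [ 624.79339813 -137.29582021   14.        ]
screw [ 550.0579614  -149.14708108   14.        ]
screw s [508.35315426  87.94340762  14.        ]
screw s [ 548.43759938 -149.24183621   14.        ]
screw s [ 623.26391086 -136.76308541   14.        ]
ring [ 599.6 -337.8   16. ] [ 599.6 -338.1   16. ] [ 599.7 -337.9   15.8]
ring [ 510.3 -305.6   16. ] [ 510.2 -305.7   16. ] [ 510.3 -305.6   15.8]
ring [ 427.3 -368.1   16. ] [ 427.6 -368.8   16. ] [ 427.6 -368.3   15.5]
```

```bash
cat >> h.py <<'E'
EY=np.radians(9.75)
ex=np.array([np.cos(EY),np.sin(EY)]); ey=np.array([-np.sin(EY),np.cos(EY)])
AX=np.array([549.3,68.0]); PV=np.array([582.0,-118.6]); SH=np.array([568.3,-40.0])
C0=None
def frame():
    s=robot.get_state(); M=R.from_quat(np.roll(s["tcp_rot"],-1)).as_matrix(); return s,M
def rel(p,yaw_deg,off=(0,0,0)):
    """rows numbers (cm,deg) from measured pose to TCP world p (mm), tool-y world angle yaw_deg"""
    s,M=frame(); a=np.degrees(np.arctan2(M[1,1],M[0,1]))
    x=np.array([np.sin(np.radians(a)),-np.cos(np.radians(a)),0]); 
    y=np.array([np.cos(np.radians(a)),np.sin(np.radians(a)),0])
    d=np.array(p)-s["tcp_pos"]-np.array(off)
    x=-x if M[:,0]@x<0 else x
    w=(yaw_deg-a+180)%360-180
    print("tx %.2f ty %.2f tz %.2f yaw %.1f"%(d@x/10,d@y/10,-d[2]/10,-w))
def hp(r,th): # point on handle
    a=EY+th; return AX+r*np.array([-np.sin(a),np.cos(a)])
E
python3 - <<'E'
from h import *
p=hp(135,0.02); print(p); rel([*p,300],9.75+1.1); 
E
```

```text
[523.7815653  200.56624567]
tx -45.07 ty -31.60 tz 10.40 yaw 63.6
```

```bash
python3 -m pendant '[0.1,-8,-6,0,0, 0.1,-15,-10,0,0, 0.1,-22,-15,0,0, 0.1,-26,-18,0,7, 0.1,-30,-21,0,14, 0.1,-33,-23,0,21, 0.1,-36,-25,0,28, 0.1,-39,-27,0,32]' 60; python3 - <<'E'
from h import *
st();p=hp(135,0.02); print(p); rel([*p,300],9.75+1.1); 
E
```

```text
t: 0.87
tcp_pos: [388.0, 367.8, 404.7]
tcp_rot: [0.0, 0.406, 0.914, 0.0]
force: [0.7, -0.2, 0.1]
width: 47.3
0.8667 [388.  367.8 404.7] [0.000e+00 4.056e-01 9.140e-01 1.000e-04] [ 0.7 -0.2  0.1] 47.26461852495667
[523.7815653  200.56624567]
tx -21.51 ty -1.15 tz 10.47 yaw 31.3
```

```bash
python3 -m pendant '[0.1,0,0,0,0, 0.1,0,0,0,0, 0.1,0,0,0,0]'; python3 - <<'E'
from h import *
st();p=hp(135,0.02); rel([*p,300],9.75+1.1); 
E
```

```text
t: 1.12
tcp_pos: [387.2, 369.6, 404.6]
tcp_rot: [-0.0, 0.403, 0.915, -0.0]
force: [-1.2, 0.7, -0.2]
width: 46.9
1.1167 [387.2 369.6 404.6] [-2.000e-04  4.034e-01  9.150e-01 -0.000e+00] [-1.2  0.7 -0.2] 46.85741819938699
tx -21.69 ty -1.32 tz 10.46 yaw 31.6
```

```bash
python3 -m pendant '[0.1,-4,-0.3,1.5,6, 0.1,-8,-0.5,3,12, 0.1,-12,-0.7,4.5,18, 0.1,-16,-1,6,24, 0.1,-19.5,-1.2,8,30, 0.1,-21.7,-1.3,10.5,31.6, 0.1,-21.7,-1.3,10.5,31.6]'; python3 - <<'E'
from h import *
st();p=hp(135,0.02); rel([*p,255],9.75+1.1);t=cam("top");save(t,"t3",(165,265,180,320),5.5)
i=cam("side");save(i,"s3",(135,260,190,330),5.5)
E
```

```text
t: 1.7
tcp_pos: [524.2, 198.8, 294.5]
tcp_rot: [-0.002, 0.638, 0.77, -0.003]
force: [-1.1, 0.4, -1.0]
width: 47.4
1.7 [524.2 198.8 294.5] [-0.0023  0.6383  0.7698 -0.0032] [-1.1  0.4 -1. ] 47.4426352505007
tx 0.18 ty -0.01 tz 3.95 yaw -0.2
```

View pics/s3.png

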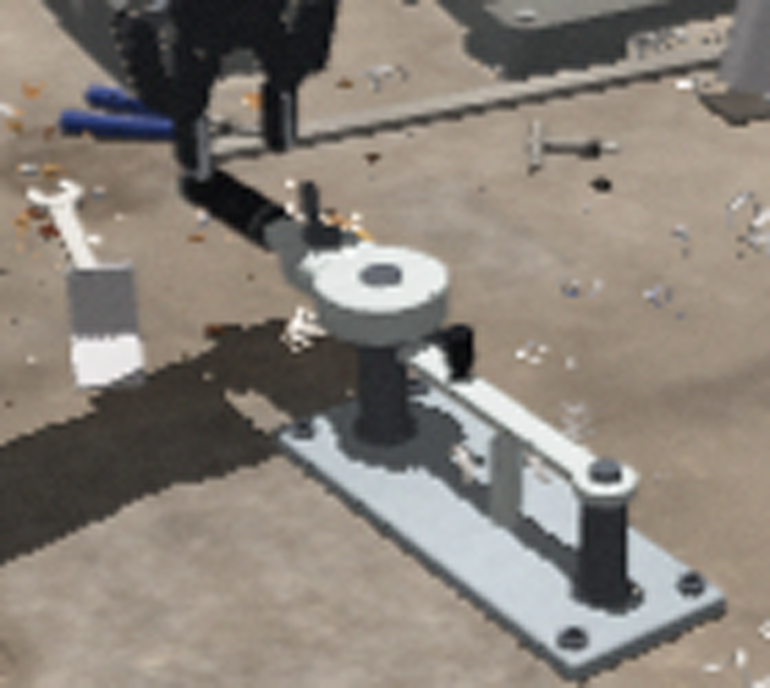

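View pics/t3.png

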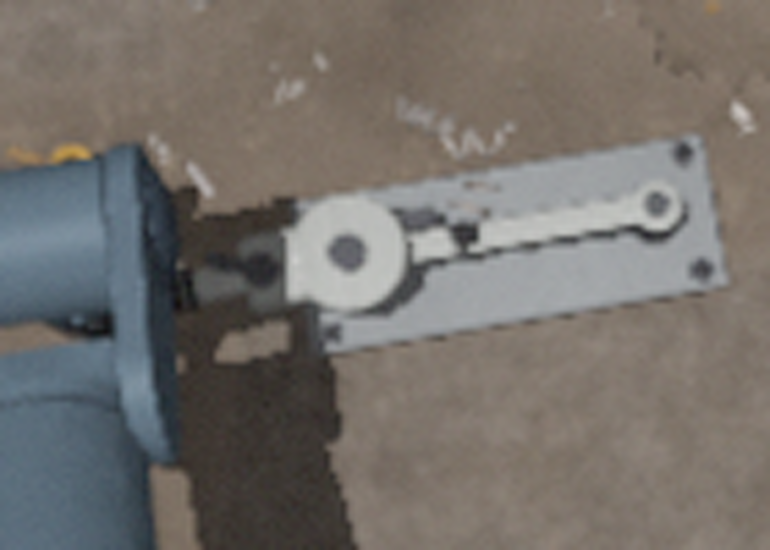

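```bash
python3 -m pendant '[0.1,0.2,0,2.0,0, 0.1,0.2,0,4.0,0, -0.2,0.2,0,4.0,0, -0.2,0.2,0,4.0,0, -0.2,0.2,-0.7,4.0,-2, -0.2,0.2,-1.4,4.0,-5, -0.2,0.1,-2.1,4,-7, -0.2,0.1,-2.1,4,-7]'; 
```

```text
t: 2.47
tcp_pos: [502.9, 198.7, 261.9]
tcp_rot: [0.001, 0.588, 0.809, 0.001]
force: [-0.3, -0.2, -0.4]
width: 34.2
```

```bash
python3 -m pendant '[-0.2,0,0.4,0,0, -0.2,0,0.4,0,0, 0.1,0,0.4,-2,0, 0.1,0,0.4,-5,0, 0.1,0,0.4,-9,0, 0.1,0,0.4,-9,0]';  python3 - <<'E'
from h import *
st();i=cam("side");save(i,"s4",(135,260,190,330),5.5);t=cam("top");save(t,"t4",(165,265,180,320),5.5)
E
```

```text
t: 2.97
tcp_pos: [509.7, 199.7, 358.7]
tcp_rot: [0.005, 0.589, 0.808, 0.005]
force: [1.2, -0.2, 1.6]
width: 47.0
2.9667 [509.7 199.7 358.7] [0.0052 0.589  0.8081 0.0054] [ 1.2 -0.2  1.6] 47.01027647505852
```

View pics/s4.png

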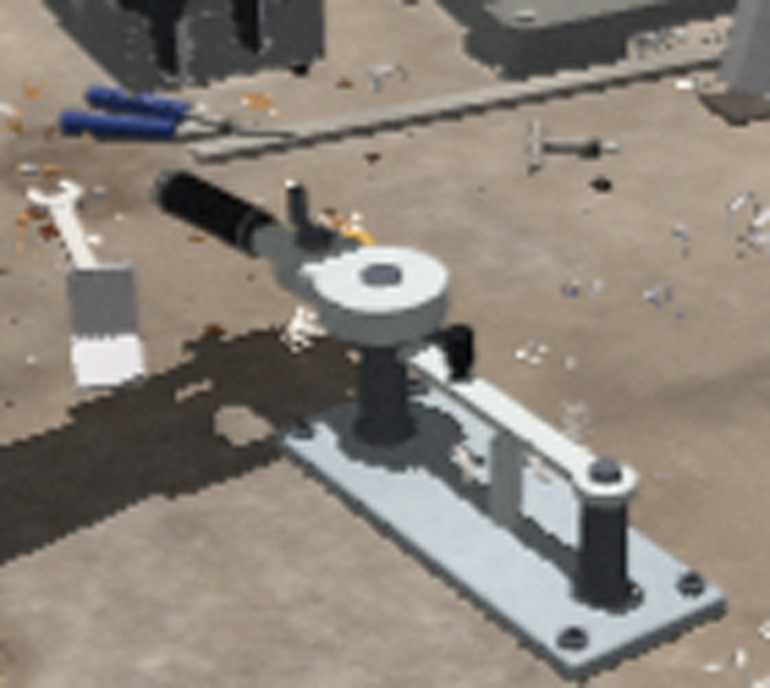

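View pics/t4.png

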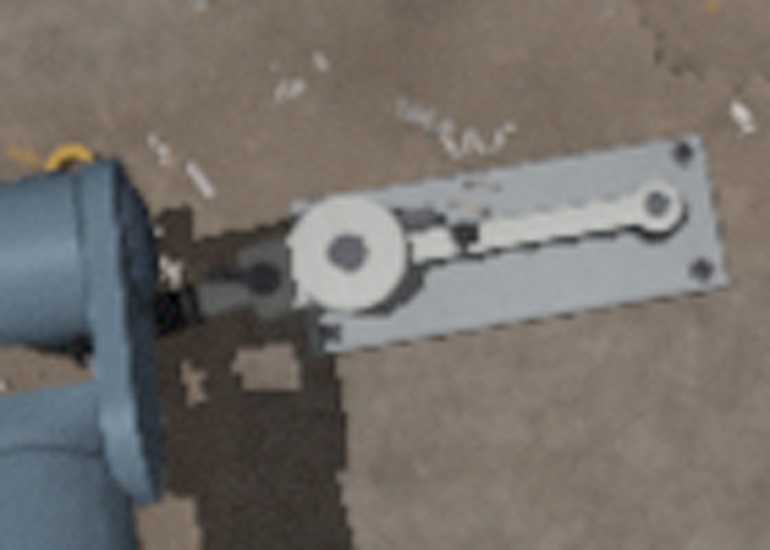

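```bash
python3 - <<'E'
from h import *
i=cam("side");t=cam("top")
T=lambda x,y:un(x,y,5.5,180,165); S=lambda x,y:un(x,y,5.5,190,135)
p,e=tri(t,T(217,274),i,S(295,187)); print("tab",p,e)
g=np.array(S(170,180)); l,e=tri(t,T(262,279),i,S(322,237)); print("levpiv",l,e)
print("angle lp",np.degrees(np.arctan2(-(l-[*AX,0])[0],(l-[*AX,0])[1]))-9.75)
th=0.15
c=hp(77,th); print(c, "tab off", (p[:2]-c)@np.array([np.cos(EY+th),np.sin(EY+th)]))
rel([*p[:2],287],9.75+np.degrees(th))
E
```

```text
tab [533.78404259 144.25663639 132.02854007] 0.4180465751972084
levpiv [535.16026651 118.90724276 112.42144867] 4.6649903817678195
angle lp 5.772891332480302
[525.06597877 141.0870181 ] tab off 9.272595909210107
tx -6.03 ty 0.88 tz 6.22 yaw -0.5
```

```bash
python3 -m pendant '[-0.2,-3,0.4,0,0, -0.2,-6,0.9,0,0, -0.2,-6,0.9,2,0, -0.2,-6,0.9,4,0, -0.2,-6,0.9,6.3,0, -0.2,-6,0.9,6.3,0]';  python3 - <<'E'
from h import *
st();i=cam("side");save(i,"s5",(135,260,190,330),5.5);st()
E
```

```text
t: 3.67
tcp_pos: [531.6, 144.1, 280.3]
tcp_rot: [-0.005, 0.589, 0.808, -0.004]
force: [-0.9, 0.1, -1.4]
width: 33.9
3.6667 [531.6 144.1 280.3] [-0.0047  0.5893  0.8079 -0.0039] [-0.9  0.1 -1.4] 33.940867194011
3.7167 [532.4 144.4 282.7] [-0.0034  0.5891  0.808  -0.0028] [-0.1  0.1  0.1] 34.12472157531319
```

View pics/s5.png

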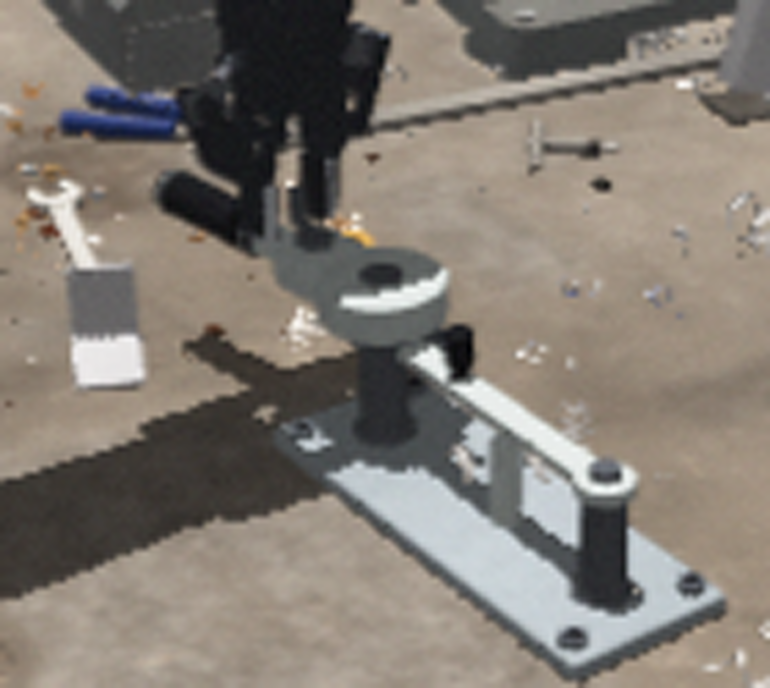

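```bash
python3 -m pendant '[-0.2,0,-0.6,0,0, -0.2,0,-1.2,0,0, -0.2,0,-1.6,0,0, -0.2,0,-2.0,0,0, -0.2,0,-2.4,0,0, -0.2,0,-2.8,0,0, -0.2,0,-3.2,0,0, -0.2,0,-3.2,0,0]';  python3 - <<'E'
from h import *
st();i=cam("side");save(i,"s6",(135,260,190,330),5.5);st()
E
```

```text
t: 4.38
tcp_pos: [503.1, 134.5, 287.2]
tcp_rot: [0.0, 0.589, 0.808, -0.0]
force: [0.9, 1.0, 0.7]
width: 34.3
4.3833 [503.1 134.5 287.2] [ 5.000e-04  5.890e-01  8.082e-01 -0.000e+00] [0.9 1.  0.7] 34.32461885312301
4.4333 [503.3 134.5 287. ] [ 3.000e-04  5.890e-01  8.081e-01 -2.000e-04] [ 1.5 -0.1  0.7] 34.09569423768723
```

View pics/s6.png

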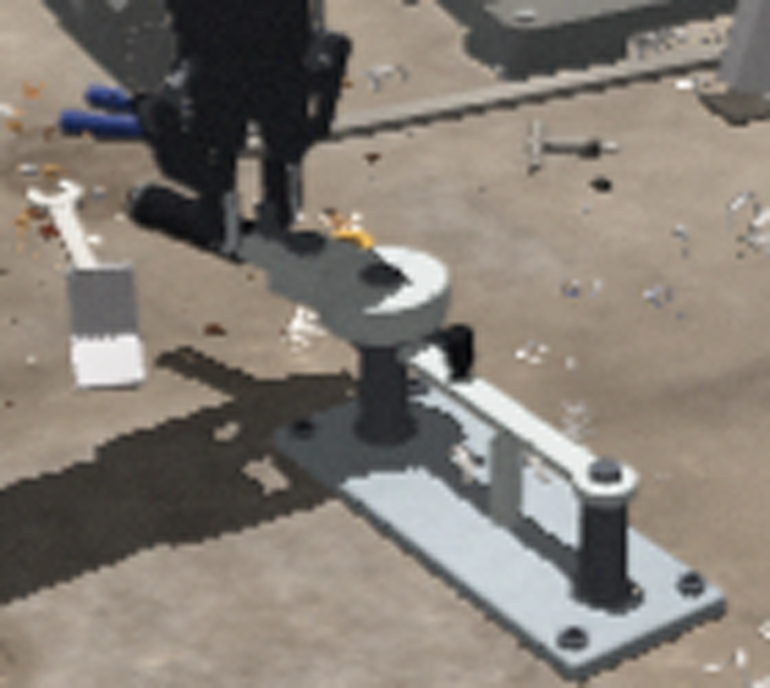

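```bash
python3 -m pendant '[-0.2,0,-2.8,0,0]' >/dev/null; python3 -m pendant '[-0.2,0,0.4,0,0, -0.2,0,0.6,-2,0, -0.2,0,0.6,-5,0, -0.2,5,0.6,-7,0, -0.2,9,0.6,-7,0, -0.2,10,0.6,-7,0]';  python3 - <<'E'
from h import *
st();i=cam("side");save(i,"s7",(135,260,190,330),5.5);t=cam("top");save(t,"t7",(165,265,180,320),5.5)
E
```

```text
t: 5.02
tcp_pos: [451.8, 225.6, 358.5]
tcp_rot: [0.0, 0.589, 0.808, 0.001]
force: [1.0, -0.7, -0.6]
width: 33.9
5.0167 [451.8 225.6 358.5] [4.000e-04 5.887e-01 8.083e-01 1.000e-03] [ 1.  -0.7 -0.6] 33.91992184758406
```

View pics/s7.png

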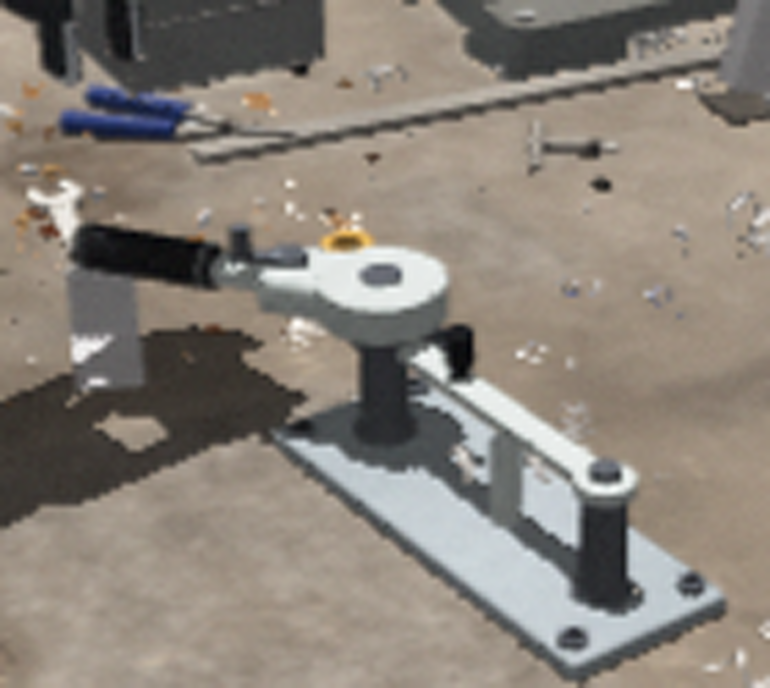

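View pics/t7.png

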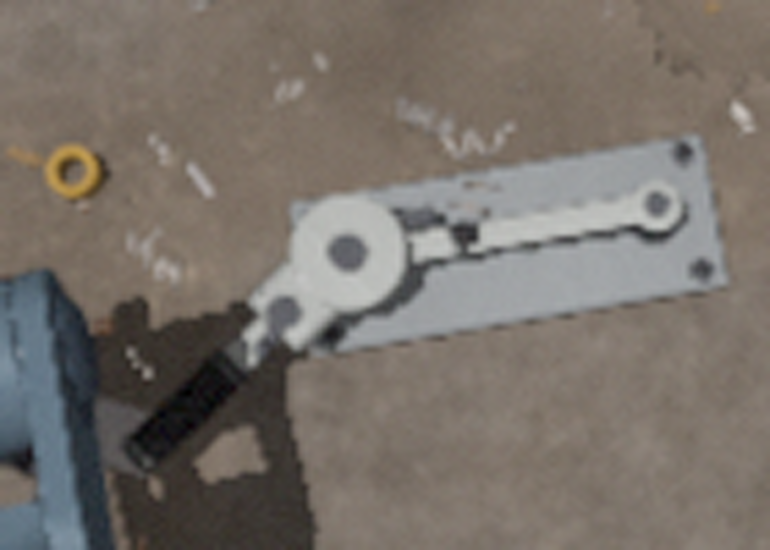

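```bash
python3 - <<'E'
from h import *
i=cam("side");save(i,"s8",(165,200,200,265),12);t=cam("top");save(t,"t8",(205,250,200,255),14)
E
```

```text
(no output)
```

View pics/s8.png

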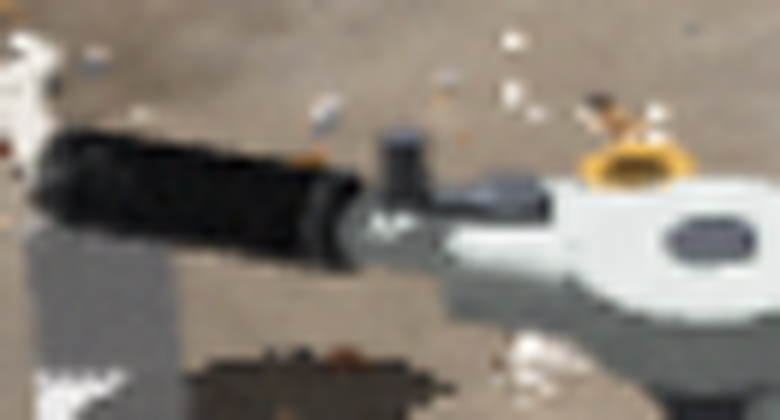

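View pics/t8.png

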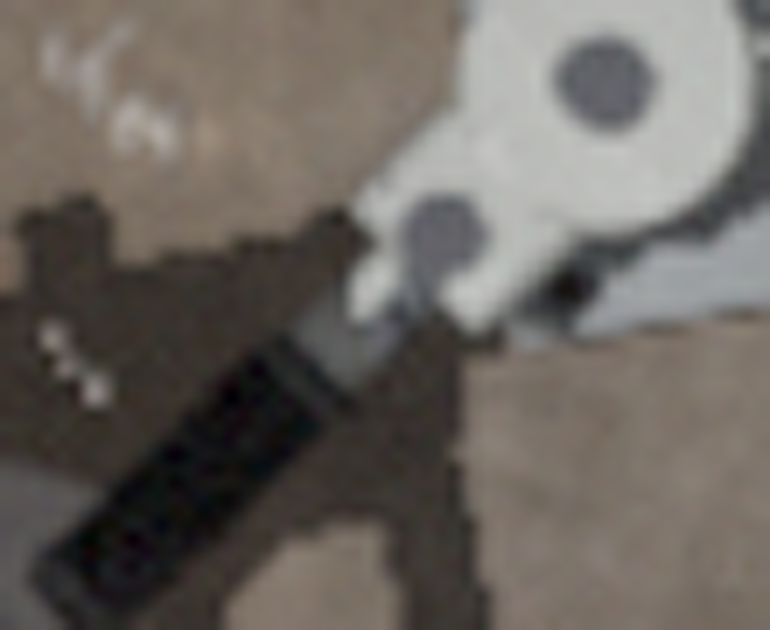

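```bash
python3 - <<'E'
from h import *
i=cam("side");t=cam("top")
T=lambda x,y:un(x,y,14,200,205); S=lambda x,y:un(x,y,12,200,165)
s=pz(i,*S(404,137),130); print("tab side",s, "in t8:",(np.array(proj(t,s))-[200,205]+.5)*14-.5)
h=pz(t,*T(442,240),114)[:2]; print("hub",h)
g=pz(t,*T(75,590),100)[:2]; 
for n,q in(("hub",h),("grip",g)):
  v=q-AX; print(n,np.degrees(np.arctan2(-v[0],v[1]))-9.75,np.linalg.norm(v))
v=s[:2]-h; print("tab ang",np.degrees(np.arctan2(-v[0],v[1]))-9.75,np.linalg.norm(v))
E
```

```text
tab side [489.74385637 117.48425745 130.        ] in t8: [386.01305413 327.97389048]
hub [511.73179191 106.47364663]
hub 34.56780523463614 53.77352270449299
grip 33.74575836928138 173.5790003090686
tab ang 53.65026479933172 24.59070678019032
```

```bash
python3 - <<'E'
from h import *
st();p=hp(135,0.6); print(p); rel([*p,330],9.75+34.4); rel([*p,252],9.75+34.4)
E
```

```text
5.3167 [452.4 222.6 356.2] [-3.000e-04  5.894e-01  8.079e-01 -7.000e-04] [-0.2  0.1  0.1] 34.44822423460825
[455.30530665 164.9020001 ]
tx -5.59 ty -1.48 tz 2.62 yaw -26.4
tx -5.59 ty -1.48 tz 10.42 yaw -26.4
```

```bash
python3 -m pendant '[0.2,-2.8,-0.7,0,-7, 0.2,-5.6,-1.5,1,-14, 0.2,-5.6,-1.5,2.5,-21, 0.2,-5.6,-1.5,3,-26.4, 0.2,-5.6,-1.5,3,-26.4]' >/dev/null;  python3 - <<'E'
from h import *
p=hp(135,0.6); rel([*p,252],9.75+34.4); i=cam("side");save(i,"s9",(135,260,190,330),5.5);st()
E
```

```text
tx 0.04 ty 0.12 tz 7.28 yaw -0.0
5.7833 [455.  164.2 325.8] [-9.000e-04  3.908e-01  9.205e-01 -6.000e-04] [ 0.2  0.6 -0.2] 50.999957128694014
```

View pics/s9.png

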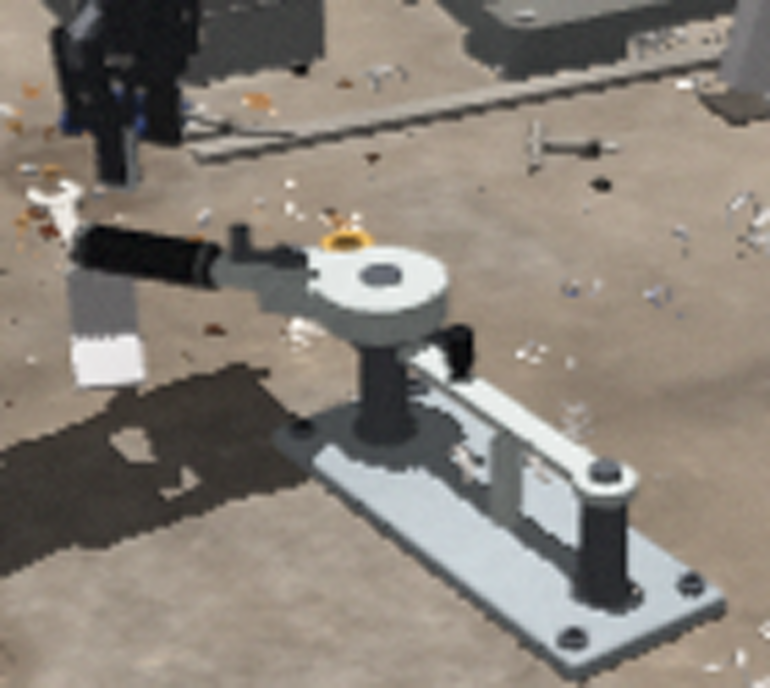

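```bash
python3 -m pendant '[0.2,0,0.1,2.5,0, 0.2,0,0.1,5,0, 0.2,0,0.1,7.3,0, -0.25,0,0.1,7.3,0, -0.25,0,0.1,7.3,0, -0.25,0,0.1,7.3,0]' 60;python3 -m pendant '[-0.25,0,0.8,0,3.5, -0.25,-0.1,1.65,0,7, -0.25,-0.4,3.3,0,14, -0.25,-0.9,4.8,0,21, -0.25,-1.6,6.3,0,28, -0.25,-2.1,7.1,0,32, -0.25,-2.4,7.7,0,35, -0.25,-2.4,7.7,0,35]'
python3 - <<'E'
from h import *
p=hp(135,-0.59); rel([*p,252],9.75-33.8); i=cam("side");save(i,"s10",(135,260,190,330),5.5);st()
E
```

```text
t: 6.28
tcp_pos: [456.4, 166.0, 255.3]
tcp_rot: [0.001, 0.389, 0.921, 0.001]
force: [0.0, 0.6, 0.5]
width: 32.2
t: 6.95
tcp_pos: [529.2, 202.9, 256.1]
tcp_rot: [0.001, 0.648, 0.761, 0.002]
force: [0.1, -0.3, -0.1]
width: 32.2
tx -2.34 ty 7.23 tz 0.41 yaw 33.2
7.0 [528.5 202.8 255.7] [0.0011 0.6477 0.7619 0.0014] [ 0.1 -0.8 -0.5] 32.06625642229211
```

View pics/s10.png

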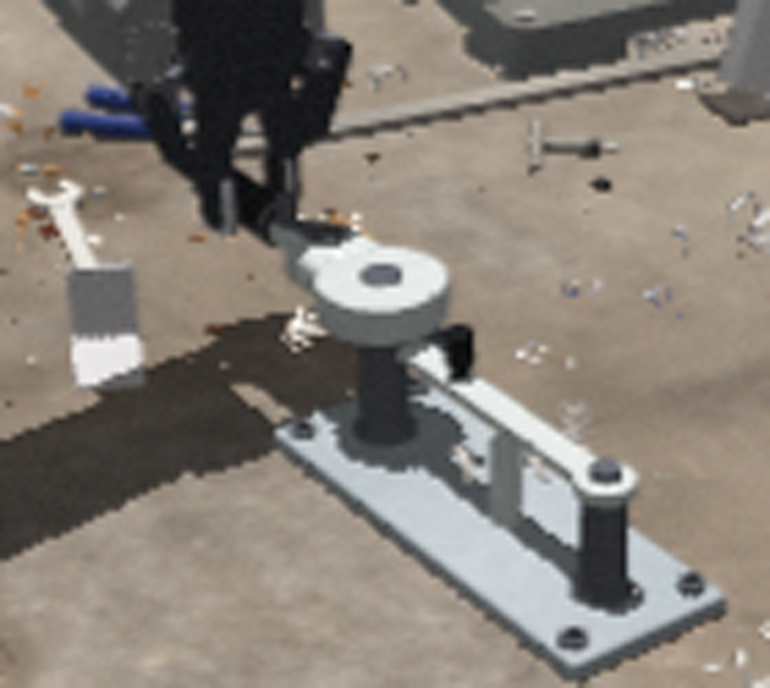

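```bash
python3 -m pendant '[-0.25,0,0.8,0,3.5, -0.25,-0.1,1.65,0,7, -0.25,-0.4,3.3,0,14, -0.25,-0.9,4.8,0,21, -0.25,-1.6,6.3,0.1,28, -0.25,-2.1,7.0,0.2,31, -0.25,-2.4,7.5,0.3,34, -0.25,-2.4,7.5,0.3,34]'
python3 - <<'E'
from h import *
p=hp(135,-0.59); rel([*p,252],9.75-33.8); i=cam("side");save(i,"s11",(135,260,190,330),5.5);t=cam("top");save(t,"t11",(165,265,180,320),5.5);st()
E
```

```text
t: 7.67
tcp_pos: [606.1, 190.4, 252.0]
tcp_rot: [0.0, 0.842, 0.539, 0.001]
force: [-0.1, -1.0, -0.3]
width: 32.1
tx 0.00 ty -0.20 tz -0.00 yaw -0.8
7.7667 [605.3 190.8 251.5] [2.000e-04 8.418e-01 5.397e-01 5.000e-04] [-0.1  0.5 -0.3] 32.04039357113722
```

View pics/s11.png

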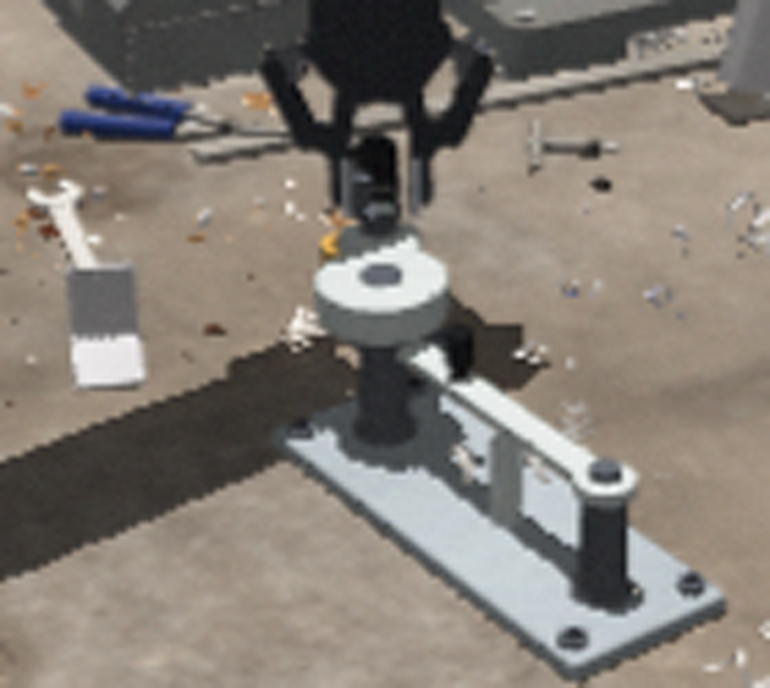

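View pics/t11.png

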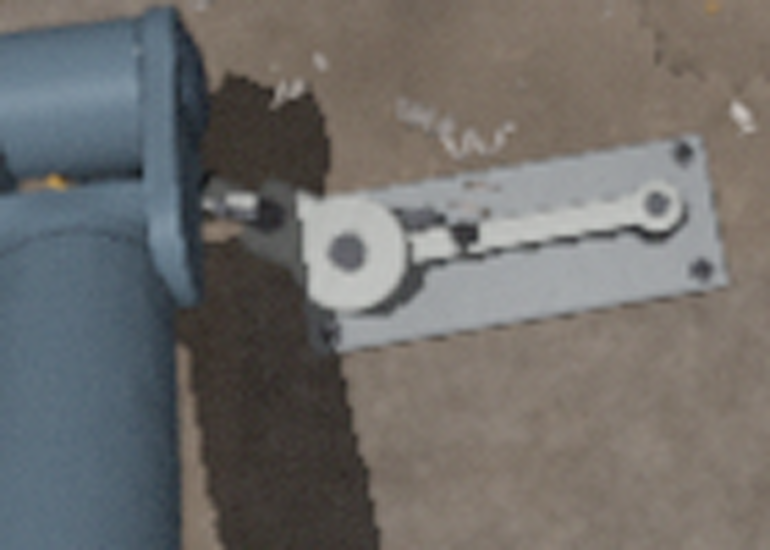

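```bash
python3 -m pendant '[-0.25,0,-0.8,0,-3.5, -0.25,-0.1,-1.65,0,-7, -0.25,-0.4,-3.3,0,-14, -0.25,-0.9,-4.8,0,-21, -0.25,-1.6,-6.3,0,-28, -0.25,-2.1,-7.1,0,-32, -0.25,-2.4,-7.7,0,-35, -0.25,-2.4,-7.7,0,-35]'; python3 - <<'E'
from h import *
p=hp(135,0.6); rel([*p,252],9.75+34.4);st()
E
```

```text
t: 8.43
tcp_pos: [524.6, 201.5, 251.8]
tcp_rot: [0.001, 0.64, 0.768, 0.001]
force: [0.9, -0.6, 1.0]
width: 32.1
tx -2.35 ty -7.47 tz -0.02 yaw -33.8
8.4333 [524.6 201.5 251.8] [0.001  0.6402 0.7682 0.0008] [ 0.9 -0.6  1. ] 32.0930024433369
```

```bash
python3 -m pendant '[-0.25,0,-0.8,0,-3.5, -0.25,-0.1,-1.65,0,-7, -0.25,-0.4,-3.3,0,-14, -0.25,-0.9,-4.8,0,-21, -0.25,-1.6,-6.2,0,-28, -0.25,-2.0,-6.9,0,-31, -0.25,-2.4,-7.5,0,-34, -0.25,-2.4,-7.5,0,-34]'; python3 - <<'E'
from h import *
p=hp(135,0.6); rel([*p,252],9.75+34.4);st();i=cam("side");save(i,"s12",(135,260,190,330),5.5);t=cam("top");save(t,"t12",(165,265,180,320),5.5);st()
E
```

```text
t: 9.1
tcp_pos: [455.4, 164.5, 251.5]
tcp_rot: [0.0, 0.389, 0.921, 0.001]
force: [-0.1, 1.3, 0.8]
width: 32.1
tx 0.04 ty 0.02 tz -0.05 yaw 0.1
9.1 [455.4 164.5 251.5] [4.000e-04 3.888e-01 9.213e-01 8.000e-04] [-0.1  1.3  0.8] 32.12819818155142
9.2 [455.9 164.6 251.1] [3.000e-04 3.896e-01 9.210e-01 2.000e-04] [0.6 1.3 0.5] 31.945606334099075
```

View pics/s12.png

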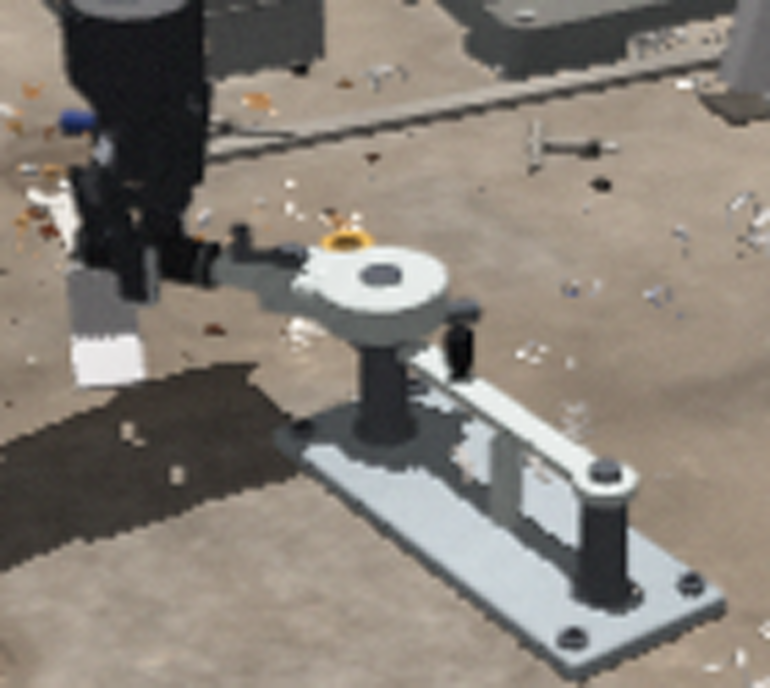

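View pics/t12.png

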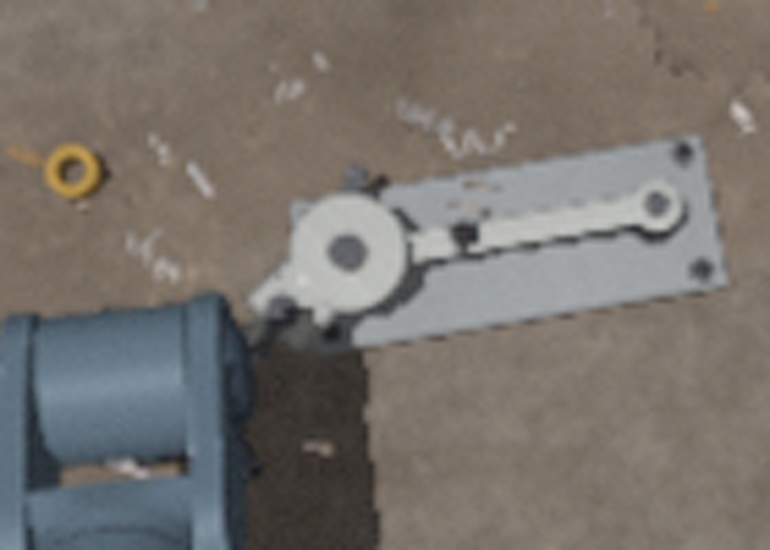

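```bash
python3 -m pendant '[-0.25,0,0.8,0,3.5, -0.25,-0.1,1.65,0,7, -0.25,-0.4,3.3,0,14, -0.25,-0.9,4.8,0,21, -0.25,-1.6,6.3,0,28, -0.25,-2.1,7.1,0,32, -0.25,-2.4,7.7,0,35, -0.25,-2.4,7.7,0,35]'; python3 -m pendant '[-0.25,0,0.8,0,3.5, -0.25,-0.1,1.65,0,7, -0.25,-0.4,3.3,0,14, -0.25,-0.9,4.8,0,21, -0.25,-1.6,6.3,0,28, -0.25,-2.1,7.0,0,31, -0.25,-2.4,7.5,0,34, -0.25,-2.4,7.5,0,34]';  python3 -m pendant '[-0.25,0,-0.8,0,-3.5, -0.25,-0.1,-1.65,0,-7, -0.25,-0.4,-3.3,0,-14, -0.25,-0.9,-4.8,0,-21, -0.25,-1.2,-5.5,0,-24, -0.25,-1.6,-6.3,0,-28, -0.25,-2,-7,0,-31, -0.25,-2,-7,0,-31]';python3 - <<'E'
from h import *
p=hp(135,0.6); rel([*p,252],9.75+34.4);st();t=cam("top");save(t,"t13",(165,265,180,320),5.5);st()
E
```

```text
t: 9.87
tcp_pos: [528.6, 201.2, 250.3]
tcp_rot: [-0.0, 0.648, 0.761, -0.0]
force: [-0.4, 0.2, -0.1]
width: 32.1
t: 10.53
tcp_pos: [606.0, 188.9, 250.3]
tcp_rot: [-0.0, 0.843, 0.539, -0.0]
force: [-0.6, -0.1, -1.3]
width: 31.8
t: 11.2
tcp_pos: [532.7, 200.7, 250.9]
tcp_rot: [0.0, 0.666, 0.746, 0.0]
force: [2.0, 0.1, 0.5]
width: 31.9
tx -2.69 ty -8.09 tz -0.11 yaw -37.7
11.2 [532.7 200.7 250.9] [3.000e-04 6.665e-01 7.455e-01 3.000e-04] [2.  0.1 0.5] 31.88366546786382
11.25 [533.1 200.7 250.9] [1.000e-04 6.674e-01 7.447e-01 1.000e-04] [ 0.3  0.1 -0.7] 31.774612234780335
```

View pics/t13.png

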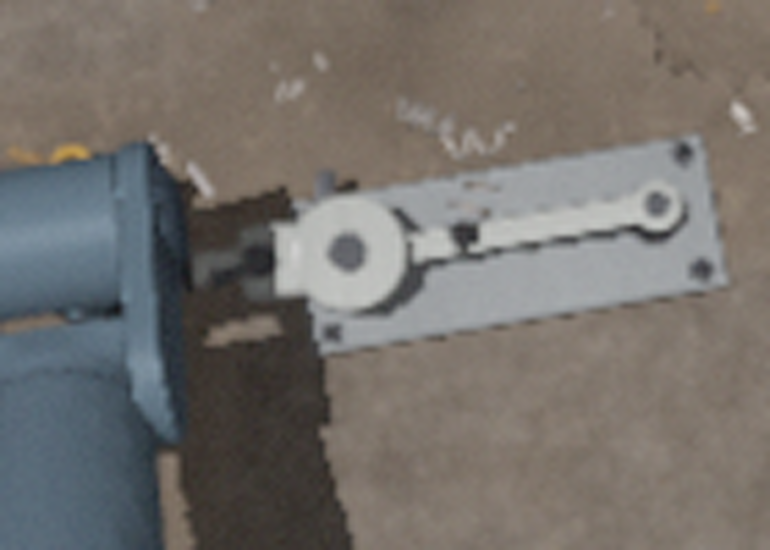

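```bash
python3 -m pendant '[-0.25,0,-0.5,0,-2, -0.25,0,-1,0,-4, -0.25,0,-1.4,0,-6, -0.25,0,-1.4,0,-6]';python3 -m pendant '[-0.25,0,-0.5,0,-2, -0.25,0,-0.8,0,-3, -0.25,0,-0.8,0,-3]';python3 -m pendant '[-0.25,0,-0.4,0,-2, -0.25,0,-0.8,0,-3, -0.25,0,-0.8,0,-3]'
```

```text
t: 11.58
tcp_pos: [520.0, 198.7, 251.0]
tcp_rot: [0.001, 0.628, 0.778, 0.0]
force: [1.8, -1.1, -0.0]
width: 32.1
t: 11.83
tcp_pos: [512.4, 197.0, 251.1]
tcp_rot: [0.001, 0.607, 0.794, 0.0]
force: [3.1, -2.6, -0.2]
width: 31.9
t: 12.08
tcp_pos: [504.6, 195.0, 251.1]
tcp_rot: [0.001, 0.587, 0.81, 0.0]
force: [3.4, -1.0, 1.1]
width: 32.0
```

```bash
python3 -m pendant '[-0.25,0,-0.4,0,-2, -0.25,0,-0.8,0,-3, -0.25,0,-0.8,0,-3]';python3 -m pendant '[-0.25,0,-0.4,0,-2, -0.25,0,-0.8,0,-3, -0.25,0,-0.8,0,-3]';python3 - <<'E'
from h import *
st();t=cam("top");save(t,"t14",(165,265,180,320),5.5);st()
E
```

```text
t: 12.33
tcp_pos: [497.5, 192.5, 251.2]
tcp_rot: [0.002, 0.565, 0.825, 0.001]
force: [7.2, -0.1, -3.1]
width: 32.3
t: 12.58
tcp_pos: [490.8, 189.7, 251.4]
tcp_rot: [0.003, 0.544, 0.839, 0.003]
force: [13.9, 0.1, -8.9]
width: 31.9
12.5833 [490.8 189.7 251.4] [0.003  0.5436 0.8393 0.0028] [13.9  0.1 -8.9] 31.928047236541136
12.6333 [490.9 189.7 251.4] [0.0029 0.5438 0.8392 0.0026] [13.5  1.  -7.2] 32.01623182385093
```

View pics/t14.png

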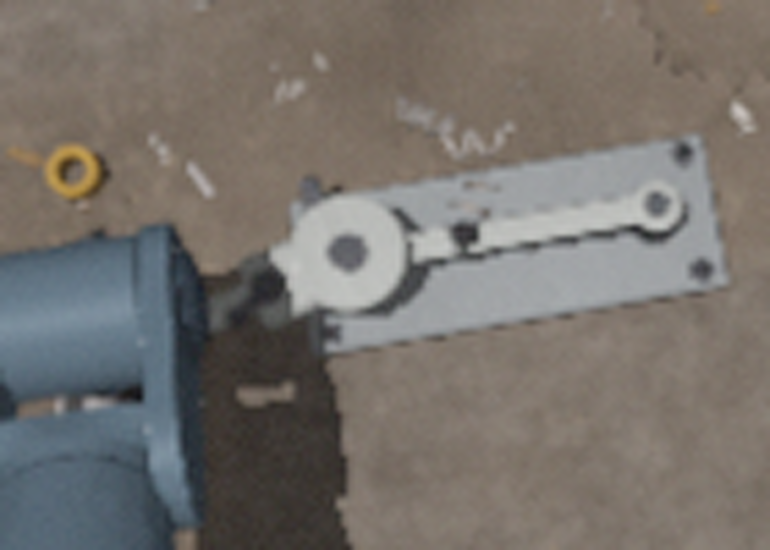

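```bash
python3 -m pendant '[-0.25,0,0.3,0,0, -0.25,0,0.7,0,0, 0,0,0.7,-2,0, 0,0,0.7,-5,0, 0,0,0.7,-8.5,0, 0,0,0.7,-8.5,0]'; python3 - <<'E'
from h import *
st();rel([562.3,-0.5,335],9.75)
E
```

```text
t: 13.13
tcp_pos: [497.4, 193.3, 342.4]
tcp_rot: [0.003, 0.543, 0.84, 0.003]
force: [0.7, -0.9, 1.0]
width: 43.1
13.1333 [497.4 193.3 342.4] [0.0034 0.5433 0.8395 0.0035] [ 0.7 -0.9  1. ] 43.130917061090976
tx -20.34 ty -2.01 tz 0.74 yaw 14.4
```

```bash
python3 -m pendant '[-0.1,-3.5,-0.3,0,5, -0.1,-7.5,-0.7,0,10, -0.1,-11.5,-1.1,0,14.4, -0.1,-15.5,-1.5,0,14.4, -0.1,-18.5,-1.9,0,14.4, -0.1,-20.3,-2,0,14.4, -0.1,-20.3,-2,0,14.4, -0.1,-20.3,-2,0,14.4]' >/dev/null; python3 - <<'E'
from h import *
i=cam("side");save(i,"s15",(135,260,190,330),5.5);st();rel([562.3,-0.5,259],9.75)
E
```

```text
13.85 [ 5.603e+02 -3.000e-01  3.350e+02] [-1.200e-03  6.442e-01  7.648e-01 -3.000e-04] [-0.2  0.3  0.3] 38.53731012853101
tx -0.05 ty 0.19 tz 7.60 yaw 0.0
```

View pics/s15.png

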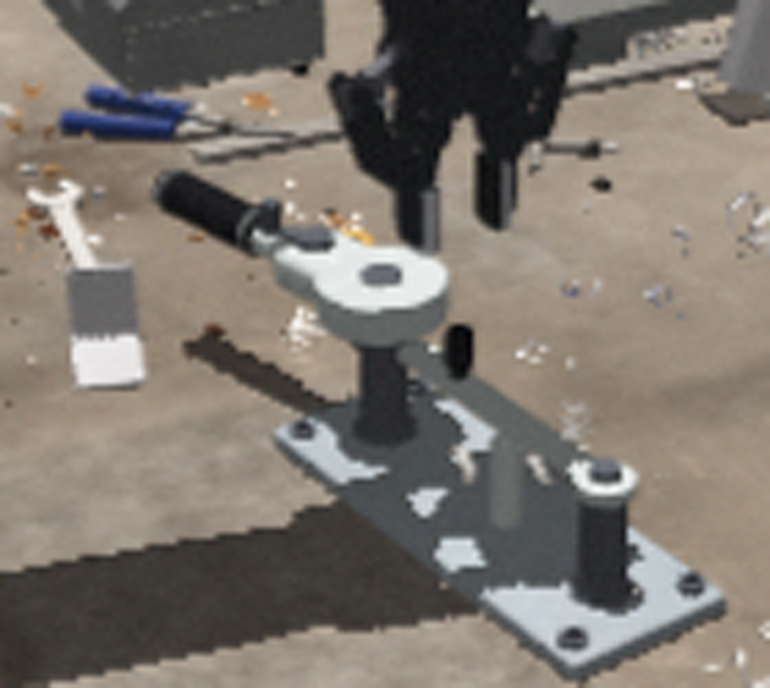

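```bash
python3 -m pendant '[-0.1,0,0.2,2.5,0, -0.1,0,0.2,5,0, -0.1,0,0.2,6.8,0, -0.1,0,0.2,7.6,0, -0.1,0,0.2,7.6,0]'; python3 -m pendant '[-0.1,0,0.8,0,4, -0.1,-0.1,1.7,0,8, -0.1,-0.3,2.5,0,12, -0.1,-0.5,3.3,0,16, -0.1,-1.0,4.9,0,23, -0.1,-1.4,5.6,0,28, -0.1,-1.7,6.2,0,31, -0.1,-1.7,6.2,0,31]';  python3 - <<'E'
from h import *
i=cam("side");save(i,"s16",(135,260,190,330),5.5);st();
E
```

```text
t: 14.27
tcp_pos: [561.3, 1.0, 257.3]
tcp_rot: [-0.002, 0.643, 0.766, -0.001]
force: [-0.4, -0.5, 0.1]
width: 38.2
t: 14.93
tcp_pos: [627.9, -6.3, 261.6]
tcp_rot: [0.001, 0.825, 0.565, 0.001]
force: [0.2, 0.1, -0.1]
width: 38.6
14.9833 [627.3  -6.1 261.2] [7.000e-04 8.245e-01 5.659e-01 8.000e-04] [0.4 0.2 0.3] 38.68712059568796
```

View pics/s16.png

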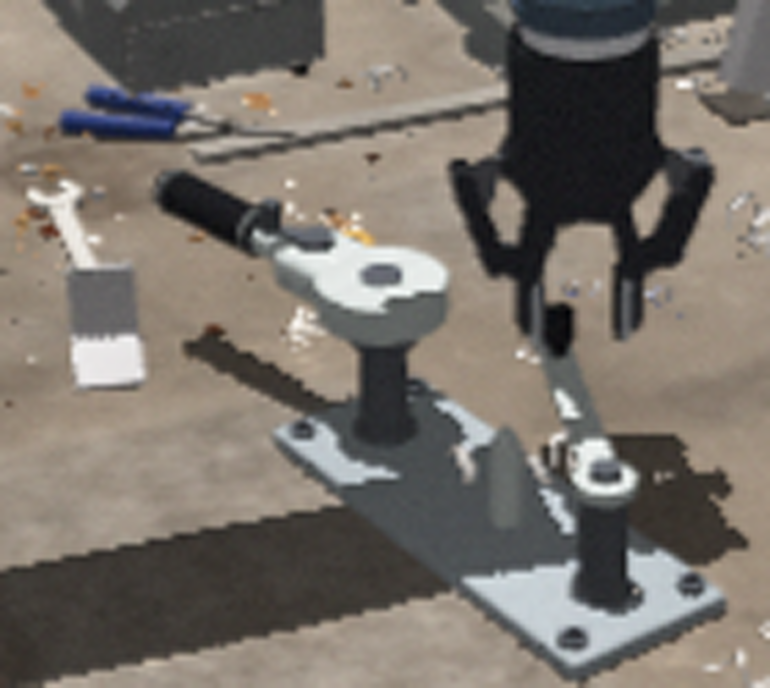

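Knob is being pushed and the bar is opening. I'll continue the arc.

```bash
python3 -m pendant '[-0.1,0,0.8,0,4, -0.1,-0.1,1.7,0,8, -0.1,-0.3,2.5,0,12, -0.1,-0.5,3.3,0,16, -0.1,-1.0,4.9,0,23, -0.1,-1.4,5.6,0,28, -0.1,-1.7,6.2,0,31, -0.1,-1.7,6.2,0,31]';  python3 -m pendant '[-0.1,0,0.8,0,4, -0.1,-0.1,1.7,0,8, -0.1,-0.3,2.5,0,12, -0.1,-0.5,3.3,0,16, -0.1,-1.0,4.9,0,23, -0.1,-1.4,5.6,0,28, -0.1,-1.7,6.2,0,31, -0.1,-1.7,6.2,0,31]';  python3 - <<'E'
from h import *
i=cam("side");save(i,"s17",(135,260,190,350),5);st();
E
```

```text
t: 15.65
tcp_pos: [678.6, -45.2, 260.7]
tcp_rot: [0.0, 0.946, 0.324, 0.001]
force: [-0.6, -0.3, 0.1]
width: 38.7
t: 16.32
tcp_pos: [702.6, -104.7, 260.3]
tcp_rot: [0.0, 0.998, 0.06, 0.0]
force: [1.1, -0.2, -0.4]
width: 38.2
16.3667 [ 702.6 -104.1  260.2] [-0.000e+00  9.981e-01  6.080e-02  1.000e-04] [ 0.  -0.4 -0.6] 38.22750814229838
```

View pics/s17.png

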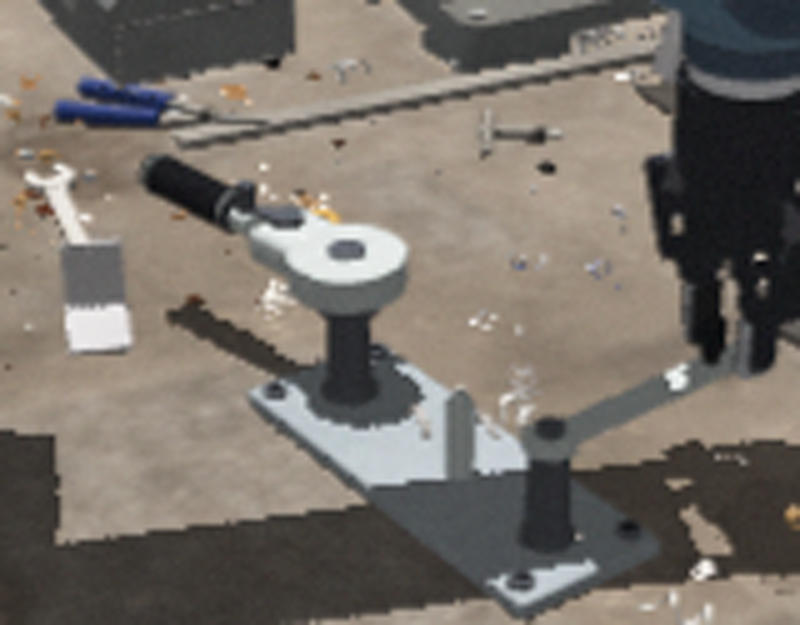

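```bash
python3 -m pendant '[-0.1,0,-0.9,0,0, 0.1,0,-0.9,-3,0, 0.1,0,-0.9,-6.5,0, 0.41,0,-0.9,-8,-7, 0.41,0,-0.9,-8,-14, 0.41,0,-0.9,-8,-14]'; python3 - <<'E'
from h import *
i=cam("side");save(i,"s18",(155,340,210,400),4);st();rel([599.7,-338,260],9.75);save(cam("top"),"t18",(165,265,180,320),5.5)
E
```

```text
t: 16.87
tcp_pos: [701.9, -93.8, 342.0]
tcp_rot: [0.001, 0.983, 0.183, 0.002]
force: [0.4, -0.0, -0.2]
width: 60.3
16.9167 [701.5 -93.9 340.2] [0.000e+00 9.835e-01 1.808e-01 2.000e-04] [-0.2  0.1  0.3] 60.017336107333435
tx -18.20 ty 19.20 tz 8.02 yaw -78.9
```

View pics/s18.png

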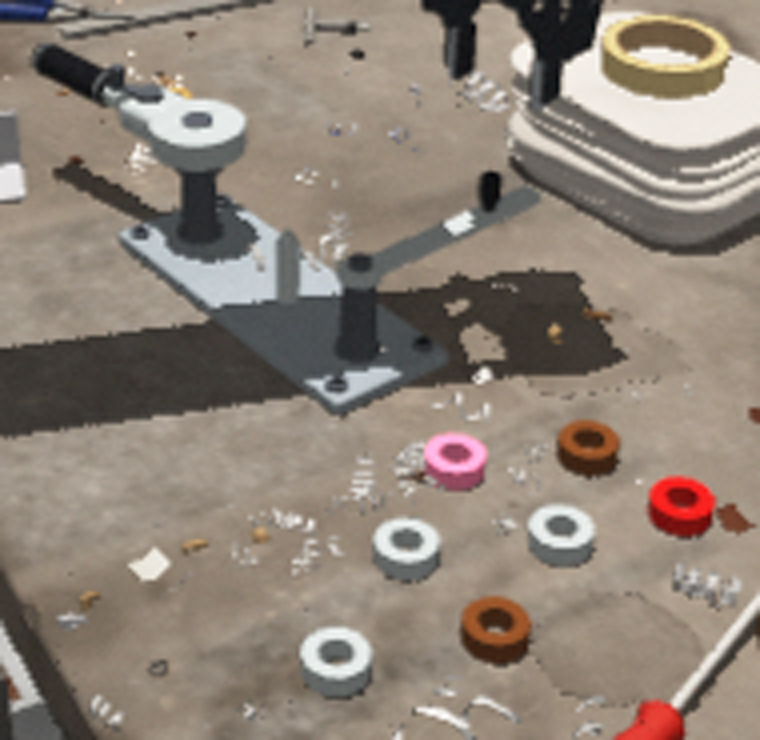

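View pics/t18.png

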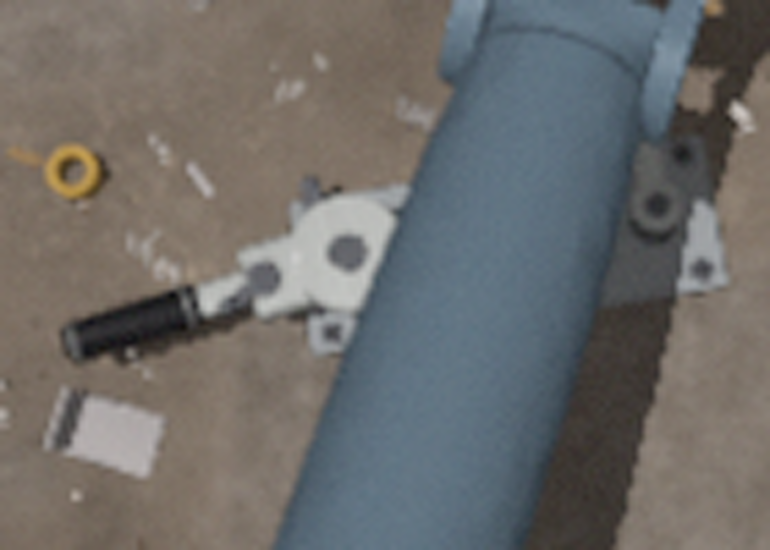

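```bash
python3 -m pendant '[0.41,-2,2,0,-7, 0.41,-4.5,4.5,0,-14, 0.41,-7,7.3,0,-21, 0.41,-9.5,10,0,-28, 0.41,-12,13,0,-35, 0.41,-14.5,15.5,0,-42, 0.41,-17,18,0,-49, 0.41,-18.2,19.2,0,-56]'>/dev/null; python3 - <<'E'
from h import *
st();rel([599.7,-338,260],9.75)
E
```

```text
17.6333 [ 597.9 -342.2  338.1] [-1.100e-03  7.832e-01  6.218e-01 -7.000e-04] [ 0.1  0.6 -0.1] 60.199779196540476
tx 0.45 ty 0.08 tz 7.81 yaw -22.9
```

```bash
python3 -m pendant '[0.41,0.2,0,2,-7, 0.41,0.2,0,4,-14, 0.41,0.2,0,6,-21, 0.41,0.2,0,8,-22.9, 0.41,0.2,0,8,-22.9, 0.41,0.2,0,8,-22.9]'>/dev/null; python3 - <<'E'
from h import *
i=cam("side");st();rel([599.7,-338,173],9.75);save(i,"s19",(255,340,270,400),6)
E
```

```text
18.1833 [ 600.4 -337.1  259.4] [-6.000e-04  6.452e-01  7.640e-01  0.000e+00] [ 0.4  0.4 -0.4] 60.37309942897095
tx -0.08 ty -0.08 tz 8.64 yaw -0.1
```

View pics/s19.png

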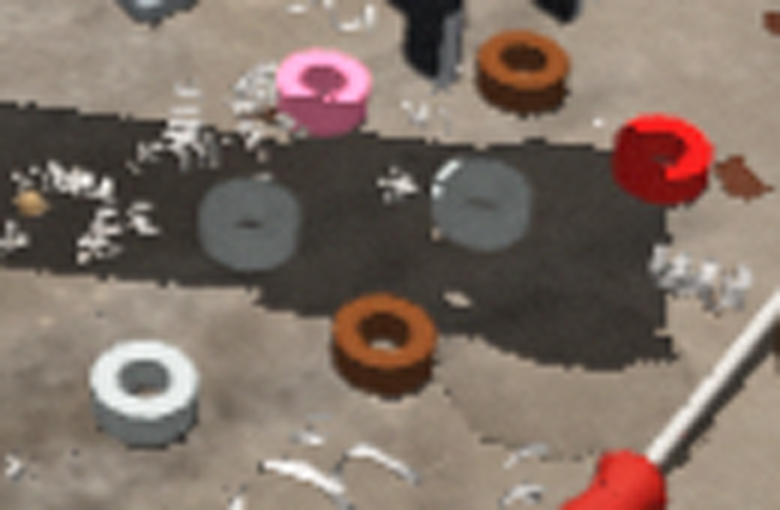

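```bash
python3 -m pendant '[0.41,-0.05,-0.05,3,0, 0.41,-0.05,-0.05,6,0, 0.41,-0.05,-0.05,7.8,0, 0.41,-0.05,-0.05,8.6,0, 0.41,-0.05,-0.05,8.6,0, 0.41,-0.05,-0.05,8.6,0, 0.41,-0.05,-0.05,8.6,0]' 50; python3 - <<'E'
from h import *
i=cam("side");st();rel([599.7,-338,173],9.75);save(i,"s20",(255,340,270,400),6)
E
```

```text
t: 18.77
tcp_pos: [600.9, -338.7, 176.3]
tcp_rot: [0.002, 0.645, 0.764, 0.0]
force: [1.0, -0.7, 0.4]
width: 60.4
18.8167 [ 600.9 -338.7  176.3] [0.0021 0.6447 0.7644 0.    ] [0.3 0.1 0.2] 60.037734159780435
tx 0.09 ty -0.11 tz 0.33 yaw -0.0
```

View pics/s20.png

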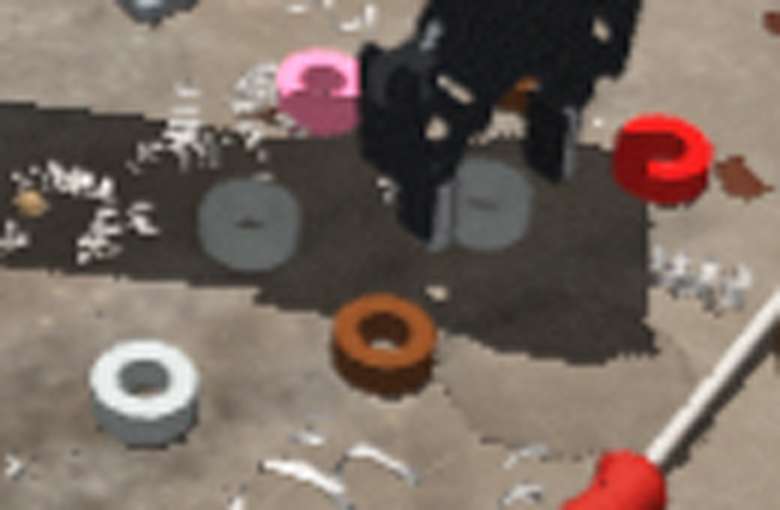

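```bash
python3 -m pendant '[0.41,0.1,-0.1,0.4,0, -0.2,0.1,-0.1,0.4,0, -0.2,0.1,-0.1,0.4,0, -0.2,0.1,-0.1,0.4,0, -0.2,0.1,-0.1,0.4,0, -0.2,0.1,-0.1,0.4,0]' 50; python3 - <<'E'
from h import *
s=st();rel([599.7,-338,173],9.75)
E
python3 -m pendant '[-0.2,0,0,-0.5,0, -0.2,0,0,-2,0, -0.2,0,0,-6,0, -0.2,0,0,-10,0, -0.2,0,0,-14,0, -0.2,0,0,-14,0]'
python3 - <<'E'
from h import *
i=cam("side");st();rel([*SH,300],9.75);save(i,"s21",(185,340,230,400),4.5)
E
```

```text
t: 19.32
tcp_pos: [599.6, -338.0, 172.4]
tcp_rot: [0.001, 0.645, 0.765, -0.0]
force: [-2.3, 0.4, 10.2]
width: 37.3
19.3167 [ 599.6 -338.   172.4] [ 1.400e-03  6.446e-01  7.645e-01 -2.000e-04] [-2.3  0.4 10.2] 37.321106816541445
tx -0.01 ty 0.01 tz -0.06 yaw -0.0
t: 19.82
tcp_pos: [600.9, -338.7, 321.7]
tcp_rot: [0.009, 0.645, 0.765, 0.0]
force: [0.5, -0.6, 0.7]
width: 36.8
19.8667 [ 600.2 -338.2  317.6] [6.300e-03 6.445e-01 7.645e-01 2.000e-04] [-0.7  0.2 -0.7] 36.8727184468538
tx 29.93 ty 1.90 tz 1.76 yaw -0.0
```

View pics/s21.png

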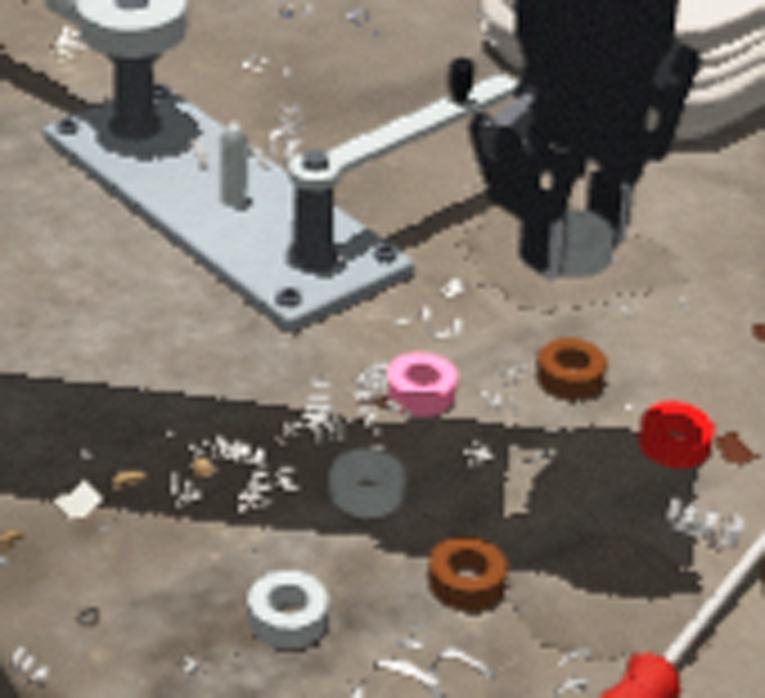

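```bash
python3 -m pendant '[-0.6,0,0,-0.2,0, -0.6,0,0,-0.2,0]'; python3 - <<'E'
from h import *
i=cam("side");t=cam("top");save(i,"s22",(205,240,265,300),16);save(t,"t22",(190,230,250,310),12)
E
```

```text
t: 20.03
tcp_pos: [598.4, -336.9, 310.8]
tcp_rot: [-0.001, 0.645, 0.765, -0.0]
force: [1.2, 0.4, -0.8]
width: 37.1
```

View pics/s22.png

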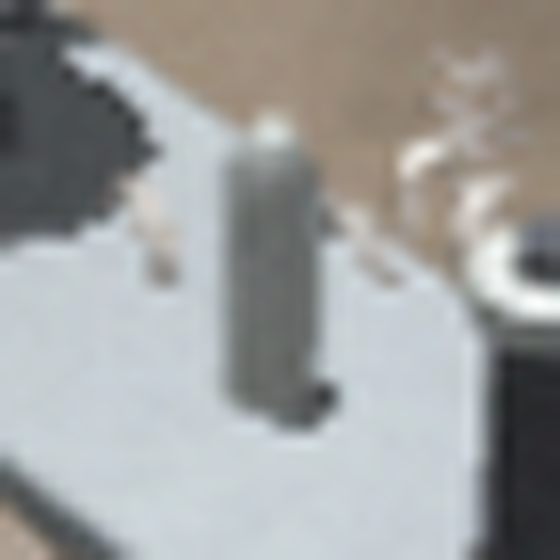

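View pics/t22.png

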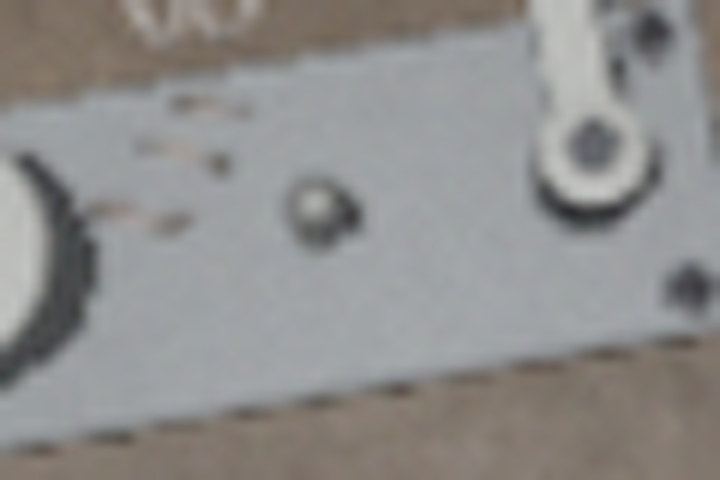

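```bash
python3 - <<'E'
from h import *
i=cam("side");t=cam("top")
T=un(317,206,12,250,190);S=un(271,131,16,265,205)
print(pz(t,*T,68),pz(i,*S,68),tri(t,T,i,S)); print(pz(t,*un(594,145,12,250,190),85))
st();rel([568.3,-40,310],9.75)
E
```

```text
[566.96922669 -40.48406328  68.        ] [567.9382256  -39.94845973  68.        ] (array([567.20941075, -40.62904194,  68.54622755]), np.float64(0.6629331994605661))
[ 582.2228176  -118.61129641   85.        ]
20.2333 [ 598.4 -337.   309.8] [-0.0016  0.6446  0.7645 -0.    ] [-0.8  0.4 -1.2] 37.19840143737961
tx 29.78 ty 2.05 tz -0.02 yaw -0.0
```

```bash
python3 -m pendant '[-0.6,2,0.1,-0.5,0, -0.6,5,0.3,-1,0, -0.6,9,0.6,-1,0, -0.6,13,0.9,-1,0, -0.6,17,1.2,-1,0, -0.6,21,1.5,-1,0, -0.6,25,1.7,-1,0, -0.6,27,1.9,-1,0]' >/dev/null; python3 -m pendant '[-0.6,1.5,0.1,0,0, -0.6,2.4,0.1,0,0, -0.6,2.7,0.2,0,0, -0.6,2.7,0.2,0,0, -0.6,2.7,0.2,0,0, -0.6,2.7,0.2,0,0]';python3 - <<'E'
from h import *
i=cam("side");st();rel([567.8,-40.2,246],9.75);save(i,"s23",(155,245,230,340),7);t=cam("top");save(t,"t23",(165,265,180,320),5.5)
E
```

```text
t: 21.4
tcp_pos: [569.6, -42.2, 321.7]
tcp_rot: [0.0, 0.645, 0.764, -0.0]
force: [-0.5, -0.8, -0.3]
width: 37.1
21.45 [569.6 -42.1 321.7] [ 1.000e-04  6.452e-01  7.640e-01 -0.000e+00] [-0.  -0.3 -0.7] 36.72702464370562
tx 0.22 ty -0.14 tz 7.57 yaw -0.1
```

View pics/s23.png

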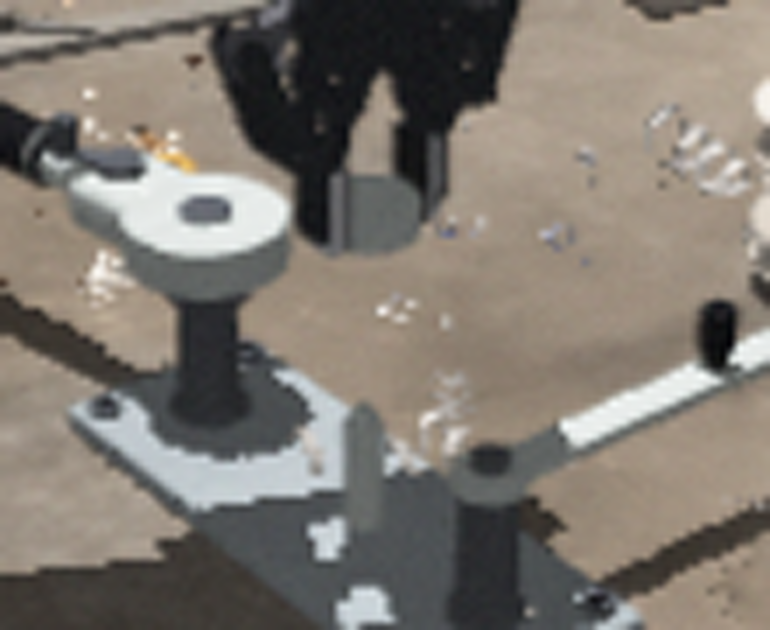

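View pics/t23.png

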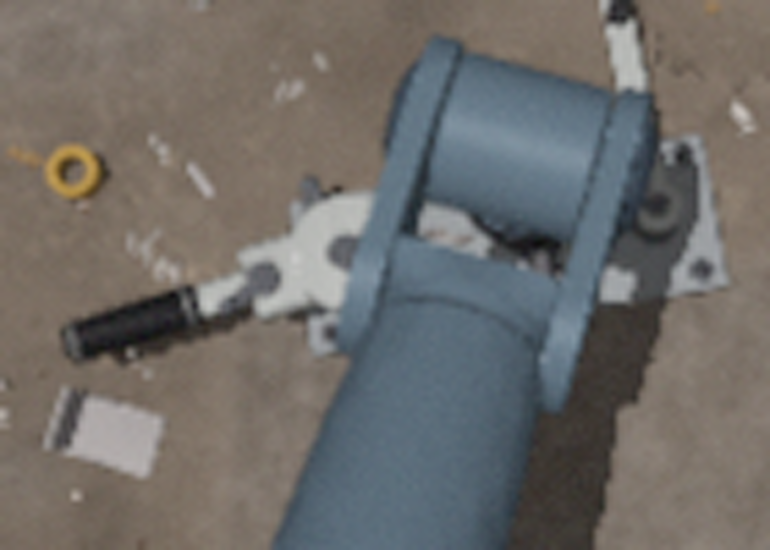

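```bash
python3 -m pendant '[-0.6,0.2,-0.1,2,0, -0.6,0.2,-0.1,4,0, -0.6,0.2,-0.1,5.5,0, -0.6,0.2,-0.1,6.8,0, -0.6,0.2,-0.1,6.8,0, -0.6,0.2,-0.1,6.8,0, -0.6,0.2,-0.1,6.8,0]';python3 - <<'E'
from h import *
i=cam("side");s=st();rel([567.8,-40.2,235],9.75);save(i,"s24",(185,235,240,310),11)
c=s["tcp_pos"]-[0,0,164]
import math
P=lambda p:(np.array(proj(i,p))-[240,185]+.5)*11-.5
for z in(-8,8):
  q=np.array([P(c+[20*math.cos(a),20*math.sin(a),z]) for a in np.linspace(0,6.28,60)]); print(z,q.min(0).round(),q.max(0).round())
print(P([567.8,-40.2,68]))
E
```

```text
t: 22.08
tcp_pos: [568.5, -39.5, 254.7]
tcp_rot: [0.001, 0.645, 0.764, 0.0]
force: [0.2, 0.0, -1.7]
width: 37.2
22.1333 [568.7 -39.5 255. ] [1.100e-03 6.447e-01 7.644e-01 5.000e-04] [-0.4  0.1 -1.4] 37.03915695243108
tx -0.06 ty -0.10 tz 2.00 yaw -0.0
-8 [385. 218.] [541. 300.]
8 [384. 165.] [542. 246.]
[461.13176273 310.50244266]
```

View pics/s24.png

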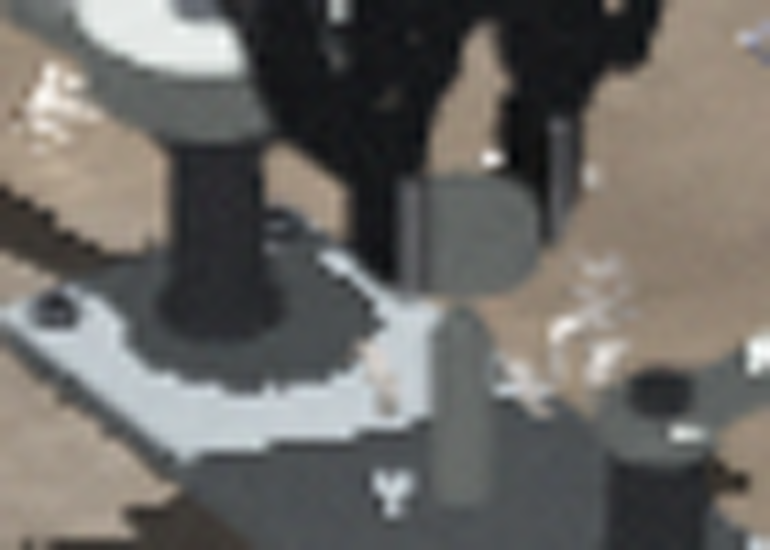

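```bash
python3 -m pendant '[-0.6,0,-0.1,0.8,0, -0.6,0,-0.1,1.6,0, -0.6,0,-0.1,2.2,0, -0.6,0,-0.1,2.6,0, -0.6,0,-0.1,2.6,0, -0.6,0,-0.1,2.6,0]';python3 - <<'E'
from h import *
i=cam("side");s=st();rel([567.8,-40.2,200],9.75);save(i,"s25",(185,235,240,310),11)
E
```

```text
t: 22.63
tcp_pos: [566.9, -39.3, 227.3]
tcp_rot: [-0.0, 0.645, 0.765, -0.0]
force: [0.4, 1.3, -1.2]
width: 36.9
22.6833 [567.  -39.3 227.6] [-3.000e-04  6.446e-01  7.645e-01 -1.000e-04] [-0.1  0.8 -1.3] 37.09230201792207
tx -0.10 ty 0.06 tz 2.76 yaw -0.0
```

View pics/s25.png

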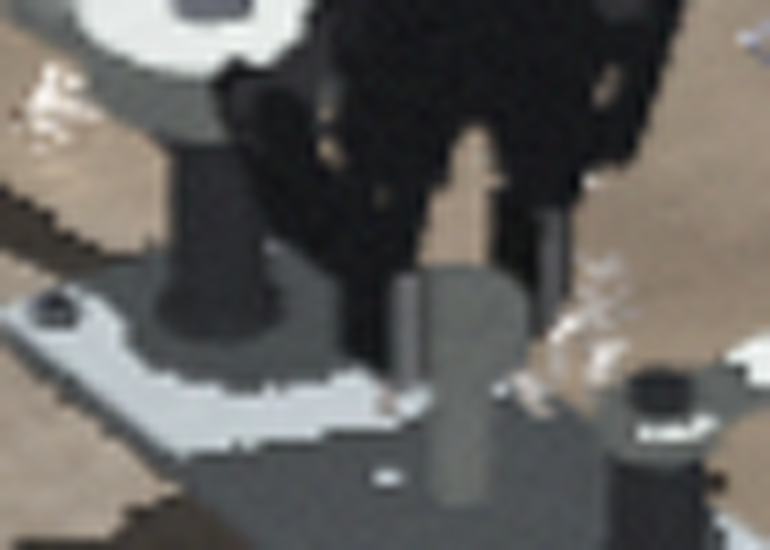

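```bash
python3 -m pendant '[-0.6,-0.05,0.05,0.3,0, -0.6,-0.05,0.05,0.8,0, -0.6,-0.05,0.05,1.3,0, -0.6,-0.05,0.05,1.8,0, -0.6,-0.05,0.05,1.8,0]';python3 - <<'E'
from h import *
i=cam("side");s=st();rel([567.8,-40.2,200],9.75);save(i,"s26",(185,235,240,310),11)
E
```

```text
t: 23.1
tcp_pos: [567.0, -39.6, 208.2]
tcp_rot: [-0.001, 0.645, 0.765, -0.0]
force: [0.2, 0.2, -1.0]
width: 37.2
23.15 [567.2 -39.6 208.7] [-8.000e-04  6.446e-01  7.645e-01 -4.000e-04] [-0.9  0.  -1.2] 37.182056083115874
tx -0.07 ty 0.05 tz 0.87 yaw -0.0
```

View pics/s26.png

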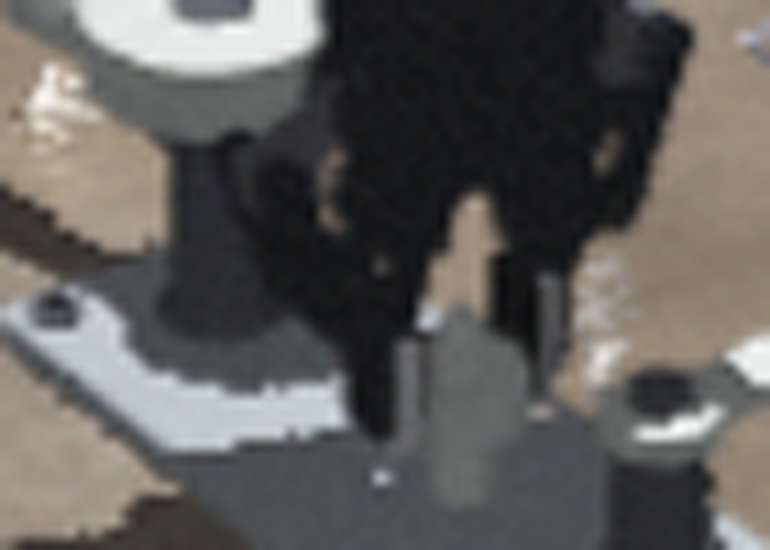

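```bash
python3 -m pendant '[0,0,0,0,0, 0.3,0,0,0,0, 0.41,0,0,0,0, 0.41,0,0,-3,0, 0.41,0,0,-7,0, 0.41,0,0,-11,0, 0.41,0,0,-12,0]';python3 - <<'E'
from h import *
i=cam("side");s=st();rel([510.3,-305.6,260],9.75);save(i,"s27",(185,340,230,400),4.5)
E
```

```text
t: 23.73
tcp_pos: [569.5, -40.1, 337.4]
tcp_rot: [0.006, 0.645, 0.765, 0.003]
force: [1.0, -1.0, 1.3]
width: 60.1
23.7833 [569.5 -40.1 337.1] [0.0057 0.6445 0.7646 0.0026] [1.8 0.9 1.7] 60.186770931599945
tx -25.16 ty -10.33 tz 7.71 yaw -0.0
```

View pics/s27.png

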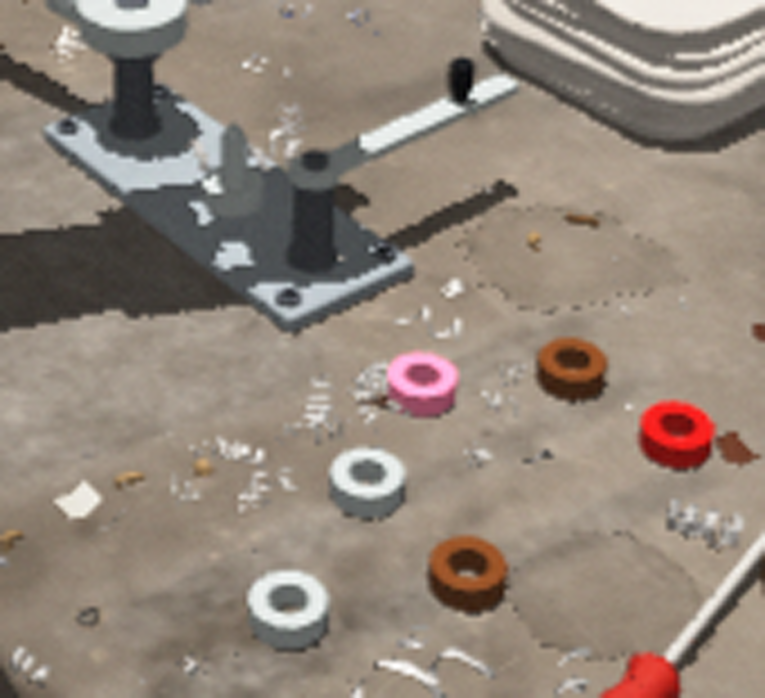

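```bash
python3 -m pendant '[0.41,-4,-1.5,0,0, 0.41,-8,-3,0,0, 0.41,-12,-4.8,0,0, 0.41,-16,-6.5,0.5,0, 0.41,-20,-8.2,1.5,0, 0.41,-23,-9.4,3.5,0, 0.41,-24.8,-10.2,5.5,0, 0.41,-25.2,-10.3,7,0]'>/dev/null; python3 -m pendant '[0.41,0,0,0,0, 0.41,0,0,0,0, 0.41,0,0,0,0]'; python3 - <<'E'
from h import *
i=cam("side");s=st();rel([510.3,-305.6,174],9.75);save(i,"s28",(255,340,270,400),6)
print(pz(i,*un(250,209,6,270,255),16))
E
```

```text
t: 24.7
tcp_pos: [509.1, -305.0, 260.2]
tcp_rot: [0.0, 0.644, 0.765, 0.0]
force: [0.2, -0.3, -0.0]
width: 60.1
24.75 [ 509.3 -304.9  260.8] [0.0009 0.6441 0.7649 0.    ] [ 0.5 -0.4  0.2] 60.41628106530738
tx -0.09 ty 0.09 tz 8.68 yaw 0.1
[ 510.17905646 -305.7289689    16.        ]
```

View pics/s28.png

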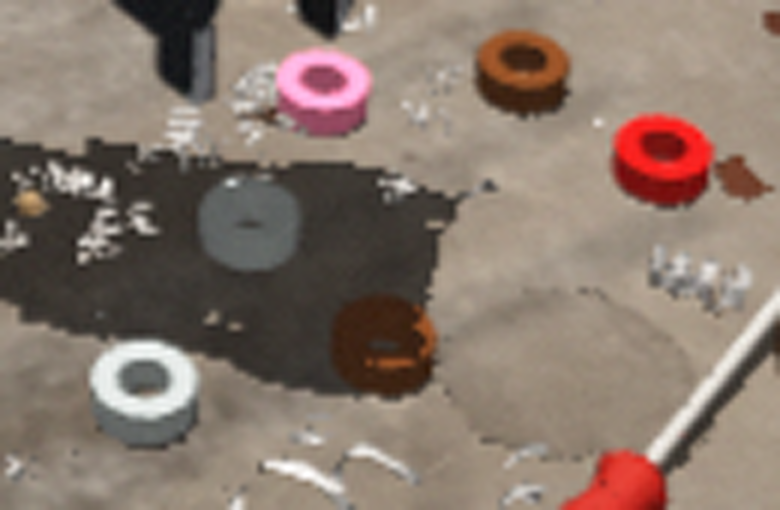

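```bash
python3 -m pendant '[0.41,-0.05,0.05,3,0, 0.41,-0.05,0.05,6,0, 0.41,-0.05,0.05,7.6,0, 0.41,-0.05,0.05,8.5,0, 0.41,-0.05,0.05,8.5,0, 0.41,-0.05,0.05,8.5,0, 0.41,-0.05,0.05,8.5,0, 0.41,-0.05,0.05,8.5,0]' 50; python3 - <<'E'
from h import *
st();rel([510.3,-305.6,174],9.75)
E
```

```text
t: 25.42
tcp_pos: [510.0, -306.4, 176.7]
tcp_rot: [0.002, 0.644, 0.765, -0.0]
force: [-0.6, -0.4, -0.7]
width: 60.5
25.4167 [ 510.  -306.4  176.7] [ 0.0018  0.6445  0.7646 -0.    ] [-0.6 -0.4 -0.7] 60.510947252911706
tx 0.07 ty 0.04 tz 0.27 yaw -0.0
```

```bash
python3 -m pendant '[0.41,0.05,0.05,0.2,0, -0.6,0.05,0.05,0.2,0, -0.6,0.05,0.05,0.2,0, -0.6,0.05,0.05,0.2,0, -0.6,0.05,0.05,0.2,0, -0.6,0.05,0.05,0.2,0]' 50; python3 - <<'E'
from h import *
s=st();rel([510.3,-305.6,173],9.75)
E
python3 -m pendant '[-0.6,0,0,-0.5,0, -0.6,0,0,-2,0, -0.6,0,0,-6,0, -0.6,0,0,-10,0, -0.6,0,0,-13,0, -0.6,0,0,-15,0, -0.6,0,0,-15,0, -0.6,0,0,-15,0]'
python3 - <<'E'
from h import *
i=cam("side");st();rel([567.8,-40.2,325],9.75);save(i,"s29",(185,340,230,400),4.5)
E
```

```text
t: 25.92
tcp_pos: [510.0, -305.6, 173.5]
tcp_rot: [0.001, 0.645, 0.764, -0.0]
force: [-0.1, 1.2, 5.5]
width: 37.4
25.9167 [ 510.  -305.6  173.5] [ 5.000e-04  6.446e-01  7.645e-01 -0.000e+00] [-0.1  1.2  5.5] 37.373041444312484
tx -0.00 ty 0.03 tz 0.05 yaw -0.0
t: 26.58
tcp_pos: [509.7, -305.4, 323.4]
tcp_rot: [0.001, 0.645, 0.765, -0.0]
force: [-0.3, 0.2, -1.3]
width: 37.2
26.6333 [ 509.2 -305.   321.5] [-0.0008  0.6446  0.7645  0.    ] [-0.1  0.3 -1.8] 37.40249414975882
tx 25.11 ty 10.25 tz -0.35 yaw -0.0
```

View pics/s29.png

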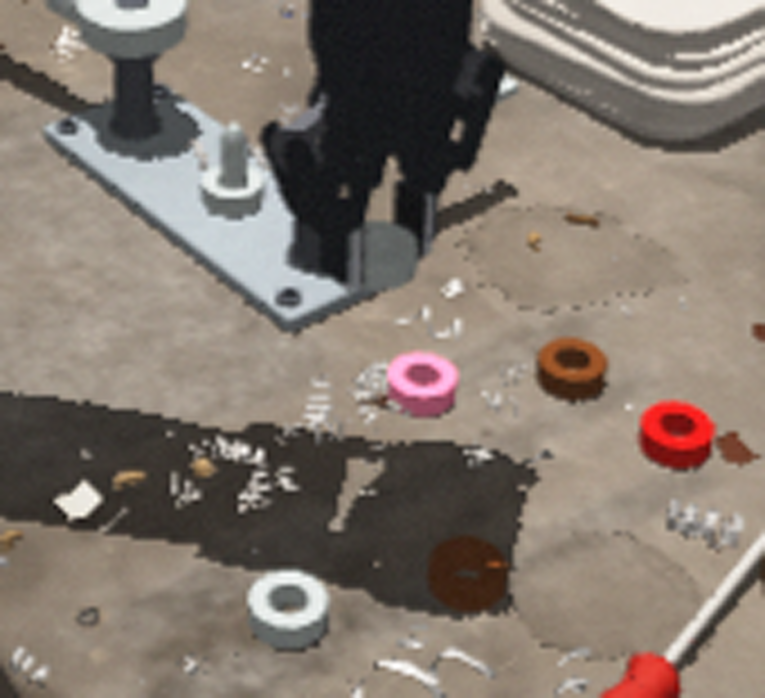

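```bash
python3 -m pendant '[-0.6,3.5,1.4,0,0, -0.6,7,2.8,0,0, -0.6,11,4.5,0,0, -0.6,15,6.2,0,0, -0.6,18.5,7.6,0,0, -0.6,21.5,8.8,0,0, -0.6,24,9.8,0,0, -0.6,25,10.2,0,0]' >/dev/null; python3 -m pendant '[-0.6,0,0,0,0, -0.6,0,0,0,0, -0.6,0,0,0,0, -0.6,0,0,0,0]';python3 - <<'E'
from h import *
st();rel([567.8,-40.2,255],9.75)
E
```

```text
t: 27.63
tcp_pos: [567.7, -43.2, 322.2]
tcp_rot: [-0.0, 0.645, 0.764, -0.0]
force: [-0.8, -0.1, -0.7]
width: 37.4
27.6333 [567.7 -43.2 322.2] [-3.000e-04  6.454e-01  7.639e-01 -3.000e-04] [-0.8 -0.1 -0.7] 37.44928497475882
tx 0.29 ty 0.06 tz 6.72 yaw -0.1
```

```bash
python3 -m pendant '[-0.6,0.25,0.05,2,0, -0.6,0.25,0.05,4,0, -0.6,0.25,0.05,5.5,0, -0.6,0.25,0.05,6.7,0, -0.6,0.25,0.05,6.7,0, -0.6,0.25,0.05,6.7,0, -0.6,0.25,0.05,6.7,0, -0.6,0.25,0.05,6.7,0]';python3 - <<'E'
from h import *
i=cam("side");s=st();rel([567.8,-40.2,228],9.75);save(i,"s30",(185,235,240,310),11)
E
```

```text
t: 28.3
tcp_pos: [568.6, -39.5, 257.1]
tcp_rot: [0.001, 0.645, 0.764, 0.001]
force: [0.5, -0.7, -0.4]
width: 37.3
28.35 [568.5 -39.4 257. ] [1.100e-03 6.447e-01 7.645e-01 5.000e-04] [-0.3  0.1 -0.2] 37.58576977210104
tx -0.06 ty -0.09 tz 2.90 yaw -0.0
```

View pics/s30.png

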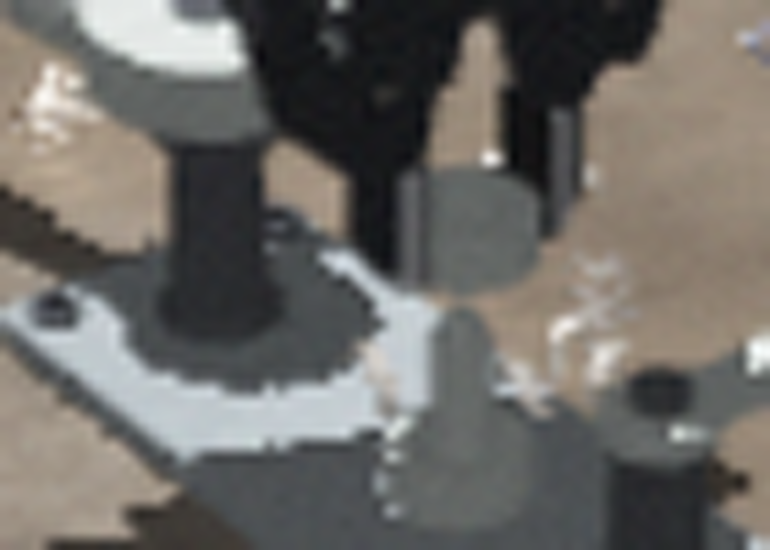

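```bash
python3 -m pendant '[-0.6,-0.05,-0.05,0.8,0, -0.6,-0.05,-0.05,1.6,0, -0.6,-0.05,-0.05,2.3,0, -0.6,-0.05,-0.05,2.9,0, -0.6,-0.05,-0.05,2.9,0, -0.6,-0.05,-0.05,2.9,0]';python3 -m pendant '[-0.6,0,0,0.4,0, -0.6,0,0,0.9,0, -0.6,0,0,1.4,0, -0.6,0,0,1.8,0, -0.6,0,0,1.8,0]';python3 - <<'E'
from h import *
i=cam("side");s=st();rel([567.8,-40.2,200],9.75);save(i,"s31",(185,235,240,310),11)
E
```

```text
t: 28.85
tcp_pos: [567.4, -39.7, 226.0]
tcp_rot: [-0.001, 0.645, 0.765, -0.0]
force: [0.2, -0.5, -0.8]
width: 37.6
t: 29.27
tcp_pos: [567.2, -39.7, 207.5]
tcp_rot: [-0.001, 0.645, 0.764, -0.0]
force: [-0.1, -0.1, -0.2]
width: 37.7
29.3167 [567.4 -39.7 208. ] [-6.000e-04  6.446e-01  7.645e-01 -2.000e-04] [-0.5 -0.5 -0.5] 37.74688713687118
tx -0.06 ty 0.04 tz 0.80 yaw -0.0
```

View pics/s31.png

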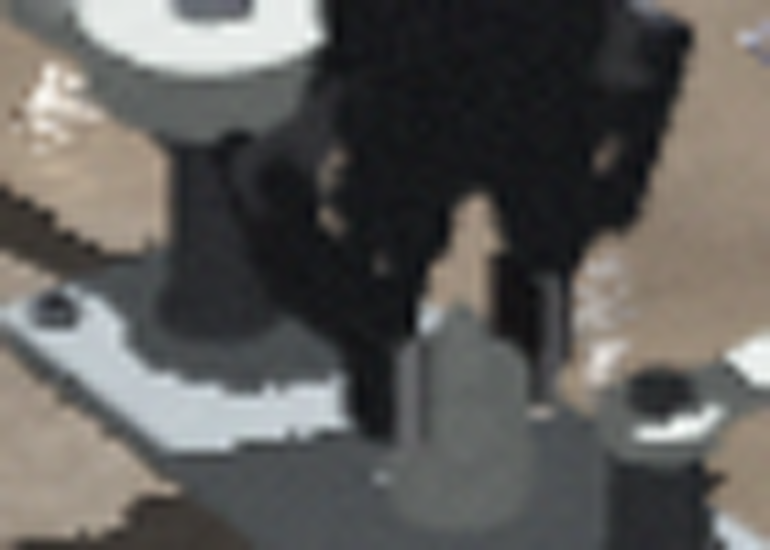

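```bash
python3 -m pendant '[0,0,0,0,0, 0.3,0,0,0,0, 0.41,0,0,0,0, 0.41,0,0,-3,0, 0.41,0,0,-7,0, 0.41,0,0,-10,0, 0.41,0,0,-11,0]';python3 - <<'E'
from h import *
i=cam("side");s=st();save(i,"s32",(185,340,230,400),4.5)
rel([427.5,-368.3,260],9.75)
E
```

```text
t: 29.9
tcp_pos: [569.1, -40.1, 324.8]
tcp_rot: [0.004, 0.645, 0.765, 0.002]
force: [0.9, -0.2, 1.5]
width: 60.1
29.95 [569.2 -40.1 324.7] [0.0046 0.6445 0.7646 0.0021] [ 1.5 -0.4  1.5] 60.02804261359601
tx -29.95 ty -19.52 tz 6.47 yaw -0.0
```

View pics/s32.png

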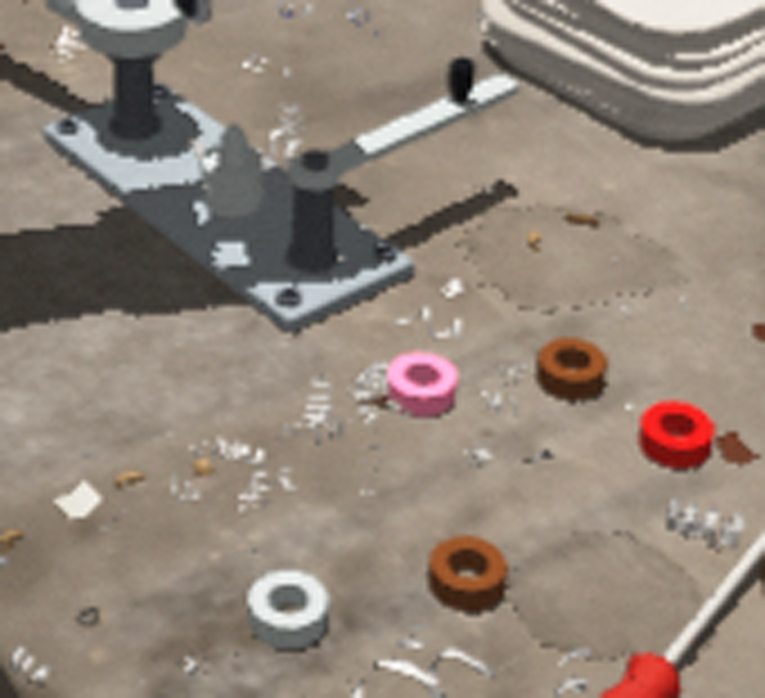

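```bash
python3 -m pendant '[0.41,-3,-2,0,0, -0.3,-6,-4,0,0, 0.41,-9.5,-6.2,0,0, 0.41,-13,-8.5,0,0, 0.41,-16.5,-10.7,0.5,0, 0.41,-20,-13,1,0, 0.41,-23,-15,2,0, 0.41,-26,-17,3,0]'>/dev/null; python3 -m pendant '[0.41,-2.4,-1.5,1,0, 0.41,-3.7,-2.4,2,0, 0.41,-3.9,-2.5,3.2,0, 0.41,-3.9,-2.5,3.2,0, 0.41,-3.9,-2.5,3.2,0, 0.41,-3.9,-2.5,3.2,0]'; python3 - <<'E'
from h import *
i=cam("side");s=st();rel([427.5,-368.3,175],9.75);save(i,"s33",(255,340,270,400),6)
E
```

```text
t: 31.12
tcp_pos: [426.4, -366.4, 256.4]
tcp_rot: [-0.0, 0.644, 0.765, 0.0]
force: [-1.2, 0.5, 0.6]
width: 60.3
31.1667 [ 426.6 -366.5  257. ] [2.00e-04 6.44e-01 7.65e-01 0.00e+00] [-0.3  0.6 -0.3] 60.15659663230069
tx -0.20 ty 0.06 tz 8.20 yaw 0.1
```

View pics/s33.png

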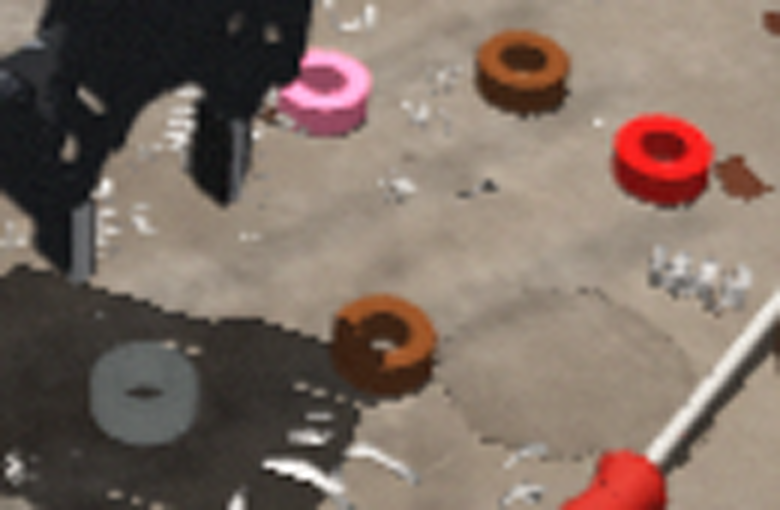

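```bash
python3 -m pendant '[0.41,-0.15,0.05,3,0, 0.41,-0.15,0.05,6,0, 0.41,-0.15,0.05,7.4,0, 0.41,-0.15,0.05,8.1,0, 0.41,-0.15,0.05,8.1,0, 0.41,-0.15,0.05,8.1,0, 0.41,-0.15,0.05,8.1,0, 0.41,-0.15,0.05,8.1,0]' 50; python3 - <<'E'
from h import *
st();rel([427.5,-368.3,174],9.75)
E
```

```text
t: 31.83
tcp_pos: [427.3, -369.3, 177.4]
tcp_rot: [0.002, 0.645, 0.765, -0.0]
force: [1.0, -0.6, -1.2]
width: 60.1
31.8333 [ 427.3 -369.3  177.4] [ 1.600e-03  6.445e-01  7.646e-01 -3.000e-04] [ 1.  -0.6 -1.2] 60.11421675922423
tx 0.10 ty 0.04 tz 0.34 yaw -0.0
```

```bash
python3 -m pendant '[0.41,0.05,0.05,0.2,0, -0.6,0.05,0.05,0.2,0, -0.6,0.05,0.05,0.2,0, -0.6,0.05,0.05,0.2,0, -0.6,0.05,0.05,0.2,0, -0.6,0.05,0.05,0.2,0]' 50; python3 - <<'E'
from h import *
s=st();rel([427.5,-368.3,173],9.75)
E
python3 -m pendant '[-0.6,0,0,-0.5,0, -0.6,0,0,-2,0, -0.6,0,0,-6,0, -0.6,0,0,-10,0, -0.6,0,0,-13,0, -0.6,0,0,-15,0, -0.6,0,0,-15,0, -0.6,0,0,-15,0]'
python3 - <<'E'
from h import *
i=cam("side");st();rel([567.8,-40.2,325],9.75);save(i,"s34",(185,340,230,400),4.5)
E
```

```text
t: 32.33
tcp_pos: [427.3, -368.4, 174.6]
tcp_rot: [0.0, 0.645, 0.764, 0.0]
force: [-0.2, 2.3, 5.3]
width: 36.7
32.3333 [ 427.3 -368.4  174.6] [2.000e-04 6.446e-01 7.645e-01 0.000e+00] [-0.2  2.3  5.3] 36.656097020573974
tx 0.01 ty 0.02 tz 0.16 yaw -0.0
t: 33.0
tcp_pos: [427.2, -368.3, 324.7]
tcp_rot: [0.001, 0.645, 0.765, -0.0]
force: [-0.3, -0.2, -1.5]
width: 36.8
33.05 [ 426.8 -367.9  322.9] [-6.000e-04  6.446e-01  7.645e-01  1.000e-04] [-1.  -0.9 -1.4] 37.02947547425034
tx 29.91 ty 19.43 tz -0.21 yaw -0.0
```

View pics/s34.png

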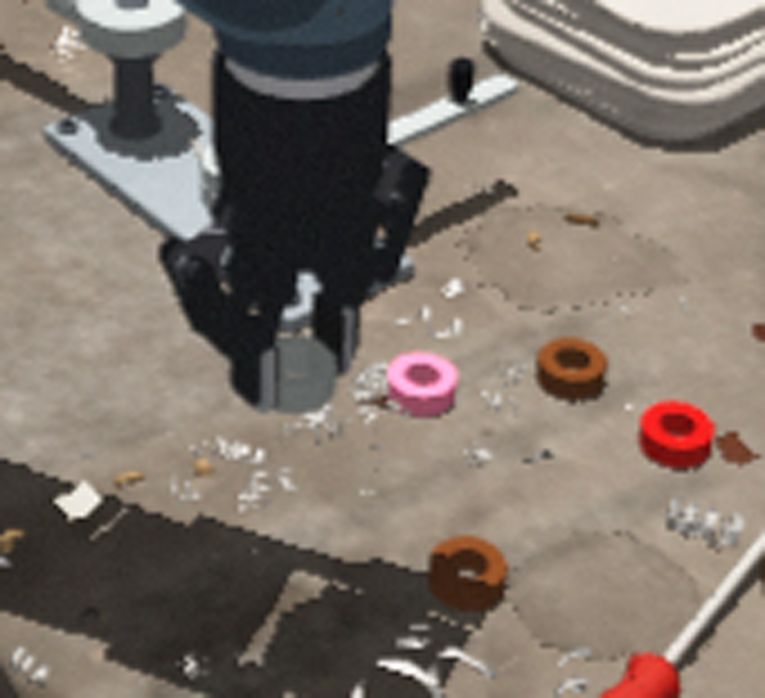

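```bash
python3 -m pendant '[-0.6,3,2,0,0, -0.6,6,4,0,0, -0.6,9.4,6.1,0,0, -0.6,12.8,8.3,0,0, -0.6,16.2,10.5,0,0, -0.6,19.6,12.7,0,0, -0.6,23,15,0,0, -0.6,26,17,0,0]' >/dev/null; python3 -m pendant '[-0.6,2.4,1.5,0,0, -0.6,3.6,2.2,0,0, -0.6,3.9,2.4,0,0, -0.6,3.9,2.4,0,0, -0.6,3.9,2.4,0,0, -0.6,3.9,2.4,0,0, -0.6,3.9,2.4,0,0]';python3 - <<'E'
from h import *
st();rel([567.8,-40.2,255],9.75)
E
```

```text
t: 34.3
tcp_pos: [567.5, -42.1, 323.5]
tcp_rot: [-0.0, 0.645, 0.764, -0.0]
force: [-0.5, -0.2, -1.1]
width: 37.0
34.3 [567.5 -42.1 323.5] [-1.000e-04  6.454e-01  7.639e-01 -2.000e-04] [-0.5 -0.2 -1.1] 36.97435870103456
tx 0.18 ty 0.06 tz 6.85 yaw -0.1
```

```bash
python3 -m pendant '[-0.6,0.15,0,2,0, -0.6,0.15,0,4,0, -0.6,0.15,0,5.5,0, -0.6,0.15,0,6.7,0, -0.6,0.15,0,6.7,0, -0.6,0.15,0,6.7,0, -0.6,0.15,0,6.7,0, -0.6,0.15,0,6.7,0]';python3 - <<'E'
from h import *
i=cam("side");s=st();rel([567.8,-40.2,228],9.75);save(i,"s35",(185,235,240,310),11)
E
```

```text
t: 34.97
tcp_pos: [568.1, -39.6, 258.1]
tcp_rot: [0.001, 0.645, 0.764, 0.001]
force: [0.2, 0.4, -0.5]
width: 36.9
35.0167 [568.  -39.5 258. ] [1.100e-03 6.446e-01 7.645e-01 5.000e-04] [ 1.1  0.9 -0.8] 36.87945084210661
tx -0.07 ty -0.04 tz 3.00 yaw -0.0
```

View pics/s35.png

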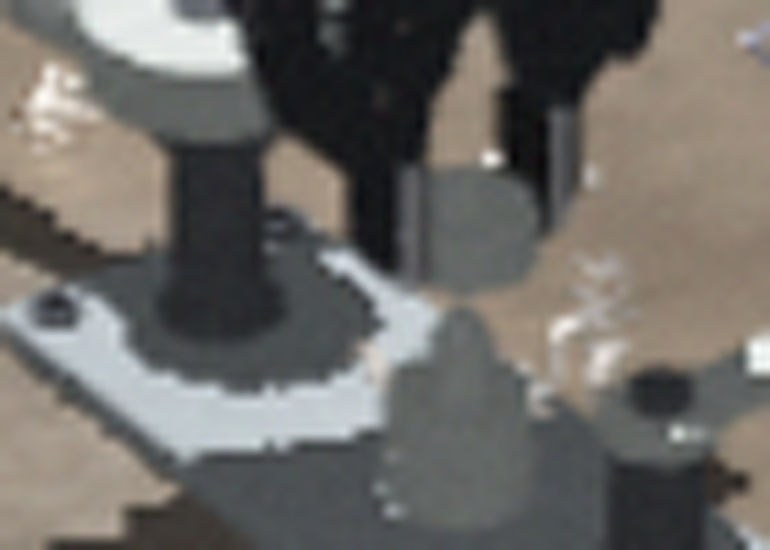

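```bash
python3 -m pendant '[-0.6,-0.05,0,0.8,0, -0.6,-0.05,0,1.6,0, -0.6,-0.05,0,2.2,0, -0.6,-0.05,0,2.8,0, -0.6,-0.05,0,2.8,0, -0.6,-0.05,0,2.8,0]';python3 -m pendant '[-0.6,0,0,0.3,0, -0.6,0,0,0.6,0, -0.6,0,0,0.8,0, -0.6,0,0,0.8,0]';python3 - <<'E'
from h import *
i=cam("side");s=st();rel([567.8,-40.2,200],9.75);save(i,"s36",(185,235,240,310),11)
E
```

```text
t: 35.52
tcp_pos: [567.5, -39.7, 228.0]
tcp_rot: [-0.001, 0.645, 0.764, -0.0]
force: [0.7, 0.4, -0.1]
width: 37.0
t: 35.85
tcp_pos: [567.3, -39.7, 220.1]
tcp_rot: [-0.0, 0.645, 0.765, -0.0]
force: [-0.1, 0.2, -0.8]
width: 36.7
35.9 [567.5 -39.7 220.4] [-3.000e-04  6.446e-01  7.645e-01 -1.000e-04] [-0.5 -0.5 -0.6] 36.923613041482845
tx -0.05 ty 0.02 tz 2.04 yaw -0.0
```

View pics/s36.png

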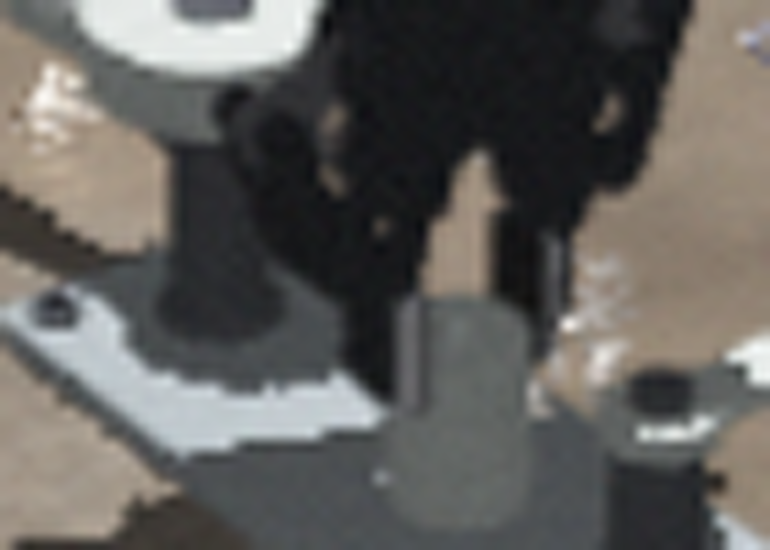

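```bash
python3 -m pendant '[0,0,0,0,0, 0.3,0,0,0,0, 0.3,0,0,0,0, 0.3,0,0,-3,0, 0.3,0,0,-7,0, -0.1,-4,-3,-10,7, -0.1,-7,-6,-11,14, -0.1,-8,-6,-11,21]';python3 -m pendant '[-0.1,0,0,0,7, -0.1,0,0,0,14, -0.1,0,0,0,21, -0.1,0,0,0,28]'; python3 - <<'E'
from h import *
i=cam("side");s=st();save(i,"s37",(155,265,230,370),5.5);t=cam("top");save(t,"t37",(135,265,210,350),5.5)
E
```

```text
t: 36.57
tcp_pos: [521.2, -130.1, 333.9]
tcp_rot: [0.002, 0.775, 0.632, 0.001]
force: [0.1, -0.0, 0.1]
width: 38.5
t: 36.9
tcp_pos: [521.9, -129.0, 331.1]
tcp_rot: [0.0, 0.905, 0.425, 0.0]
force: [-0.1, -0.4, 0.3]
width: 38.9
36.95 [ 521.9 -128.9  331. ] [2.000e-04 9.057e-01 4.238e-01 2.000e-04] [1.1 0.3 0.4] 38.4925075052446
```

View pics/s37.png

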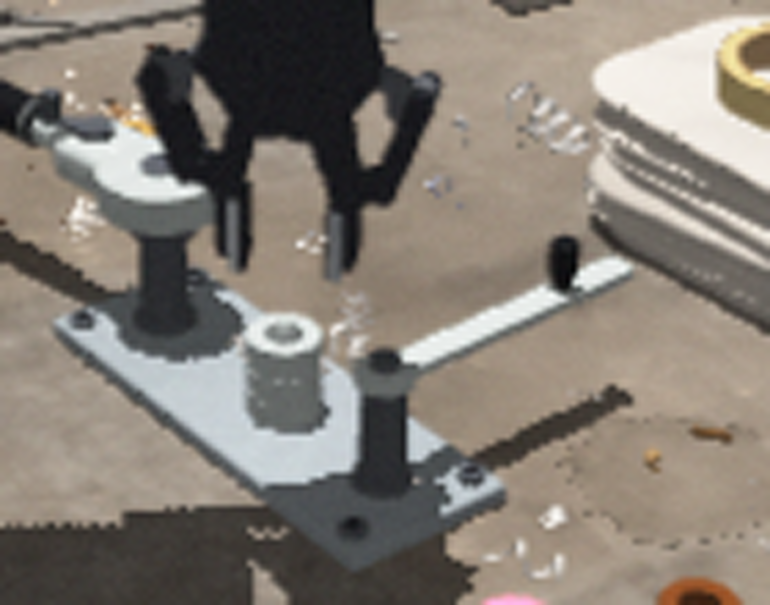

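View pics/t37.png

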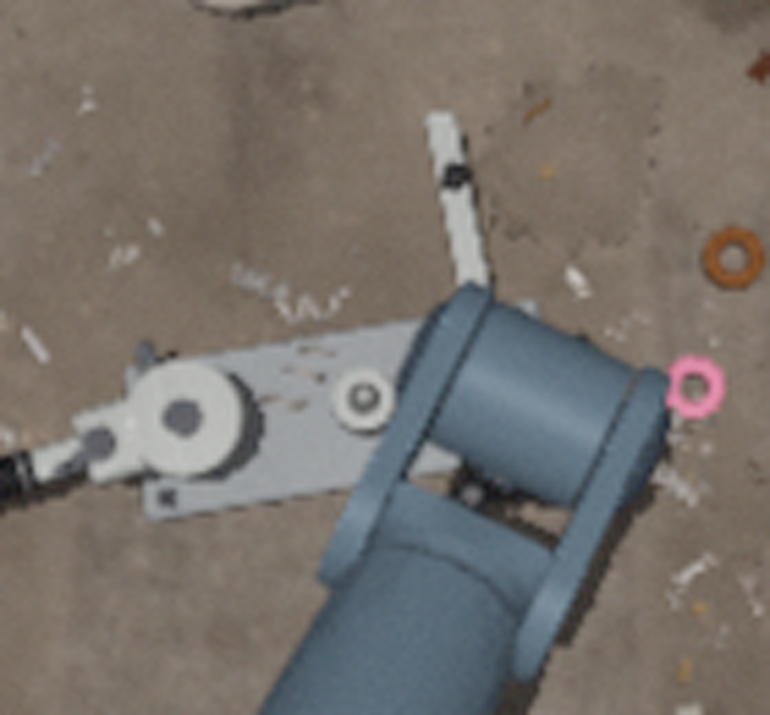

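```bash
python3 - <<'E'
from h import *
i=cam("side");t=cam("top")
k,e=tri(t,un(456,170,5.5,210,135),i,un(565,241,5.5,230,155));print(k,e)
v=k[:2]-PV; ph=np.degrees(np.arctan2(v[1],v[0])); print(ph,np.linalg.norm(v),"open",np.radians(99.75-ph))
st();rel([*k[:2],335],ph-90); rel([*k[:2],259],ph-90)
E
```

```text
[700.02304661 -95.80907936 108.72383229] 2.3768087092283916
10.929611258143224 120.20343420693536 open 1.5502082264467045
37.1 [ 522.  -128.7  330.9] [1.000e-04 9.029e-01 4.298e-01 1.000e-04] [ 0.7 -0.2 -0.3] 38.76958901569575
tx 13.78 ty 11.74 tz -0.41 yaw 40.0
tx 13.78 ty 11.74 tz 7.19 yaw 40.0
```

```bash
python3 -m pendant '[-0.1,2.3,2,0,7, -0.1,4.6,4,0,14, -0.1,7,6,0,21, -0.1,9.3,8,0,28, -0.1,11.5,9.8,0,35, -0.1,13.2,11.3,0,40, -0.1,13.8,11.7,0,40, -0.1,13.8,11.7,0,40]'>/dev/null;python3 -m pendant '[-0.1,0,0,0,0, -0.1,0,0,0,0]'; python3 - <<'E'
from h import *
i=cam("side");s=st();save(i,"s38",(135,265,230,370),5.5);rel([700,-95.8,259],-79)
E
```

```text
t: 37.93
tcp_pos: [699.0, -96.2, 330.5]
tcp_rot: [-0.0, 0.996, 0.094, -0.001]
force: [-0.0, 0.6, -0.5]
width: 38.7
37.9833 [699.  -96.2 330.6] [-1.000e-04  9.956e-01  9.390e-02 -5.000e-04] [-0.6 -0.2 -0.3] 38.279980549286606
tx 0.11 ty -0.02 tz 7.16 yaw -0.2
```

View pics/s38.png

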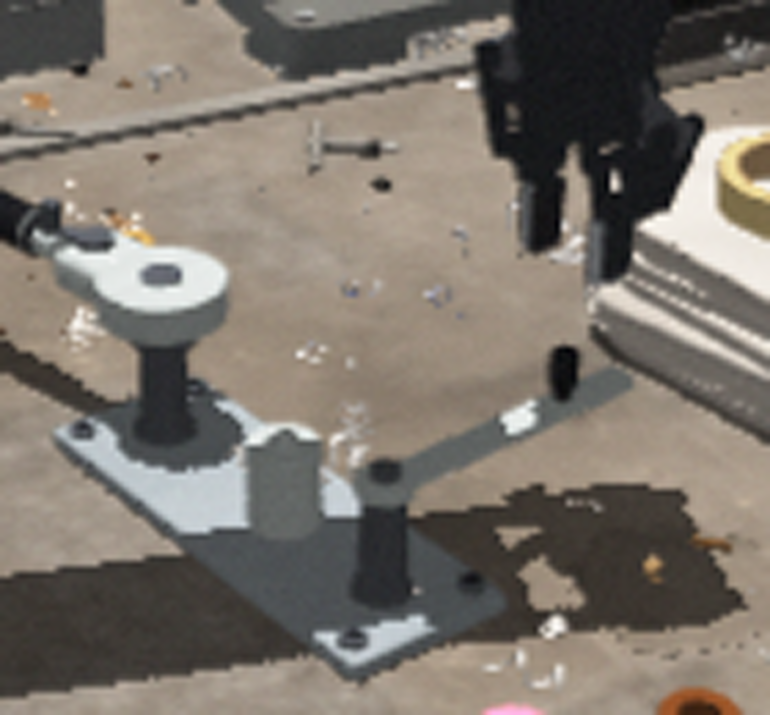

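```bash
python3 -m pendant '[-0.1,0.1,0,2.5,0, -0.1,0.1,0,5,0, -0.1,0.1,0,6.5,0, -0.1,0.1,0,7.2,0, -0.1,0.1,0,7.2,0]'; python3 -m pendant '[-0.1,0,-0.8,0,-4, -0.1,-0.1,-1.7,0,-8, -0.1,-0.3,-2.5,0,-12, -0.1,-0.5,-3.3,0,-16, -0.1,-1.0,-4.9,0,-23, -0.1,-1.4,-5.6,0,-28, -0.1,-1.7,-6.2,0,-31, -0.1,-1.7,-6.2,0,-31]'; python3 -m pendant '[-0.1,0,-0.8,0,-4, -0.1,-0.1,-1.7,0,-8, -0.1,-0.3,-2.5,0,-12, -0.1,-0.5,-3.3,0,-16, -0.1,-1.0,-4.9,0,-23, -0.1,-1.4,-5.6,0,-28, -0.1,-1.7,-6.2,0,-31, -0.1,-1.7,-6.2,0,-31]'; python3 - <<'E'
from h import *
i=cam("side");s=st();save(i,"s39",(135,265,200,340),5.5)
k=PV+120*ey;print(k);rel([*k,259],9.75)
E
```

```text
t: 38.4
tcp_pos: [699.8, -95.8, 256.4]
tcp_rot: [-0.001, 0.996, 0.093, -0.002]
force: [0.3, 0.9, 0.7]
width: 38.4
t: 39.07
tcp_pos: [672.6, -37.2, 260.6]
tcp_rot: [0.001, 0.934, 0.357, 0.001]
force: [0.3, 0.2, -0.4]
width: 38.2
t: 39.73
tcp_pos: [618.5, -3.0, 259.9]
tcp_rot: [0.0, 0.805, 0.593, 0.0]
force: [-0.1, -0.7, 0.2]
width: 38.3
39.7833 [619.   -3.3 259.9] [7.000e-04 8.059e-01 5.920e-01 6.000e-04] [0.1 0.3 1. ] 38.61929939184433
[ 5.61678060e+02 -3.33272913e-01]
tx -1.43 ty -5.55 tz 0.09 yaw -27.1
```

View pics/s39.png

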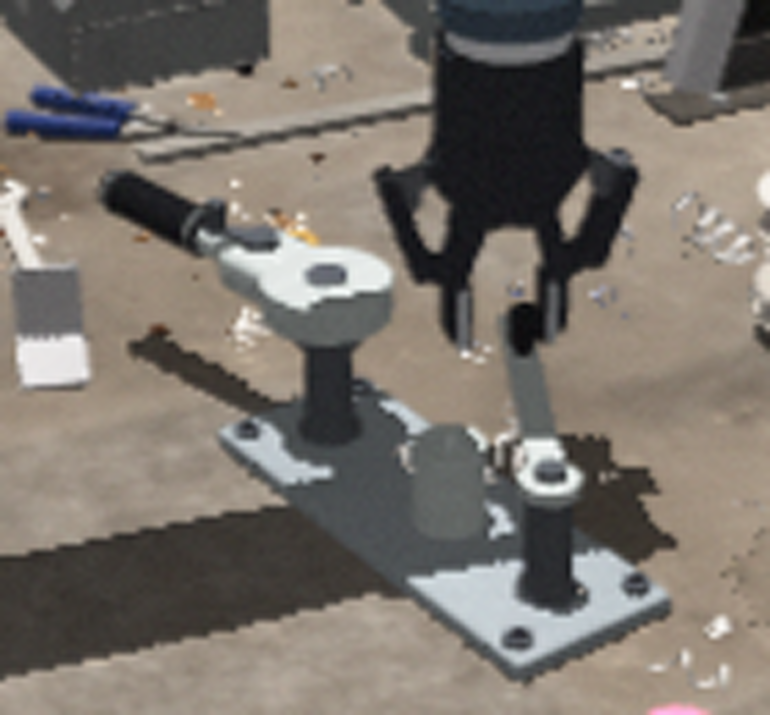

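```bash
python3 -m pendant '[-0.1,0,-0.8,0,-4, -0.1,-0.1,-1.7,0,-8, -0.1,-0.3,-2.5,0,-12, -0.1,-0.5,-3.3,0,-16, -0.1,-0.9,-4.5,0,-22, -0.1,-1.3,-5.4,0,-27, -0.1,-1.4,-6,0,-27, -0.1,-1.4,-6,0,-27]'; python3 -m pendant '[-0.1,0,-0.2,0,0, -0.1,0,-0.4,0,0, -0.1,0,-0.4,0,0, -0.1,0,-0.4,0,0]'; python3 -m pendant '[-0.1,0,-0.1,0,0, -0.1,0,-0.2,0,0, -0.1,0,-0.2,0,0]'
```

```text
t: 40.45
tcp_pos: [557.1, 1.1, 259.1]
tcp_rot: [0.0, 0.646, 0.763, 0.0]
force: [-0.3, 0.6, 0.8]
width: 38.5
t: 40.78
tcp_pos: [553.6, 0.6, 258.8]
tcp_rot: [0.0, 0.645, 0.764, 0.0]
force: [0.0, -0.2, 0.2]
width: 38.7
t: 41.03
tcp_pos: [551.3, 0.4, 258.7]
tcp_rot: [-0.0, 0.645, 0.764, -0.0]
force: [-0.3, 1.0, 1.1]
width: 38.1
```

```bash
for k in 1 ; do python3 -m pendant '[-0.1,0,-0.1,0,0, -0.1,0,-0.2,0,0, -0.1,0,-0.2,0,0]'; done; python3 -m pendant '[-0.1,0,-0.1,0,0, -0.1,0,-0.2,0,0, -0.1,0,-0.2,0,0]'; python3 - <<'E'
from h import *
i=cam("side");s=st();save(i,"s40",(135,265,200,340),5.5)
E
```

```text
t: 41.28
tcp_pos: [549.6, 0.1, 258.8]
tcp_rot: [0.001, 0.645, 0.764, 0.001]
force: [4.2, 1.8, -2.9]
width: 39.0
t: 41.53
tcp_pos: [548.5, -0.1, 258.9]
tcp_rot: [0.002, 0.645, 0.764, 0.003]
force: [12.1, 2.8, -7.9]
width: 38.3
41.5833 [ 5.485e+02 -1.000e-01  2.589e+02] [0.0023 0.6449 0.7643 0.0025] [12.6  3.9 -7.9] 38.51755771956318
```

View pics/s40.png

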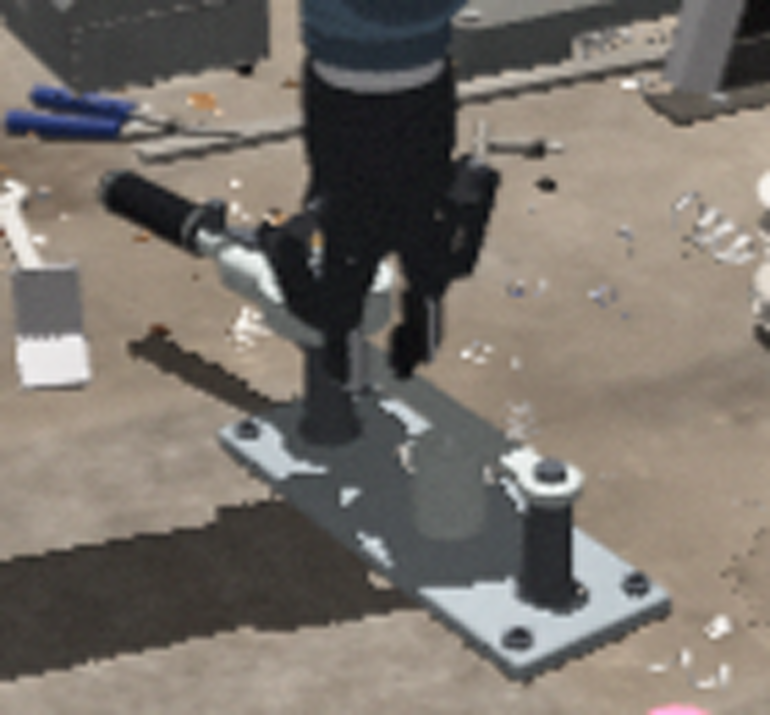

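```bash
python3 -m pendant '[-0.1,0,0.3,0,0, -0.1,0,0.8,0,0, -0.1,0,1.1,-0.5,0, -0.1,0,1.1,-3,0, -0.1,0,1.1,-6,0, -0.2,0,-3,-9,0, -0.2,0,-7,-9,0, -0.2,0,-8,-9,0]'; python3 - <<'E'
from h import *
i=cam("side");s=st();save(i,"s41",(135,265,190,330),5.5);t=cam("top");save(t,"t41",(165,265,180,320),5.5)
save(i,"s41b",(165,200,200,265),12);save(t,"t41b",(190,235,190,250),12.5)
E
```

```text
t: 42.25
tcp_pos: [466.4, -13.9, 350.4]
tcp_rot: [0.001, 0.645, 0.765, -0.0]
force: [0.0, -0.8, -0.8]
width: 34.0
42.3 [465.2 -13.9 349.3] [-3.000e-04  6.447e-01  7.644e-01 -7.000e-04] [ 1.2  0.7 -1.9] 34.08337006134401
```

View pics/s41.png

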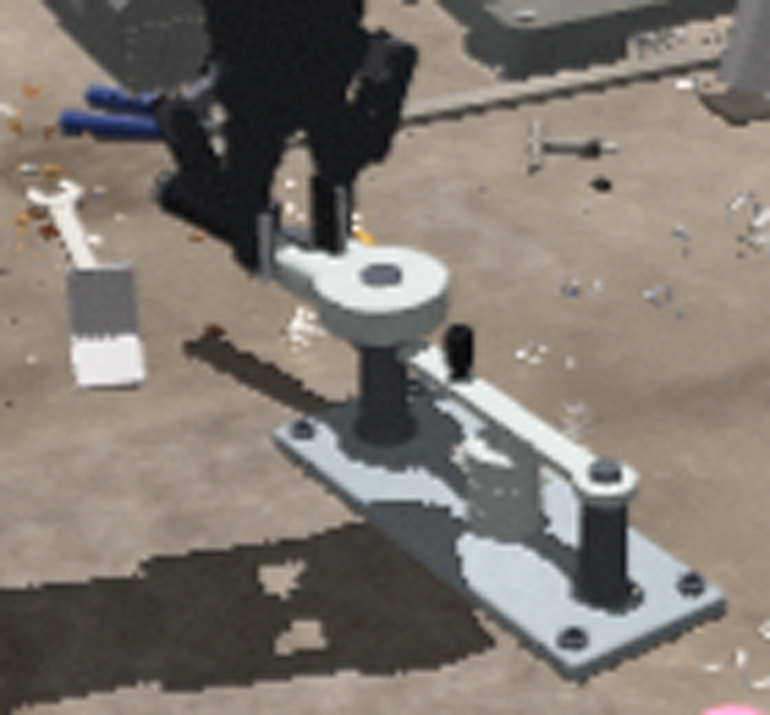

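View pics/s41b.png

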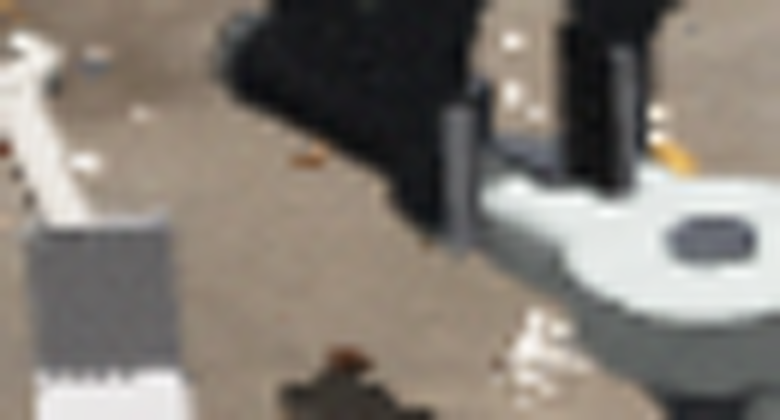

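View pics/t41b.png

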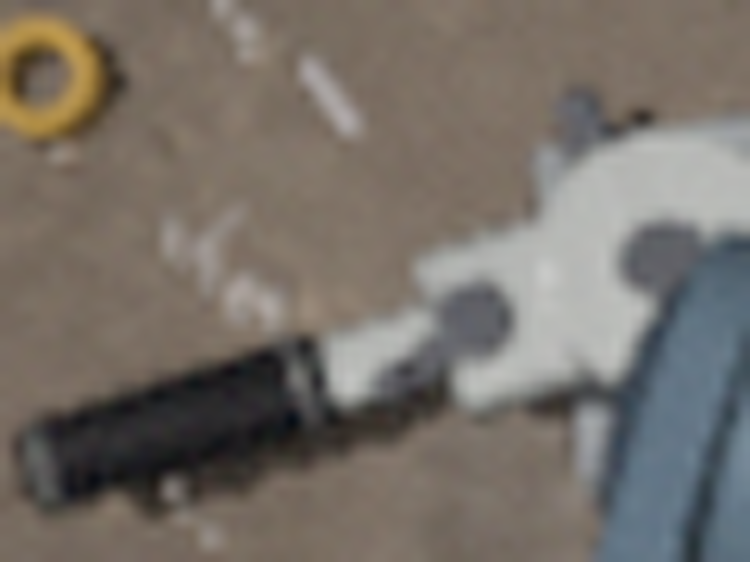

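View pics/t41.png

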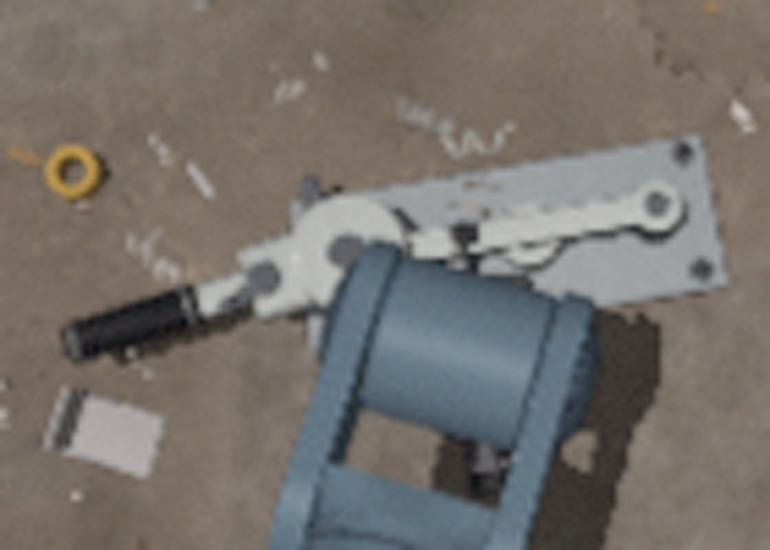

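```bash
python3 - <<'E'
from h import *
t=cam("top")
T=lambda x,y:un(x,y,12.5,190,190)
ang=lambda v:np.degrees(np.arctan2(-v[0],v[1]))-9.75
h=pz(t,*T(475,318),114)[:2];g=pz(t,*T(40,465),100)[:2];b=pz(t,*T(403,372),130)[:2]
print("hub",ang(h-AX),"grip",ang(g-AX),"tab",b,ang(b-h),np.linalg.norm(b-h))
th=np.radians(8.5); e=np.array([np.cos(EY+th),np.sin(EY+th)]); 
print("theoretical tab",hp(53,th)+26*np.array([-np.sin(EY+th+.4),np.cos(EY+th+.4)]))
E
```

```text
hub 7.150209928525182 grip 7.893175149779591 tab [518.11881335 135.28010154] 33.63856603319426 23.039178752848457
theoretical tab [515.58721437 137.90631005]
```

```bash
python3 - <<'E'
from h import *
st();rel([517,136.5,345],17.3)
E
```

```text
42.4 [467.9 -13.9 349.3] [5.000e-04 6.449e-01 7.643e-01 1.000e-04] [-0.   0.2 -0.4] 34.22839514894119
tx 14.00 ty 7.37 tz 0.43 yaw -7.6
```

```bash
python3 -m pendant '[-0.2,3,1.6,0,-3, -0.2,6,3.2,0,-7, -0.2,9,4.8,0,-7.6, -0.2,12,6.3,0,-7.6, -0.2,13.5,7.1,0,-7.6, -0.2,14,7.4,0,-7.6, -0.2,14,7.4,0,-7.6, -0.2,14,7.4,0,-7.6]';python3 - <<'E'
from h import *
st();rel([517,136.5,286],17.3);i=cam("side");save(i,"s42",(135,225,190,310),6.5)
E
```

```text
t: 43.07
tcp_pos: [518.2, 136.5, 348.4]
tcp_rot: [-0.0, 0.592, 0.806, -0.0]
force: [0.2, -0.3, -0.0]
width: 34.1
43.0667 [518.2 136.5 348.4] [-2.000e-04  5.924e-01  8.056e-01 -4.000e-04] [ 0.2 -0.3 -0. ] 34.10922079177868
tx 0.04 ty -0.11 tz 6.24 yaw 0.0
```

View pics/s42.png

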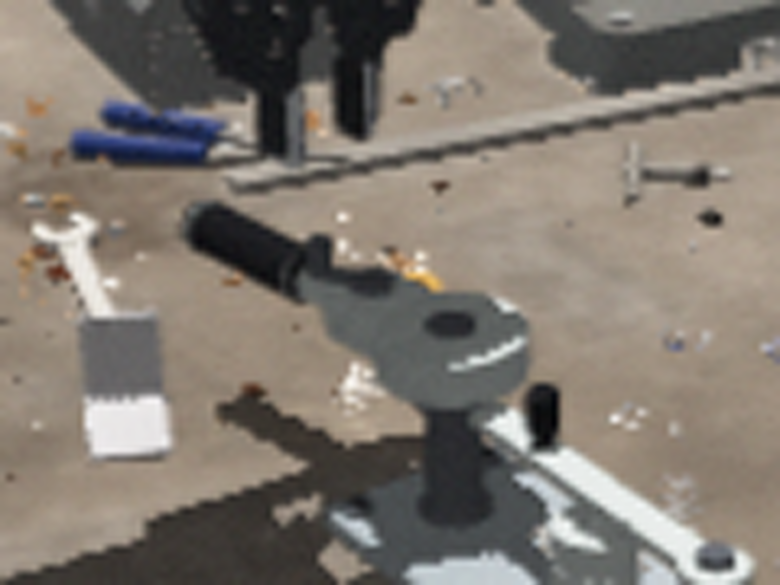

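Fingers are above the tab (tab at about (318,245)). I'll descend and push the tab clockwise (+ty).

```bash
python3 -m pendant '[-0.2,0,-0.1,2,0, -0.2,0,-0.1,4,0, -0.2,0,-0.1,5.4,0, -0.2,0,-0.1,6.2,0, -0.2,0,-0.1,6.2,0, -0.2,0,-0.1,6.2,0]'; python3 - <<'E'
from h import *
st();i=cam("side");save(i,"s43",(135,225,190,310),6.5)
E
python3 -m pendant '[-0.2,0,0.6,0,0, -0.2,0,1.2,0,0, -0.2,0,1.6,0,0, -0.2,0,2,0,0, -0.2,0,2.4,0,0, -0.2,0,2.8,0,0, -0.2,0,3.2,0,0, -0.2,0,3.2,0,0]'; python3 - <<'E'
from h import *
st();i=cam("side");save(i,"s44",(135,225,190,310),6.5)
E
```

```text
t: 43.62
tcp_pos: [517.0, 135.7, 286.9]
tcp_rot: [-0.0, 0.593, 0.805, -0.0]
force: [0.3, 0.3, 0.5]
width: 34.5
43.6167 [517.  135.7 286.9] [-0.000e+00  5.930e-01  8.052e-01 -1.000e-04] [0.3 0.3 0.5] 34.53423355281747
t: 44.33
tcp_pos: [548.0, 146.0, 286.5]
tcp_rot: [0.0, 0.592, 0.806, 0.0]
force: [-1.0, 0.5, -0.5]
width: 34.4
44.3333 [548.  146.  286.5] [2.000e-04 5.924e-01 8.056e-01 0.000e+00] [-1.   0.5 -0.5] 34.35168727679136
```

View pics/s43.png

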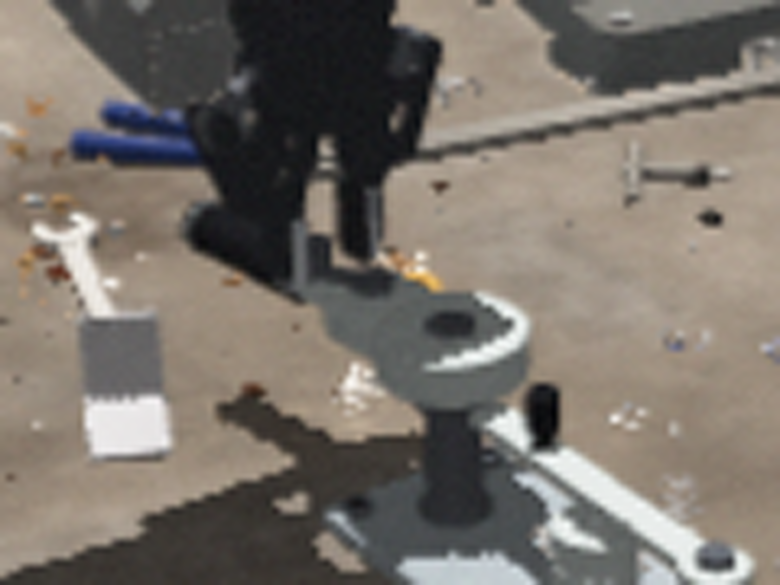

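View pics/s44.png

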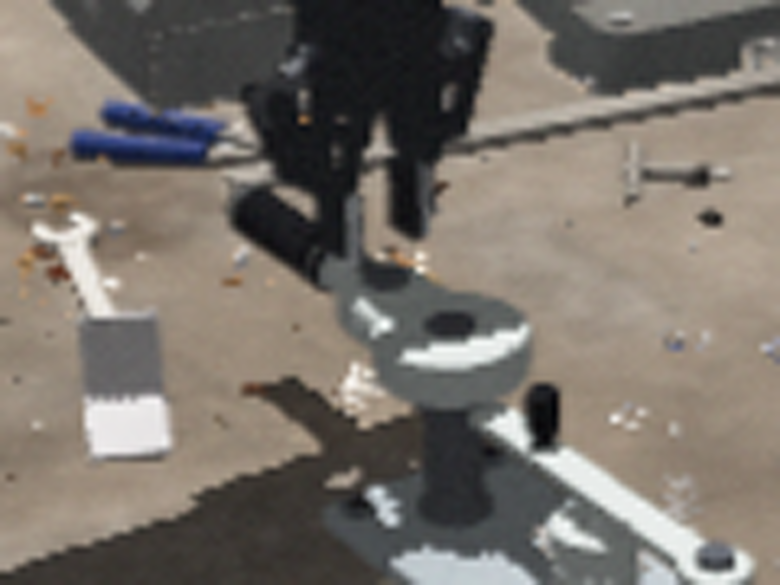

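```bash
python3 -m pendant '[-0.2,0,-0.5,0,0, -0.2,0,-0.9,0,0, -0.2,0,-0.9,-2,0, -0.2,0,-0.9,-6,0, -0.2,-4,-0.9,-8,0, -0.2,-8,-3,-8,0, -0.2,-12,-7,-8,0, -0.2,-12,-7,-8,0]'; python3 - <<'E'
from h import *
st();i=cam("side");save(i,"s45",(135,225,190,310),6.5);save(cam("top"),"t45b",(190,235,190,250),12.5)
E
```

```text
t: 45.05
tcp_pos: [515.2, 7.6, 367.5]
tcp_rot: [0.001, 0.593, 0.805, -0.0]
force: [0.0, -1.1, -0.1]
width: 34.3
45.05 [515.2   7.6 367.5] [ 1.300e-03  5.934e-01  8.049e-01 -1.000e-04] [ 0.  -1.1 -0.1] 34.33856395412465
```

View pics/s45.png

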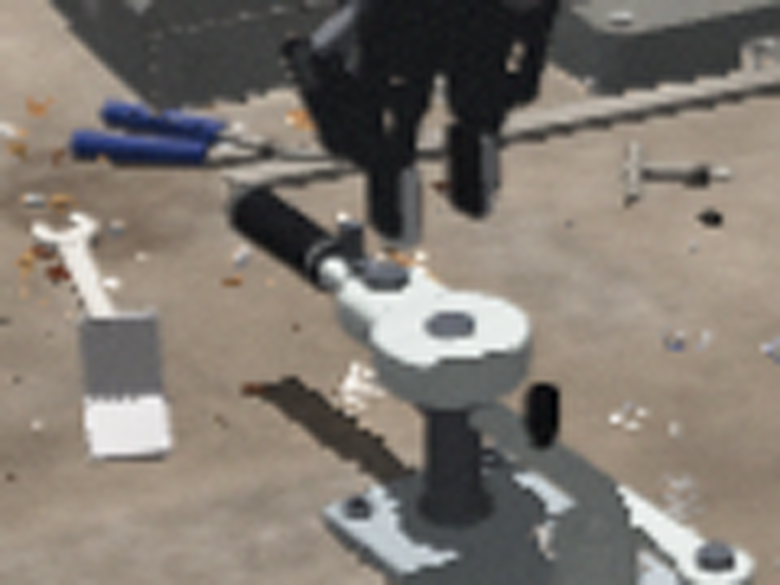

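View pics/t45b.png

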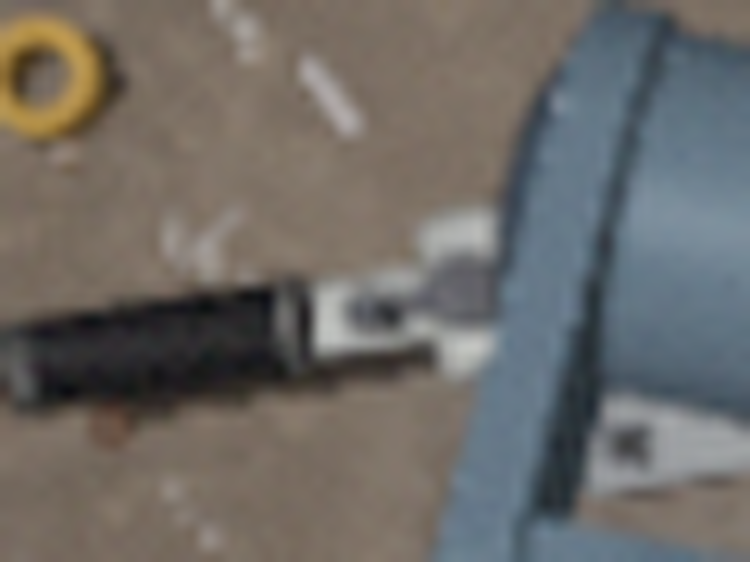

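```bash
python3 - <<'E'
from h import *
t=cam("top");i=cam("side")
T=lambda x,y:un(x,y,12.5,190,190);S=lambda x,y:un(x,y,6.5,190,135)
ang=lambda v:np.degrees(np.arctan2(-v[0],v[1]))-9.75
h=pz(t,*T(462,285),114)[:2];g=pz(t,*T(18,365),100)[:2];b=pz(t,*T(376,308),130)[:2]
print("hub",h,ang(h-AX),"grip",ang(g-AX),"tab",b,ang(b-h)); b2=pz(i,*S(349,217),130);print(b2,ang(b2[:2]-h),tri(t,T(376,308),i,S(349,217)))
b=(b+b2[:2])/2
st();rel([*b,345],9.75);rel([*b,286],9.75)
E
```

```text
hub [542.71863113 122.09093708] -2.8127896305542066 grip -1.0677443187230686 tab [534.94272166 142.59087787] 11.022425365245809
[536.92556067 151.87766893 130.        ] 1.2557759764019618 (array([533.71732986, 142.14950908, 135.15239648]), np.float64(1.4795088671836973))
45.25 [516.1  10.1 367. ] [5.000e-04 5.931e-01 8.051e-01 3.000e-04] [ 0.3  0.2 -0.9] 34.10627599576935
tx 12.51 ty 5.97 tz 2.20 yaw 7.5
tx 12.51 ty 5.97 tz 8.10 yaw 7.5
```

```bash
python3 -m pendant '[-0.2,3,1.5,0,3, -0.2,6,3,0.5,7.5, -0.2,9.2,4.5,1,7.5, -0.2,11.5,5.5,1.5,7.5, -0.2,12.5,6,2.2,7.5, -0.2,12.5,6,2.2,7.5, -0.2,12.5,6,2.2,7.5, -0.2,12.5,6,2.2,7.5]' >/dev/null;python3 - <<'E'
from h import *
st();rel([536,147,286],9.75)
E
```

```text
45.9167 [536.5 147.3 344.7] [ 2.000e-04  6.440e-01  7.651e-01 -1.000e-04] [-0.2  0.3 -0.1] 34.07280012903148
tx -0.02 ty -0.05 tz 5.87 yaw 0.1
```

```bash
python3 -m pendant '[-0.2,0,0,2,0, -0.2,0,0,4,0, -0.2,0,0,5.3,0, -0.2,0,0,5.9,0, -0.2,0,0,5.9,0, -0.2,0,0,5.9,0]'; python3 - <<'E'
from h import *
st();i=cam("side");save(i,"s46",(135,225,190,310),6.5)
E
```

```text
t: 46.42
tcp_pos: [536.7, 147.3, 286.1]
tcp_rot: [0.0, 0.644, 0.765, 0.0]
force: [0.3, 1.0, -0.3]
width: 34.5
46.4167 [536.7 147.3 286.1] [2.000e-04 6.442e-01 7.649e-01 1.000e-04] [ 0.3  1.  -0.3] 34.53959389947823
```

View pics/s46.png

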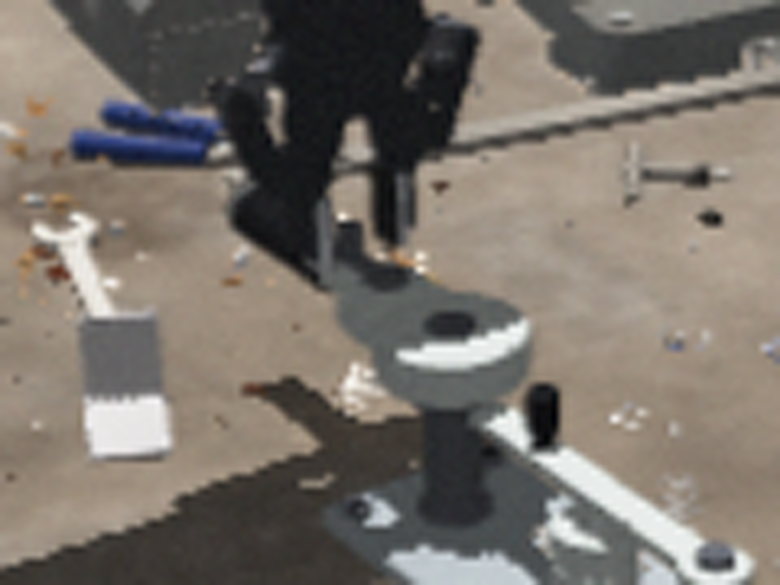

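```bash
python3 -m pendant '[-0.2,0,0.6,0,0, -0.2,0,1.1,0,0, -0.2,0,1.5,0,0, -0.2,0,1.8,0,0, -0.2,0,2.1,0,0, -0.2,0,2.4,0,0, -0.2,0,2.7,0,0, -0.2,0,2.7,0,0]'; python3 -m pendant '[-0.2,0,0.3,0,0, -0.2,0,0.6,0,0, -0.2,0,0.6,0,0]'; python3 - <<'E'
from h import *
st();i=cam("side");save(i,"s47",(135,225,190,310),6.5)
E
```

```text
t: 47.13
tcp_pos: [563.1, 152.3, 285.5]
tcp_rot: [-0.001, 0.644, 0.765, -0.001]
force: [-5.4, -1.4, 3.4]
width: 34.3
t: 47.38
tcp_pos: [568.6, 153.0, 285.3]
tcp_rot: [-0.001, 0.644, 0.765, -0.002]
force: [-8.3, -2.4, 4.9]
width: 34.0
47.3833 [568.6 153.  285.3] [-0.0011  0.6438  0.7652 -0.0021] [-8.3 -2.4  4.9] 34.00437799959091
```

View pics/s47.png

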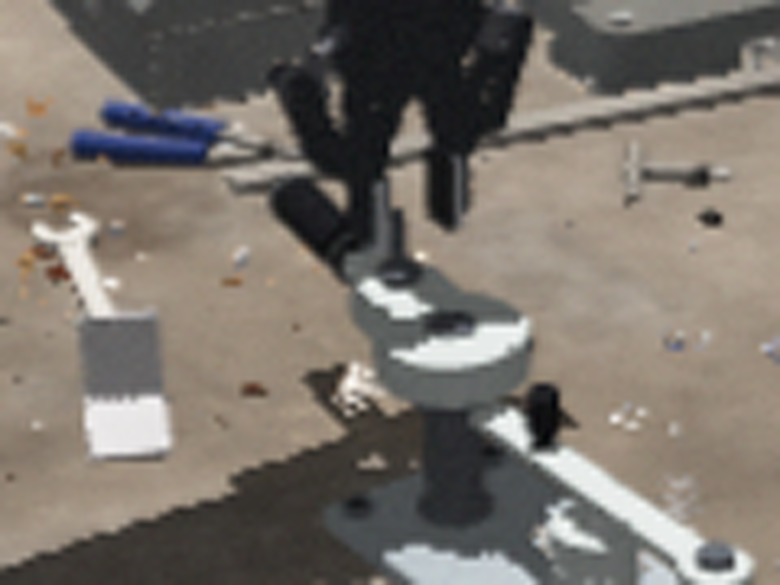

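```bash
python3 -m pendant '[-0.2,0,-0.5,0,0, -0.2,0,-0.9,0,0, -0.2,0,-0.9,-2,0, -0.2,0,-0.9,-6,0, 0.1,2,-0.9,-8,0, 0.1,5,-0.9,-8,0, 0.1,5.6,-0.9,-8,0, 0.1,5.6,-0.9,-8,0]'; python3 - <<'E'
from h import *
st();i=cam("side");save(i,"s48",(135,225,190,310),6.5);save(cam("top"),"t48b",(190,235,190,250),12.5)
E
```

```text
t: 48.1
tcp_pos: [550.0, 208.3, 365.9]
tcp_rot: [0.0, 0.643, 0.766, 0.001]
force: [0.3, -0.1, -0.6]
width: 47.0
48.1 [550.  208.3 365.9] [5.000e-04 6.429e-01 7.659e-01 6.000e-04] [ 0.3 -0.1 -0.6] 47.01441852120684
```

View pics/s48.png

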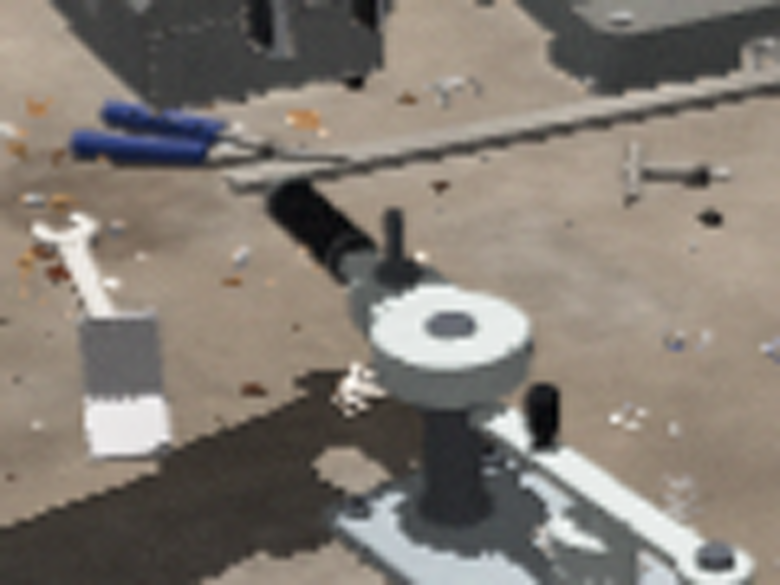

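View pics/t48b.png

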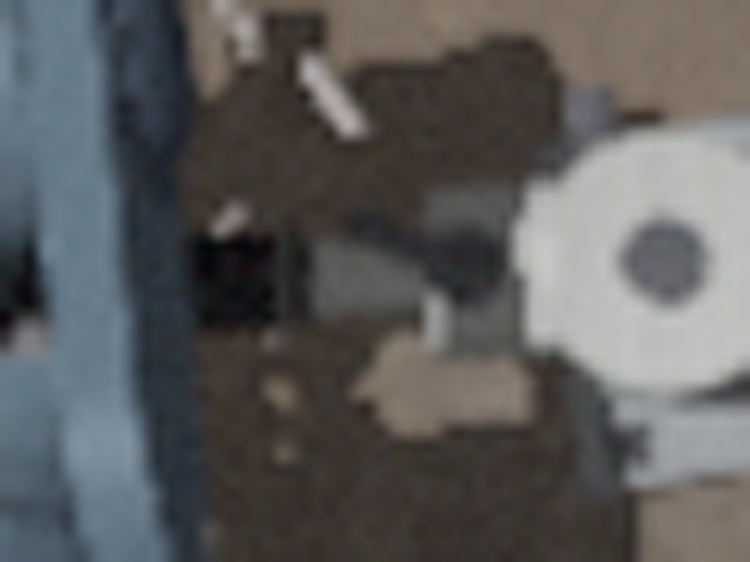

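```bash
python3 - <<'E'
from h import *
t=cam("top")
T=lambda x,y:un(x,y,12.5,190,190)
ang=lambda v:np.degrees(np.arctan2(-v[0],v[1]))-9.75
h=pz(t,*T(465,262),114)[:2];g=pz(t,*T(235,285),108)[:2]
print(ang(h-AX),ang(g-AX))
th=np.radians(-8.5);st();rel([*hp(135,th),252],9.75-8.5)
E
```

```text
-9.256466243074442 -6.788799128379955
48.25 [550.4 206.4 364.7] [-2.00e-04  6.44e-01  7.65e-01 -6.00e-04] [ 0.1  0.4 -0. ] 47.18308308253073
tx -0.27 ty -0.46 tz 11.27 yaw 8.6
```

```bash
python3 -m pendant '[0.1,-0.3,-0.5,3,5, 0.1,-0.3,-0.5,6,8.6, 0.1,-0.3,-0.5,9,8.6, 0.1,-0.3,-0.5,11.2,8.6, 0.1,-0.3,-0.5,11.2,8.6, -0.25,-0.3,-0.5,11.2,8.6, -0.25,-0.3,-0.5,11.2,8.6, -0.25,-0.3,-0.5,11.2,8.6]'; python3 - <<'E'
from h import *
st();i=cam("side");save(i,"s49",(135,225,190,310),6.5)
p=hp(135,0.6); rel([*p,252],9.75+34.4)
E
```

```text
t: 48.92
tcp_pos: [547.0, 203.0, 255.9]
tcp_rot: [0.001, 0.7, 0.715, 0.001]
force: [-0.6, 0.3, -0.8]
width: 31.9
48.9167 [547.  203.  255.9] [0.0011 0.6996 0.7145 0.0014] [-0.6  0.3 -0.8] 31.91196195231969
tx -3.62 ty -9.24 tz 0.38 yaw -42.9
```

View pics/s49.png

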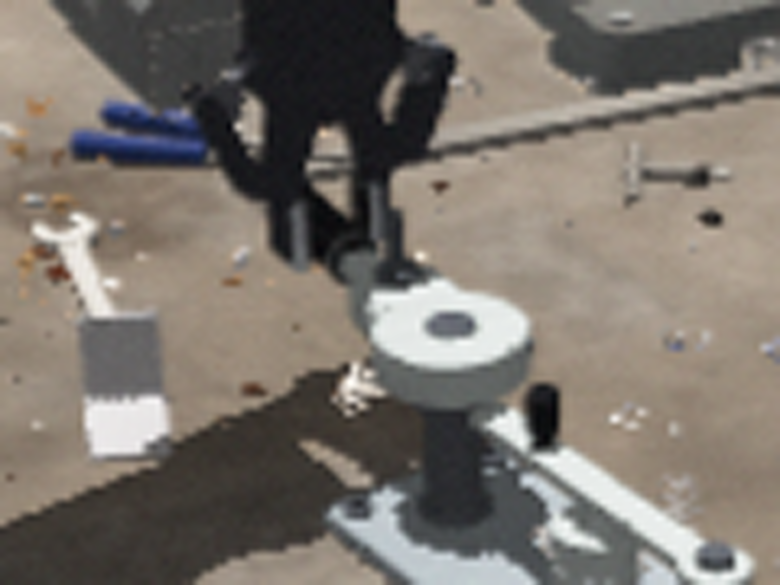

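Grip is straddled. I'll swing it anticlockwise (free).

```bash
python3 -m pendant '[-0.25,0,-0.8,0.2,-3.5, -0.25,-0.1,-1.65,0.3,-7, -0.25,-0.4,-3.3,0.3,-14, -0.25,-0.9,-4.8,0.3,-21, -0.25,-1.6,-6.3,0.3,-28, -0.25,-2.4,-7.7,0.3,-35, -0.25,-3,-8.5,0.3,-40, -0.25,-3.5,-9,0.3,-42]'; python3 - <<'E'
from h import *
st();p=hp(135,0.6); rel([*p,252],9.75+34.4)
E
python3 -m pendant '[-0.25,0,-0.1,0,0, -0.25,0,-0.1,0,0]'
```

```text
t: 49.63
tcp_pos: [456.7, 166.2, 252.5]
tcp_rot: [0.002, 0.395, 0.919, 0.001]
force: [1.5, 2.4, 0.2]
width: 32.0
49.6333 [456.7 166.2 252.5] [0.0015 0.3953 0.9185 0.0013] [1.5 2.4 0.2] 32.00719997457742
tx 0.01 ty -0.19 tz 0.05 yaw -0.7
t: 49.8
tcp_pos: [456.5, 165.5, 252.0]
tcp_rot: [0.001, 0.398, 0.918, 0.001]
force: [-0.1, -0.3, 0.4]
width: 32.1
```

Now the clockwise tightening stroke (35° + 34°).

```bash
python3 -m pendant '[-0.25,0,0.8,0,3.5, -0.25,-0.1,1.65,0,7, -0.25,-0.4,3.3,0,14, -0.25,-0.9,4.8,0,21, -0.25,-1.6,6.3,0,28, -0.25,-2.1,7.1,0,32, -0.25,-2.4,7.7,0,35, -0.25,-2.4,7.7,0,35]'; python3 - <<'E'
from h import *
p=hp(135,-0.59); rel([*p,252],9.75-33.8)
E
python3 -m pendant '[-0.25,0,0.8,0,3.5, -0.25,-0.1,1.65,0,7, -0.25,-0.4,3.3,0,14, -0.25,-0.9,4.8,0,21, -0.25,-1.6,6.2,0,27, -0.25,-2.1,7.0,0,31, -0.25,-2.3,7.3,0,33, -0.25,-2.3,7.3,0,33]'
python3 - <<'E'
from h import *
p=hp(135,-0.59); rel([*p,252],9.75-33.8);t=cam("top");save(t,"t50",(165,265,180,320),5.5)
E
```

```text
t: 50.47
tcp_pos: [529.5, 201.3, 250.7]
tcp_rot: [-0.0, 0.655, 0.756, -0.0]
force: [-1.6, 0.7, -0.2]
width: 32.0
tx -2.06 ty 7.26 tz -0.13 yaw 32.2
t: 51.13
tcp_pos: [604.5, 188.8, 250.6]
tcp_rot: [-0.0, 0.842, 0.539, 0.0]
force: [-0.8, 2.2, -0.8]
width: 32.0
tx 0.22 ty -0.12 tz -0.14 yaw -0.7
```

View pics/t50.png

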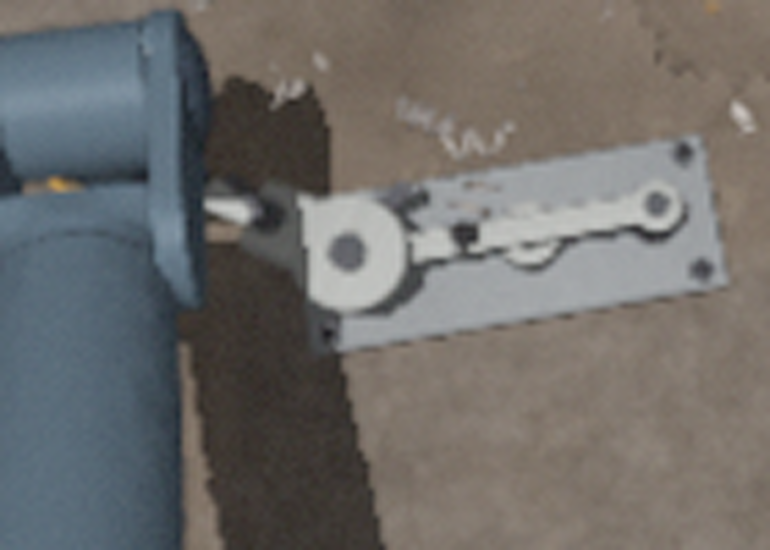

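```bash
python3 -m pendant '[-0.25,0.1,-0.8,0,-3.5, -0.25,0,-1.65,0,-7, -0.25,-0.3,-3.3,0,-14, -0.25,-0.8,-4.8,0,-21, -0.25,-1.5,-6.3,0,-28, -0.25,-2.0,-7.1,0,-32, -0.25,-2.3,-7.7,0,-35, -0.25,-2.3,-7.7,0,-35]'; python3 -m pendant '[-0.25,0,-0.8,0,-3.5, -0.25,-0.1,-1.65,0,-7, -0.25,-0.4,-3.3,0,-14, -0.25,-0.9,-4.8,0,-21, -0.25,-1.2,-5.6,0,-25, -0.25,-1.6,-6.3,0,-28, -0.25,-1.6,-6.3,0,-28]'; python3 -m pendant '[-0.25,0,0.8,0,3.5, -0.25,-0.1,1.65,0,7, -0.25,-0.2,2.4,0,10, -0.25,-0.4,3.3,0,14, -0.25,-0.4,3.3,0,14]';python3 - <<'E'
from h import *
st();p=hp(135,0.0); rel([*p,252],9.75);t=cam("top");save(t,"t51",(165,265,180,320),5.5)
E
```

```text
t: 51.85
tcp_pos: [523.8, 199.9, 251.2]
tcp_rot: [0.001, 0.64, 0.768, 0.0]
force: [0.2, -0.2, -0.3]
width: 32.2
t: 52.43
tcp_pos: [465.0, 172.5, 250.9]
tcp_rot: [0.0, 0.437, 0.9, -0.0]
force: [0.4, 0.0, 0.5]
width: 32.2
t: 52.85
tcp_pos: [495.3, 190.7, 251.0]
tcp_rot: [0.001, 0.544, 0.839, 0.0]
force: [-0.4, 0.6, -0.1]
width: 31.8
52.85 [495.3 190.7 251. ] [6.000e-04 5.440e-01 8.391e-01 4.000e-04] [-0.4  0.6 -0.1] 31.844826934850467
tx -0.32 ty 3.27 tz -0.10 yaw 14.3
```

View pics/t51.png

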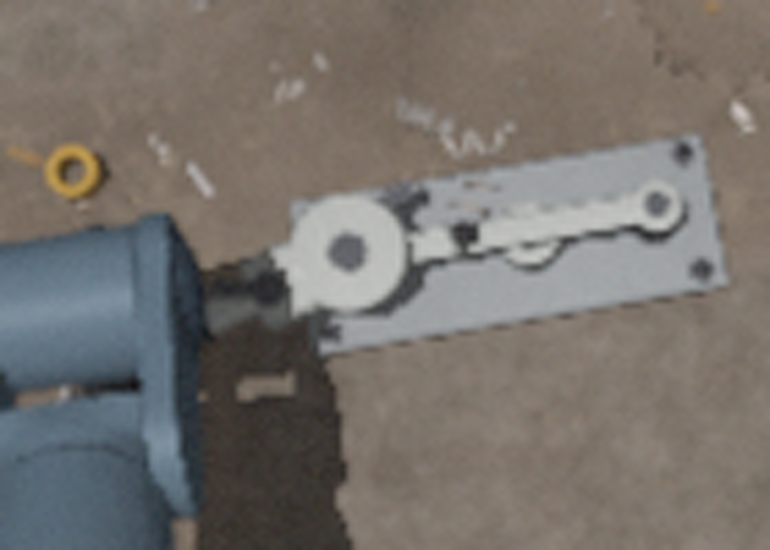

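```bash
python3 -m pendant '[-0.25,0,0.6,0,3, -0.25,-0.1,1.2,0,5, -0.25,-0.1,1.65,0,7, -0.25,-0.1,1.65,0,7]'; python3 -m pendant '[-0.25,0,0.6,0,3, -0.25,-0.1,1.2,0,5, -0.25,-0.1,1.65,0,7, -0.25,-0.1,1.65,0,7]'; python3 -m pendant '[-0.25,0,0.5,0,2, -0.25,0,0.8,0,3.5, -0.25,0,0.8,0,3.5]';python3 -m pendant '[-0.25,0,0.5,0,2, -0.25,0,0.8,0,3.5, -0.25,0,0.8,0,3.5]';python3 - <<'E'
from h import *
st();p=hp(135,0.0); rel([*p,252],9.75);t=cam("top");save(t,"t52",(165,265,180,320),5.5)
E
```

```text
t: 53.23
tcp_pos: [509.6, 196.0, 250.7]
tcp_rot: [0.0, 0.593, 0.805, -0.0]
force: [0.5, 0.0, 0.0]
width: 32.3
t: 53.57
tcp_pos: [525.0, 200.0, 250.3]
tcp_rot: [-0.001, 0.641, 0.768, -0.001]
force: [-1.4, -0.1, 0.8]
width: 32.2
t: 53.82
tcp_pos: [532.8, 201.3, 250.3]
tcp_rot: [-0.001, 0.664, 0.748, -0.001]
force: [-2.4, 0.4, 1.1]
width: 32.1
t: 54.07
tcp_pos: [540.8, 202.2, 250.3]
tcp_rot: [-0.0, 0.686, 0.727, -0.001]
force: [-2.0, -0.5, -0.4]
width: 31.6
54.0667 [540.8 202.2 250.3] [-3.000e-04  6.864e-01  7.273e-01 -6.000e-04] [-2.  -0.5 -0.4] 31.61800435936935
tx -0.03 ty -1.44 tz -0.17 yaw -6.4
```

View pics/t52.png

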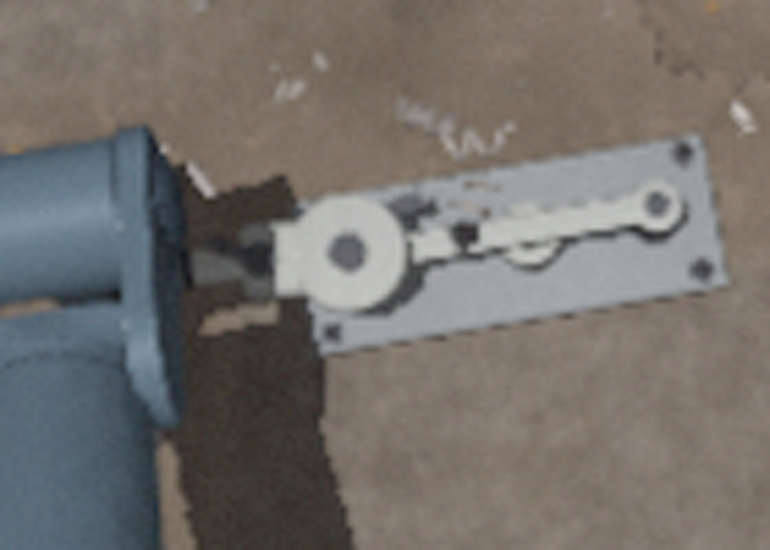

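```bash
python3 -m pendant '[-0.25,0,0.5,0,2, -0.25,0,0.8,0,3.5, -0.25,0,0.8,0,3.5]';python3 -m pendant '[-0.25,0,0.5,0,2, -0.25,0,0.8,0,3.5, -0.25,0,0.8,0,3.5]';python3 -m pendant '[-0.25,0,0.3,0,1, -0.25,0,0.5,0,2, -0.25,0,0.5,0,2]'
```

```text
t: 54.37
tcp_pos: [548.9, 202.6, 250.3]
tcp_rot: [-0.0, 0.708, 0.706, -0.001]
force: [-2.9, -1.3, -0.6]
width: 32.1
t: 54.62
tcp_pos: [557.0, 202.5, 250.3]
tcp_rot: [-0.0, 0.73, 0.684, -0.0]
force: [-2.1, -2.0, -1.0]
width: 32.1
t: 54.87
tcp_pos: [561.9, 202.2, 250.3]
tcp_rot: [-0.0, 0.742, 0.671, -0.0]
force: [-3.0, -2.1, -0.4]
width: 32.1
```

```bash
python3 -m pendant '[-0.25,0,0.3,0,1, -0.25,0,0.5,0,2, -0.25,0,0.5,0,2]'; python3 -m pendant '[-0.25,0,0.3,0,1, -0.25,0,0.5,0,2, -0.25,0,0.5,0,2]';python3 - <<'E'
from h import *
st();p=hp(135,-0.3); rel([*p,252],9.75-17.2);t=cam("top");save(t,"t53",(165,265,180,320),5.5)
E
```

```text
t: 55.12
tcp_pos: [567.0, 201.8, 250.4]
tcp_rot: [-0.0, 0.753, 0.658, -0.0]
force: [-3.8, -1.6, -0.5]
width: 31.9
t: 55.37
tcp_pos: [572.0, 201.2, 250.5]
tcp_rot: [-0.0, 0.765, 0.645, -0.0]
force: [-3.3, -1.8, -1.1]
width: 32.2
55.3667 [572.  201.2 250.5] [-1.000e-04  7.646e-01  6.445e-01 -2.000e-04] [-3.3 -1.8 -1.1] 32.21487579052384
tx -0.02 ty -0.52 tz -0.15 yaw -2.3
```

View pics/t53.png

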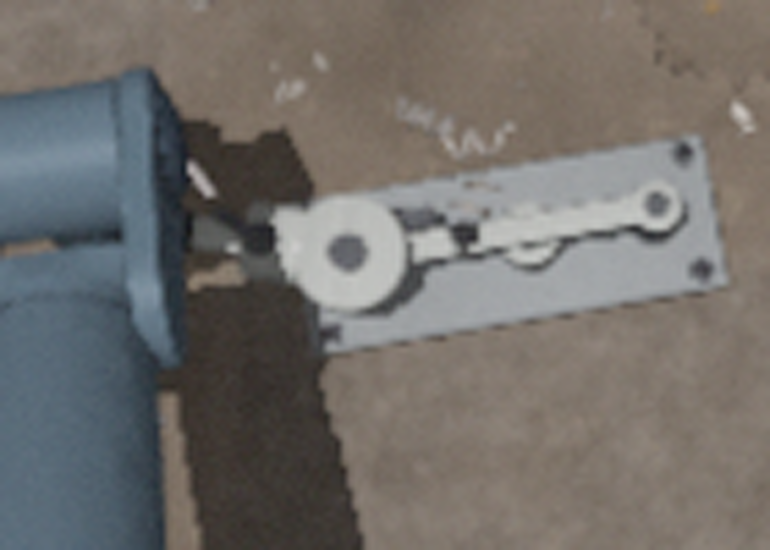

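```bash
python3 -m pendant '[-0.25,0,0.3,0,1, -0.25,0,0.4,0,2, -0.25,0,0.4,0,2]'; python3 -m pendant '[-0.25,0,0.3,0,1, -0.25,0,0.4,0,2, -0.25,0,0.4,0,2]'; python3 -m pendant '[-0.25,0,0.3,0,1, -0.25,0,0.4,0,2, -0.25,0,0.4,0,2]'
```

```text
t: 55.67
tcp_pos: [575.5, 200.6, 250.4]
tcp_rot: [-0.001, 0.776, 0.631, -0.001]
force: [-6.7, -2.7, 1.0]
width: 31.9
t: 55.92
tcp_pos: [578.9, 199.9, 250.3]
tcp_rot: [-0.001, 0.787, 0.618, -0.002]
force: [-10.0, -3.1, 2.0]
width: 31.9
t: 56.17
tcp_pos: [582.4, 199.0, 250.2]
tcp_rot: [-0.002, 0.797, 0.604, -0.003]
force: [-13.2, -3.1, 4.4]
width: 32.2
```

```bash
python3 -m pendant '[-0.25,0,0.2,0,0, -0.25,0,0.3,0,0, -0.25,0,0.3,0,0]'; python3 -m pendant '[-0.25,0,-0.3,0,0, -0.25,0,-0.7,0,0, -0.25,0,-0.7,0,0, 0.1,0,-0.7,-2,0, 0.1,0,-0.7,-5,0, 0.1,0,-0.7,-9,0, 0.1,4,-0.7,-10,0, 0.1,8,-0.7,-10,0]';python3 -m pendant '[0.1,4,0,0,0, 0.1,8,0,0,0, 0.1,12,0,0,0, 0.1,12,0,0,0]'; python3 - <<'E'
from h import *
st();t=cam("top");save(t,"t54",(165,265,180,320),5.5);i=cam("side");save(i,"s54",(135,260,190,330),5.5)
E
```

```text
t: 56.42
tcp_pos: [584.9, 198.6, 250.1]
tcp_rot: [-0.003, 0.797, 0.604, -0.003]
force: [-13.6, -0.7, 6.4]
width: 32.5
t: 57.08
tcp_pos: [603.9, 277.3, 358.5]
tcp_rot: [0.003, 0.798, 0.602, 0.007]
force: [1.2, -0.4, 0.7]
width: 46.9
t: 57.42
tcp_pos: [634.7, 398.5, 351.0]
tcp_rot: [-0.001, 0.796, 0.606, 0.003]
force: [0.3, -0.3, -1.4]
width: 47.0
57.4167 [634.7 398.5 351. ] [-6.000e-04  7.957e-01  6.056e-01  3.300e-03] [ 0.3 -0.3 -1.4] 46.99619930430183
```

View pics/t54.png

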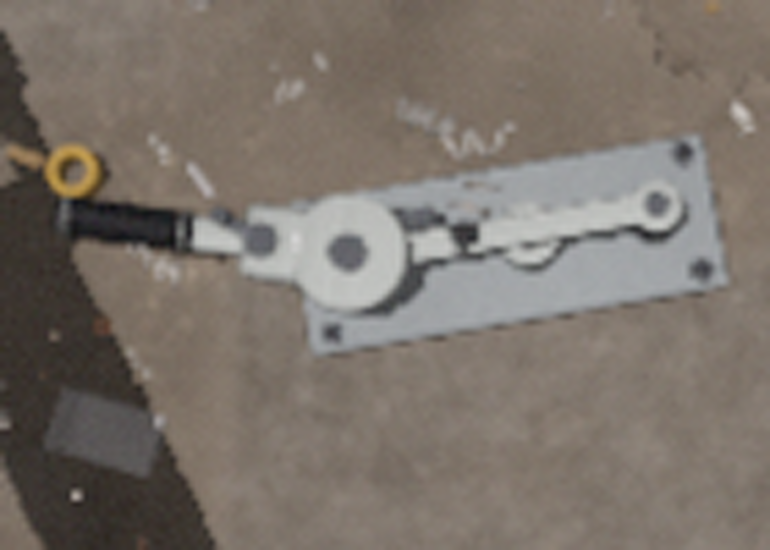

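View pics/s54.png

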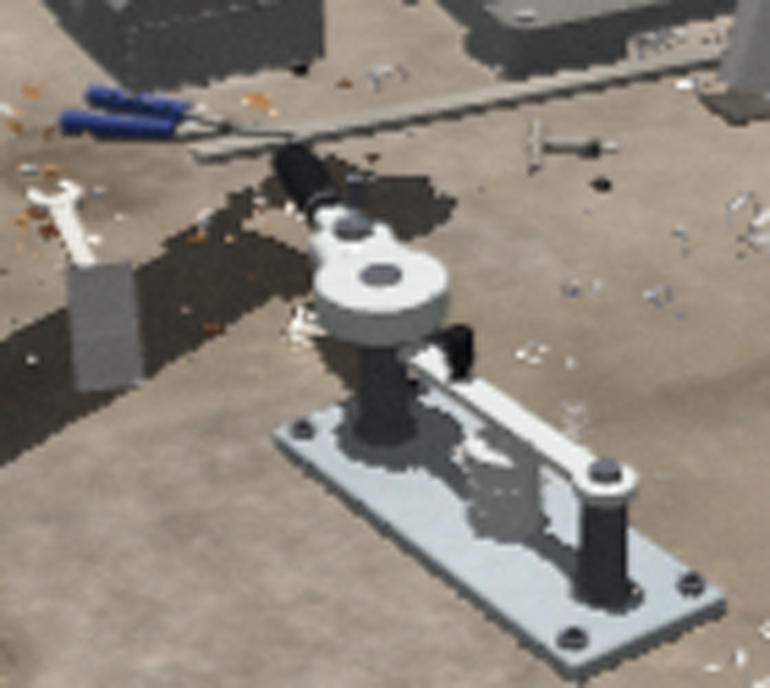

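```bash
python3 - <<'E'
from h import *
import pickle; i0,t0=pickle.load(open("im0.pkl","rb"))
t=cam("top");i=cam("side")
c=(195,215,240,275)
a=np.hstack([cv2.resize(x["image"][c[0]:c[1],c[2]:c[3],::-1],None,fx=11,fy=11,interpolation=cv2.INTER_CUBIC) for x in(t0,t)])
cv2.imwrite("pics/cmp.png",a)
d=np.abs(t["image"].astype(int)-t0["image"]).sum(2)[c[0]:c[1],c[2]:c[3]]; print(d.max(),(d>90).sum())
save(i,"s55",s=1.4)
E
```

```text
180 5
```

View pics/cmp.png

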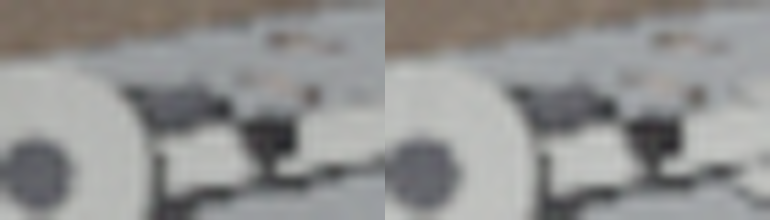

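View pics/s55.png

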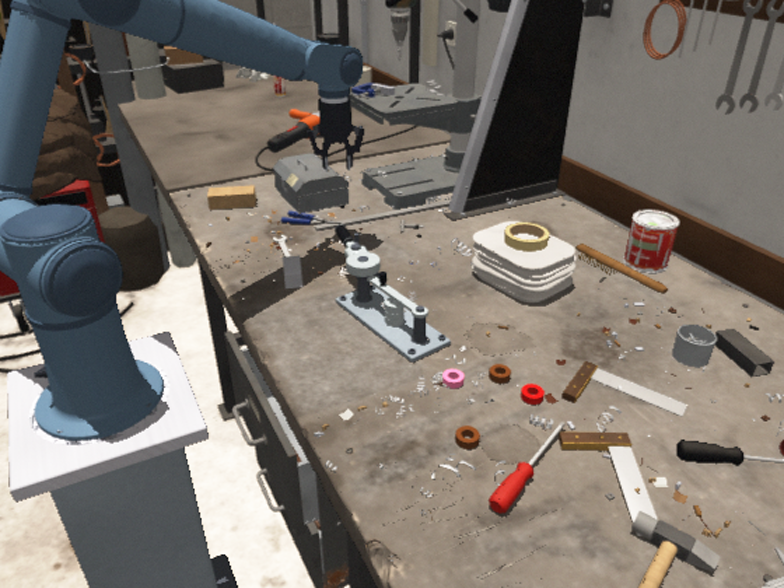

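```bash
python3 - <<'E'
from h import *
st(); print(robot.hand_in())
E
```

```text
57.6167 [634.6 392.  351.3] [2.000e-04 7.975e-01 6.034e-01 9.000e-04] [ 0.2 -0.4  0.8] 47.000331253807225
the job is handed in; nothing more can be done
None
```

I did the whole job and handed it in at about 58 s; no verdict was reported.

**What I did**
- I flipped the lever to loosen and ratcheted the dog about 1.6 rad to its stop, where the grip went hard at about 16 N. Then I swung the keeper bar open to about 1.55 rad.
- I slid all three steel rings down the shaft. The brown, pink and red look-alikes were not touched.
- I closed the bar to its stop at about 12 N, flipped the lever to tighten, and ratcheted the dog back home until it went hard at about 14 N.

**What the last checks showed**
- **Dog and bar:** in the top view both look the same as at the start.
- **Rings:** the stack of three sits on the base plate under the closed bar.
- **Lever and robot:** the tab is on the clockwise (tighten) side, and the arm was clear with near-zero force.
- **Other things on the bench:** they look where they were.

**What went wrong along the way**
- While flipping to loosen, I mistyped a push and carried the handle to its +0.6 stop. No large force showed and it did no harm.
- The first push to flip to tighten only moved the lever to about straight, because the handle gave way. A second push completed it.
- The dog seemed to drift back a little on one return stroke, and the final stroke took that up.
- The finger opening read about 37 mm on the 40 mm rings. I did not chase this, as all three seated properly.

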